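# Set up the welding stand: support bars and earth clamp

## Robot

A 6-joint arm with a two-finger parallel gripper is mounted at the origin on the work surface. World frame = base frame: x ahead of the robot, y to its left, z up, the work surface at z = 0. Lengths are in m, angles in rad, forces in N, time in s.
With the tool pointing down it reaches from about 0.3 to 0.775 m from the base axis. Payload 14.6 kg.
Tool frame: the origin (TCP) lies on the centre line of the jaws, within the pads' length; the fingertips stand 25 mm ahead of it and the grasp point (between the pads) lies 6 mm ahead of it (robot.finger_overhang is the distance from the TCP to the fingertips, in m); z points along the fingers, y is the direction in which the jaws open and shut (so a half turn about z gives the same grasp; the last joint's range is limited). The gripper opens to 94 mm and grips with 3 to 60 N. Pads are 16 mm wide; open, the fingers measure 119 mm over their backs; the gripper's body (75 mm by 177 mm) begins 78 mm behind the grasp point.
Start: joints at [1.118, 0.3, 1.521, -0, 1.321, -0.067], TCP at [0.207, 0.51, 0.207] pointing down, gripper open.
Joint ranges: [-3.03, 3.03], [-0.79, 2.21], [0.23, 2.52], [-1.04, 4.18], [0, 3.07], [-2.55, 2.55]. Speed limits (rad/s): [2.22, 2.22, 2.57, 3.14, 3.14, 3.14].

## Interface

Orientations are given as a unit quaternion [x, y, z, w].
In Python, from plant import robot gives the robot as it stands. The module is installed in compiled form; this text tells all that it offers.
- The arm moves only by the tool move_arm, never from a script. Its argument "plan" is one flat list of numbers, 5 for each row, row after row: the shift along the tool's x, y, z as a fraction of full scale, then the turn about the tool's z as a fraction of full scale, then the opening, from -1 (shut) to 1 (fully open). A call has 1 to 12 rows; each row shifts and turns the pose as measured when the row begins, along the tool's axes as they then stand; what a row does not reach is not made up. Full scale, the value 1, is 0.12 m for a shift and 45 degrees for a turn. A row lasts 1/12 s, in which the tool goes at most 41.7 mm and 7.16 degrees, less where a joint would pass 70% of its speed; a pose out of reach is approached as far as the arm can. A call with a number of a shift or a turn outside -1 to 1 is refused whole. A call with a gripper value outside its range is refused whole. The fingers move at their own pace and stop on an object; "grip_force" is the grip in N (left out, the last holds). Time passes only in rows, so rows that do not move let the fingers close. It gives the time, the measured TCP pose, the force and the opening at its end, in the units of the state.
- robot.get_obs(): the state, without advancing time (a new reading comes with each control period).
- robot.read_camera(name): name is "scene" or "top"; returns a dict with "img" (420x560x3 uint8, blue, green, red), "K" (3x3 intrinsics, pixels), "distortion" ([k1, k2, p1, p2, k3] as OpenCV has them; the pictures are not rectified), "position" and "rotation" of the camera in the world. Camera axes: x right, y down, z forward; pixel columns grow to the right and rows downward; lengths in m; the calibration is good to about 2 mm. A picture is of the moment at which its call begins. There is no depth.
- robot.hand_in(): hands the job in, once; it reports no verdict.
The state is a dict: "time_s": time; "joints": joint angles; "qvel": joint speeds; "joint_efforts": joint torques, N m; "tcp_pos": TCP position; "tcp_rot": TCP orientation; "ft_force": force on the tool from outside, world axes, zero at the start; "moment": the same for the moment, N m; "gripper_width": finger opening in m.
Only numpy, scipy, OpenCV 4.12 (cv2) and the standard library are available. Lean on these libraries where they do the work, as an engineer would, in place of code of your own. Each camera call takes 0.05 s, during which the arm holds its last target.

## Task

Set up the welding stand: slide every loose bent-tailed bar lengthwise through a pair of matching holes in the two upright plates, one bar to a pair, until its plain end stands about 20 mm out of the far plate. Then lay the square tube level across the bars, in the middle of the slot between the plates, and last squeeze the sprung earth clamp and clip it onto the upright earth post about half-way up, so that it grips by itself, clear of the bench. Leave the firebrick, tin, spanner and brush alone.

Things in the scene. Friction and masses are not known exactly. Their poses are not given: they have to be found in the camera images.
- stand: fixed steel welding stand: base 110 x 230 x 8 mm with two upright plates 6 mm thick, 216 mm wide (along its y), tops 82 mm above the bench, across its x axis, outer faces at x = -35 and +35 mm. Four round holes of 20 mm in each, in line along x, at y = -78, -26, 26, 78 mm, z = 65 mm. Origin: centre of the underside; x points away from the robot within about 15 degrees
- bar0_mid (a point): round steel bar, 14 mm diameter, 180 mm long, 120 g, may be absent; starts flat on the bench. Point on its axis half-way along. x runs to the rounded plain end (90 mm on), roughly away from the robot; at the other end (x = -83 mm) the tail bends at a right angle to +y and reaches 46 mm from the axis. The tail swings down when the bar is let go in the holes
- bar0_tip (a point): extreme plain end of that bar, on its axis; axes as for its middle
- bar1_mid (a point): round steel bar, 14 mm diameter, 180 mm long, 120 g, may be absent; starts flat on the bench. Point on its axis half-way along. x runs to the rounded plain end (90 mm on), roughly away from the robot; at the other end (x = -83 mm) the tail bends at a right angle to +y and reaches 46 mm from the axis. The tail swings down when the bar is let go in the holes
- bar1_tip (a point): extreme plain end of that bar, on its axis; axes as for its middle
- bar2_mid (a point): round steel bar, 14 mm diameter, 180 mm long, 120 g, may be absent; starts flat on the bench. Point on its axis half-way along. x runs to the rounded plain end (90 mm on), roughly away from the robot; at the other end (x = -83 mm) the tail bends at a right angle to +y and reaches 46 mm from the axis. The tail swings down when the bar is let go in the holes
- bar2_tip (a point): extreme plain end of that bar, on its axis; axes as for its middle
- bar3_mid (a point): round steel bar, 14 mm diameter, 180 mm long, 120 g, may be absent; starts flat on the bench. Point on its axis half-way along. x runs to the rounded plain end (90 mm on), roughly away from the robot; at the other end (x = -83 mm) the tail bends at a right angle to +y and reaches 46 mm from the axis. The tail swings down when the bar is let go in the holes
- bar3_tip (a point): extreme plain end of that bar, on its axis; axes as for its middle
- tube_mid (a point): workpiece: piece of square steel tube, 40 x 40 x 190 mm, 450 g, open ends, starts lying on the bench; the point is its centre, x runs along it
- tube: the same tube; origin at the centre of its underside as it starts
- post_mid (a point): earth post: fixed upright brass pin, 14 mm in diameter, top 100 mm above the bench, on a 70 x 70 x 12 mm foot plate. The point is on the pin's axis 62 mm above the bench
- post: the earth post with its foot plate; origin at the centre of its underside
- clamp: sprung earth clamp (no lead fitted), 140 mm long, 26 mm thick, 160 g, like a large clothes-peg, lying flat, hinge axis upright. Squeezing the two black handles opens the V-notched copper jaws; the spring shuts them. Origin: hinge axis at the underside; x is arm a's direction to the jaws, z the hinge axis; arm a on its +y side
- jaw_a (a point): centre of the V notches of both jaws when shut, carried by arm a: 43 mm ahead of the hinge, half-way up the 26 mm thickness. The jaws reach 12 mm beyond it. At any opening the jaw centre is half-way between jaw_a and jaw_b
- jaw_b (a point): the same point carried by the other arm (b); coincides with jaw_a when shut, about 21 mm from it when fully open
- handle_a (a point): centre of handle a where it is best squeezed: 60 mm behind the hinge, half-way up, inside its 8 mm thickness. There the handles are 56 mm apart over their outer faces when shut, 26 mm when fully squeezed and then parallel; they run on 25 mm farther back
- handle_b (a point): the same point of handle b
- clamp_arm (a joint): opening angle of the clamp: 0 shut, 0.5 rad fully open (a stop), gap then about 25 mm at the jaw tips; about 0.13 rad when the jaws hold the 14 mm post. Fully open takes about 18 N squeezed at the handle points
- firebrick: loose firebrick, 114 x 200 x 64 mm, 2.5 kg, bystander, beyond the work; origin at the centre of its underside
- tin: closed plain metal tin, 72 mm across, 120 mm tall, bystander, beyond the work; origin at the centre of its underside
- spanner: plain spanner 190 mm long lying on the bench, bystander; origin under its centre
- brush: hand brush 200 mm long lying on the bench, bystander; origin under its centre
Not all that is in view belongs to the job. What is shaped like the tube but pink is not meant.

How it is judged:
By the outcome, as a careful person would: the job done as asked, in the order asked, and still so for the second after the job is handed in, with the robot touching nothing.
Of bar0, bar1, bar2, bar3 only 3 to 4 are there at a start; the rules pass over those that are not, and their reading is None.
At some moment in a run one of bar0, bar1, bar2, bar3, clamp may be knocked a few centimetres aside while the robot is not near it.
Once in a run the grip may slacken for a moment while it holds something.
It also fails if it takes over 210 s, if anything falls off the work surface, if the arm or the gripper's body presses on something with over 40 N, if the wrist force passes 120 N, or if a joint passes its speed limit or range.

## Working session

There is one attempt and no reset: what is moved stays moved. The work goes in short steps, Python scripts to look and compute and a tool call to move; the robot and the scene stay as the last step left them, time stands still between calls to the robot, and variables do not carry over. Pictures are saved under pics/ and viewed, and the job is handed in when it is done.

Besides the shell and the picture viewer there is one more tool, called after "Request:" as a command line: name --argument value ..., lists and objects as JSON in quotes. move_arm: Moves the arm, as the interface text tells. Shift numbers are shares of 0.12 m and turn numbers shares of 45 degrees, none past 1 either way. Its arguments: {"type":"object","properties":{"plan":{"type":"array","items":{"type":"number"}},"grip_force":{"type":"number"}},"required":["plan"]}

```bash
mkdir -p pics; cat > h.py <<'E'
import numpy as np,cv2
from plant import robot
def shot(name,fn):
    c=robot.read_camera(name); cv2.imwrite('pics/'+fn+'.png',c['img']); np.savez('pics/'+fn+'.npz',**{k:np.array(v) for k,v in c.items()}); return c
def load(fn): return dict(np.load('pics/'+fn+'.npz'))
def rays(c,uv):
    uv=np.array(uv,float).reshape(-1,1,2)
    n=cv2.undistortPoints(uv,np.array(c['K']),np.array(c['distortion'])).reshape(-1,2)
    d=np.c_[n,np.ones(len(n))]@np.array(c['rotation']).T
    return np.array(c['position']),d
def onz(c,uv,z):
    o,d=rays(c,uv); t=(z-o[2])/d[:,2]; return o+d*t[:,None]
def tri(c1,p1,c2,p2):
    o1,d1=rays(c1,[p1]);o2,d2=rays(c2,[p2]);d1=d1[0];d2=d2[0]
    A=np.c_[d1,-d2];s=np.linalg.lstsq(A,o2-o1,rcond=None)[0]
    a=o1+d1*s[0];b=o2+d2*s[1];return (a+b)/2,np.linalg.norm(a-b)
def proj(c,P):
    R=np.array(c['rotation']);t=-R.T@np.array(c['position'])
    return cv2.projectPoints(np.array(P,float).reshape(-1,1,3),cv2.Rodrigues(R.T)[0],t,np.array(c['K']),np.array(c['distortion']))[0].reshape(-1,2)
E
python3 - <<'E'
from h import *
for n in ('scene','top'):
    c=shot(n,n+'0'); print(n,c['position'],np.round(c['rotation'],3),c['K'][0][0],c['distortion'])
o=robot.get_obs(); print(o)
E
```

```text
scene [1.17753898 0.75365227 0.99829356] [ 0.321  0.861 -0.371 -0.136] 459.74889310901705 [-0.03272371  0.          0.          0.          0.        ]
top [ 0.42011082 -0.02613466  1.43004727] [-0.7    0.713 -0.027  0.024] 390.9788153381476 [0.01115216 0.         0.         0.         0.        ]
{'time_s': 0.1, 'joints': array([ 1.11839877e+00,  3.00401922e-01,  1.52152470e+00, -2.85594172e-05,
        1.32068261e+00, -6.65931018e-02]), 'qvel': array([-0.00057907, -0.00170397, -0.00252439,  0.00044498, -0.00057819,
        0.00029914]), 'joint_efforts': array([ 2.42863942e-03, -5.32637036e+01, -3.53289127e+01,  7.10079493e-02,
        2.34062446e-02, -4.27278053e-06]), 'tcp_pos': array([0.2068719 , 0.50936101, 0.20684812]), 'tcp_rot': array([ 1.91704593e-01,  9.81452541e-01, -4.94821049e-04, -1.17052915e-04]), 'ft_force': array([ 0.56717995, -0.46587102, -0.91143665]), 'moment': array([-0.01718743, -0.0149119 ,  0.01286271]), 'gripper_width': 0.09416432292529327}
```

View pics/scene0.png

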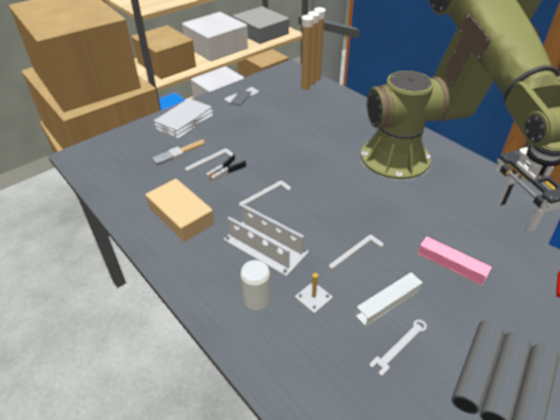

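View pics/top0.png

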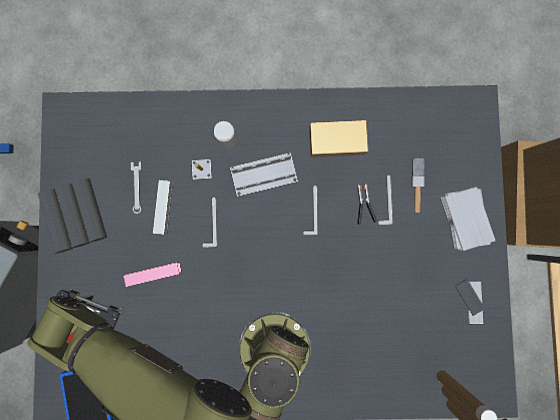

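```bash
python3 - <<'E'
import cv2
i=cv2.imread('pics/top0.png'); cv2.imwrite('pics/top0b.png',cv2.resize(i[170:370,60:330],None,fx=2.9,fy=2.9,interpolation=cv2.INTER_CUBIC))
cv2.imwrite('pics/top0c.png',cv2.resize(i[150:350,280:550],None,fx=2.9,fy=2.9,interpolation=cv2.INTER_CUBIC))
E
```

```text
(no output)
```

View pics/top0b.png

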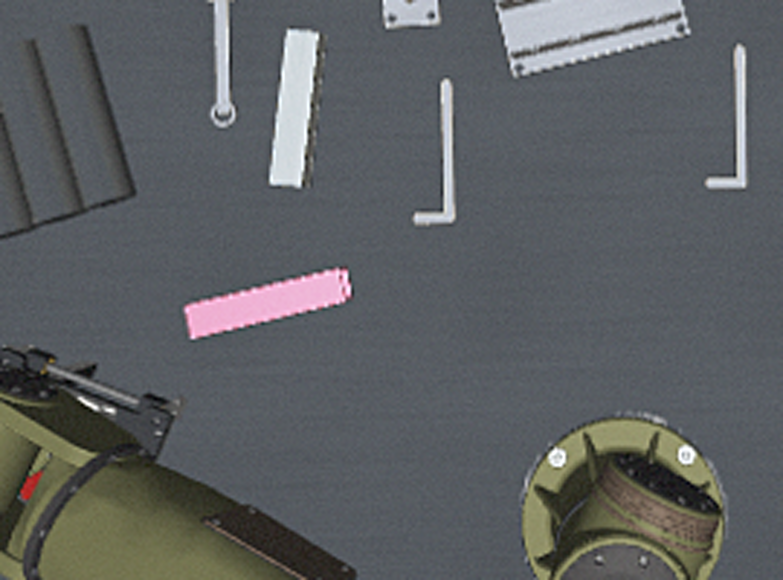

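View pics/top0c.png

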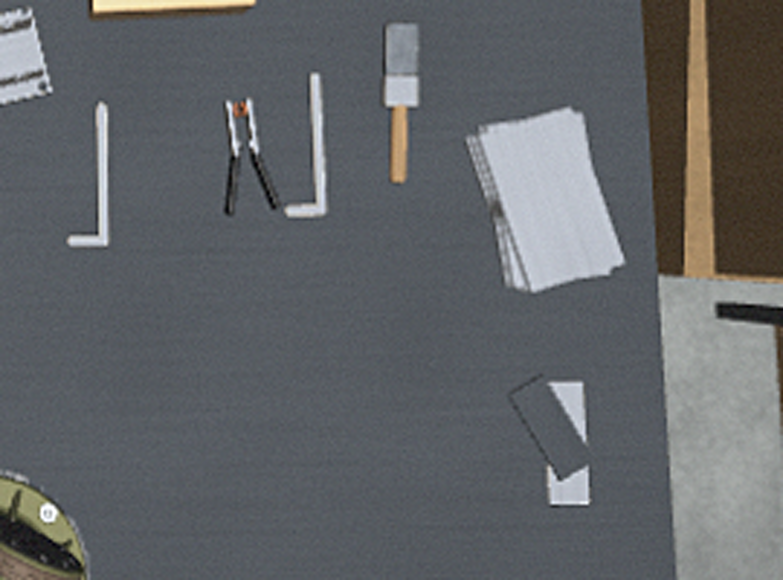

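```bash
python3 - <<'E'
import cv2
i=cv2.imread('pics/scene0.png'); cv2.imwrite('pics/s0b.png',cv2.resize(i[170:320,200:400],None,fx=4,fy=4,interpolation=cv2.INTER_CUBIC))
cv2.imwrite('pics/s0c.png',cv2.resize(i[130:230,140:300],None,fx=5,fy=5,interpolation=cv2.INTER_CUBIC))
E
```

```text
(no output)
```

View pics/s0b.png

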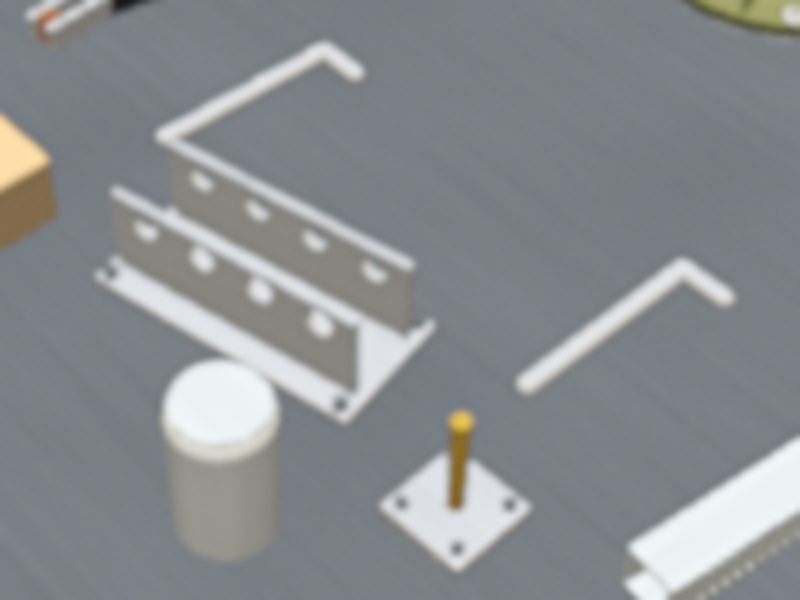

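View pics/s0c.png

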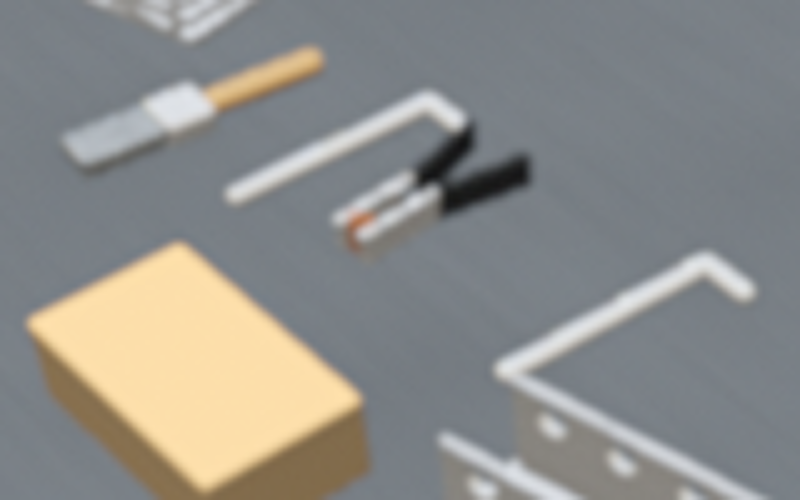

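```bash
python3 - <<'E'
import cv2
i=cv2.imread('pics/top0.png'); cv2.imwrite('pics/t_st.png',cv2.resize(i[145:205,185:305],None,fx=6.66,fy=6.66,interpolation=cv2.INTER_CUBIC))
i=cv2.imread('pics/scene0.png'); cv2.imwrite('pics/s_st.png',cv2.resize(i[200:290,215:335],None,fx=6.66,fy=6.66,interpolation=cv2.INTER_CUBIC))
E
```

```text
(no output)
```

View pics/t_st.png

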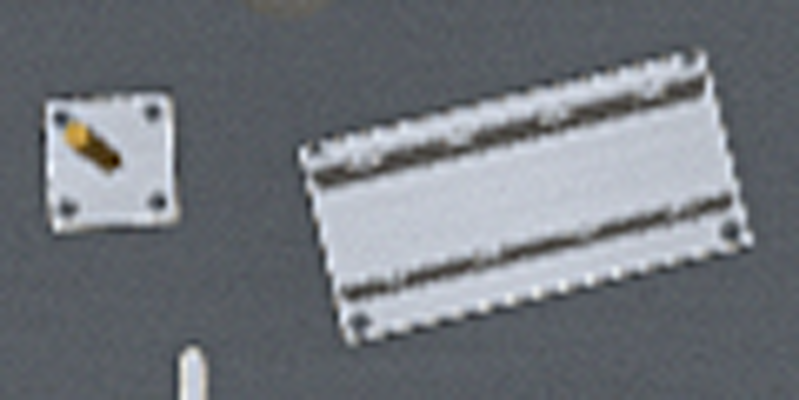

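View pics/s_st.png

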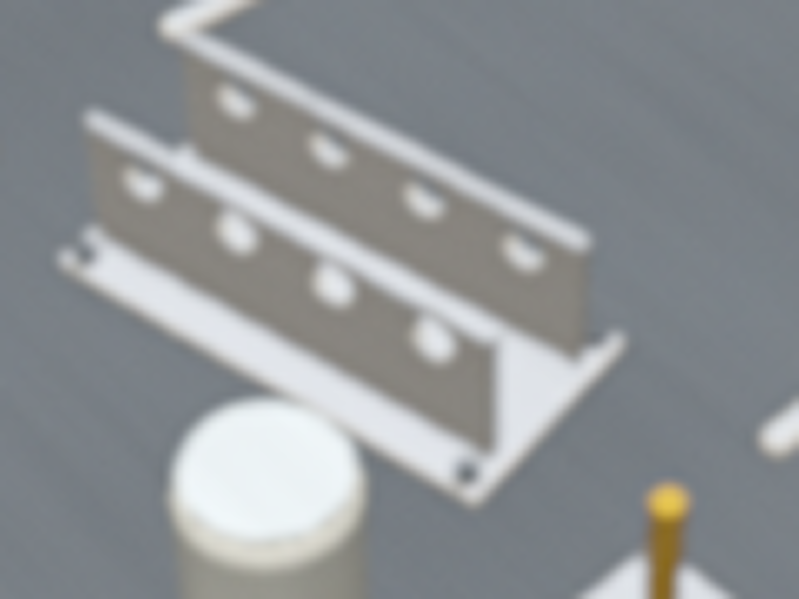

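```bash
python3 - <<'E'
from h import *
from scipy.optimize import least_squares
T=load('top0');S=load('scene0')
f=lambda p,x0,y0:np.array([[(a+.5)/6.66-.5+x0,(b+.5)/6.66-.5+y0] for a,b in p])
tp=f([(305,148),(702,52),(750,242),(350,342)],185,145)
tP=np.array([(55,115,8),(55,-115,8),(-55,-115,8),(-55,115,8)])/1e3
sp=f([(62,256),(473,503),(624,336),(495,343),(590,238)],215,200)
sP=np.array([(55,-115,8),(55,115,8),(-55,115,8),(35,108,82),(-35,108,82)])/1e3
def W(q,P):
    c,s=np.cos(q[2]),np.sin(q[2]);return P@np.array([[c,s,0],[-s,c,0],[0,0,1]])+[q[0],q[1],0]
x0=[.6,0,.2]
for nm,fn in (('top',lambda q:(proj(T,W(q,tP))-tp).ravel()),('scene',lambda q:(proj(S,W(q,sP))-sp).ravel()),('both',lambda q:np.r_[(proj(T,W(q,tP))-tp).ravel(),(proj(S,W(q,sP))-sp).ravel()])):
    r=least_squares(fn,x0);print(nm,r.x,np.degrees(r.x[2]),np.round(r.fun,1))
q=r.x
h=np.array([(35,y,65) for y in(-78,-26,26,78)])/1e3
print((proj(S,W(q,h))-[215,200])*6.66)
for y in (-78,-26,26,78): print(y,W(q,np.array([[-.035,y/1e3,.065]])))
# bars etc
t=T['img'].astype(int); m=((t.min(2)>165)&(t.max(2)-t.min(2)<40)).astype(np.uint8)
n,l,st,ce=cv2.connectedComponentsWithStats(m)
for k in range(1,n):
    if st[k,4]>40: print(k,st[k],ce[k])
E
```

```text
Traceback (most recent call last):
  File "h.py", line 18, in proj
    R=np.array(c['rotation']);t=-R.T@np.array(c['position'])
                                ~~~~^~~~~~~~~~~~~~~~~~~~~~~~
ValueError: matmul: Input operand 1 has a mismatch in its core dimension 0, with gufunc signature (n?,k),(k,m?)->(n?,m?) (size 3 is different from 4)
```

```bash
sed -i "s/np.array(c\['rotation'\])/RM(c)/g" h.py; cat >> h.py <<'E'
from scipy.spatial.transform import Rotation as Ro
def RM(c): return Ro.from_quat(np.array(c['rotation'])).as_matrix()
def W(q,P):
    c,s=np.cos(q[2]),np.sin(q[2]);return np.array(P,float)@np.array([[c,s,0],[-s,c,0],[0,0,1]])+[q[0],q[1],0]
def fit2(loc,wor):
    loc=np.array(loc)[:,:2];wor=np.array(wor)[:,:2];a=loc-loc.mean(0);b=wor-wor.mean(0)
    th=np.arctan2((a[:,0]*b[:,1]-a[:,1]*b[:,0]).sum(),(a*b).sum());c,s=np.cos(th),np.sin(th)
    t=wor.mean(0)-np.array([[c,-s],[s,c]])@loc.mean(0)
    res=loc@np.array([[c,s],[-s,c]])+t-wor
    return np.r_[t,th],res
E
cat > m1.py <<'E'
from h import *
T=load('top0');S=load('scene0')
f=lambda p,x0,y0:np.array([[(a+.5)/6.66-.5+x0,(b+.5)/6.66-.5+y0] for a,b in p])
tp=f([(305,148),(702,52),(750,242),(350,342)],185,145)
tP=np.array([(55,115,8),(55,-115,8),(-55,-115,8),(-55,115,8)])/1e3
sp=f([(62,256),(473,503),(624,336),(495,343),(590,238)],215,200)
sP=np.array([(55,-115,8),(55,115,8),(-55,115,8),(35,108,82),(-35,108,82)])/1e3
a=onz(T,tp,.008); b=np.r_[onz(S,sp[:3],.008),onz(S,sp[3:],.082)]
for n,P,w in(('top',tP,a),('scene',sP,b),('both',np.r_[tP,sP],np.r_[a,b])):
    q,r=fit2(P,w);print(n,q,np.degrees(q[2]));print(np.round(r*1e3,1).tolist())
h=np.array([(35,y,65) for y in(-78,-26,26,78)])/1e3
print((proj(S,W(q,h))-[215,200])*6.66)
t=T['img'].astype(int); m=((t.min(2)>165)&(t.max(2)-t.min(2)<40)).astype(np.uint8)
n,l,st,ce=cv2.connectedComponentsWithStats(m)
for k in range(1,n):
    if st[k,4]>40: print(k,st[k],ce[k])
E
python3 m1.py
```

```text
top [0.62465487 0.02753164 0.22512392] 12.898650398492496
[[-0.6, 2.5], [0.9, -2.0], [-0.2, -2.2], [-0.2, 1.7]]
scene [0.624309   0.02882196 0.21870655] 12.530962204747313
[[1.2, -0.5], [-2.2, -1.0], [0.0, 1.7], [0.7, -1.4], [0.3, 1.2]]
both [0.62459603 0.02825593 0.2222878 ] 12.736152544183295
[[-0.3, 3.2], [0.6, -1.5], [-0.6, -1.4], [0.1, 2.6], [1.8, -0.8], [-2.4, -1.4], [-0.0, 0.8], [0.6, -1.9], [0.2, 0.4]]
[[137.80582924 172.90591302]
 [231.19816358 224.57066176]
 [327.94262332 278.06727597]
 [428.19680323 333.48048163]]
3 [317   7  11  10  45] [322.42222222  12.33333333]
46 [262  62  11  15  70] [267.01428571  68.08571429]
68 [214 121  20  20 316] [223.35443038 130.66772152]
69 [ 230  153   67   43 1379] [263.45032632 174.36403191]
70 [192 159  19  21 272] [201.40073529 169.14338235]
71 [131 162  10  52 240] [136.07083333 185.10833333]
72 [379 176  13  48 169] [388.28402367 203.76923077]
73 [413 176  11  11 104] [417.90384615 180.85576923]
74 [153 180  17  55 596] [160.81040268 206.86073826]
78 [304 186  13  49 170] [314.06470588 212.56470588]
79 [ 446  188   49   62 1929] [469.99688958 217.99481597]
80 [203 197  14  50 187] [212.9144385  225.23529412]
124 [470 282  12  20 114] [477.01754386 288.49122807]
128 [469 311  14  13 138] [475.99275362 318.12318841]
144 [481 410  17  10 130] [488.36923077 415.3       ]
```

```bash
cat >> h.py <<'E'
def bars(c,boxes,z=.007,thr=150):
    t=c['img'].astype(int); out=[]
    for (x,y,w,hh) in boxes:
        m=np.zeros(t.shape[:2],bool); s=np.s_[y:y+hh,x:x+w]
        g=t[s]; m[s]=(g.min(2)>thr)&(g.max(2)-g.min(2)<50)
        m=m.astype(np.uint8)
        n,l,st,_=cv2.connectedComponentsWithStats(m); k=1+np.argmax(st[1:,4]); v,u=np.nonzero(l==k)
        P=onz(c,np.c_[u,v],z)[:,:2]
        # shaft: robust line
        vx,vy,px,py=cv2.fitLine(P.astype(np.float32),cv2.DIST_HUBER,0,.001,.001).ravel()
        for _ in range(8):
            d=np.array([vx,vy]); d=d if d[0]>0 else -d; nn=np.array([-d[1],d[0]])
            e=(P-[px,py])@nn; Q=P[(abs(e)<.008)]
            a=(Q-[px,py])@d; Q=Q[a>a.min()+.016]
            vx,vy,px,py=cv2.fitLine(Q.astype(np.float32),cv2.DIST_L2,0,.001,.001).ravel()
        a=(P-[px,py])@d; e=(P-[px,py])@nn
        sh=abs(e)<.009
        out.append((np.array([px,py]),d,a[sh].min(),a[sh].max(),e.max(),e.min(),len(P)))
    return out
E
python3 - <<'E'
from h import *
T=load('top0');S=load('scene0')
for nm,c,bx in(('top',T,[(375,170,22,60),(300,180,24,62),(198,190,24,64)]),('scene',S,[(183,146,52,26),(238,178,56,32),(325,232,62,40)])):
    for p,d,a0,a1,e1,e0,n in bars(c,bx):
        tip=p+d*a1; tail=p+d*a0; print(nm,'tip',tip,'tailend',tail,'mid',(tip+tail)/2,'ang',np.degrees(np.arctan2(d[1],d[0])),'len',a1-a0,'e',e0,e1,n)
# tube, post
f=lambda p,x0,y0:np.array([[(a+.5)/6.66-.5+x0,(b+.5)/6.66-.5+y0] for a,b in p])
print('post foot',onz(T,f([(47,100),(172,95),(180,220),(55,230)],185,145),.012), onz(T,f([(77,133)],185,145),.1),onz(S,f([(668,500)],215,200),.1))
E
```

```text
top tip [ 0.61305642 -0.42828562] tailend [ 0.43714584 -0.43042804] mid [ 0.52510113 -0.42935683] ang 0.69777113 len 0.17592362472570217 e -0.0058746328878742605 0.04505144511245268 195
top tip [ 0.58085774 -0.15863619] tailend [ 0.40210712 -0.15579294] mid [ 0.49148243 -0.15721456] ang -0.9112846 len 0.17877323475117396 e -0.004568034649658058 0.044036059052652586 194
top tip [0.5432348  0.21214777] tailend [0.36528273 0.20964019] mid [0.45425877 0.21089398] ang 0.8073182 len 0.1779697368404984 e -0.006277894160181049 0.041044915959402024 201
scene tip [ 0.6117105  -0.43113329] tailend [ 0.4282584  -0.42999288] mid [ 0.51998445 -0.43056309] ang -0.35616967 len 0.18345564464277073 e -0.014373684995151447 0.03778331523112444 228
scene tip [ 0.58050059 -0.15877076] tailend [ 0.39444866 -0.15478824] mid [ 0.48747462 -0.1567795 ] ang -1.2262526 len 0.18609454579848753 e -0.01535741507573878 0.04584527524470187 330
scene tip [0.54464392 0.21119108] tailend [0.35842233 0.2101639 ] mid [0.45153312 0.21067749] ang 0.31603533 len 0.1862244163321395 e -0.011558316049657609 0.04541554149652277 380
post foot [[0.68151533 0.29028491 0.012     ]
 [0.68315966 0.22168926 0.012     ]
 [0.61387739 0.21764639 0.012     ]
 [0.60951749 0.2860144  0.012     ]] [[0.64786785 0.25525605 0.1       ]] [[0.6479199  0.25634652 0.1       ]]
```

```bash
cat > go.py <<'E'
import sys
from h import *
def go(x,y,z,yaw=None):
    o=robot.get_obs(); R=Ro.from_quat(o['tcp_rot']).as_matrix()
    d=np.array([x,y,z])-o['tcp_pos']; t=R.T@d
    ty=R[:,1]; cur=np.degrees(np.arctan2(-ty[0],ty[1]))  # ccw rot of tool y from world y
    s='t=%.1f pos %s yaw %.1f F %s w %.4f j6 %.2f'%(o['time_s'],np.round(o['tcp_pos'],4),cur,np.round(o['ft_force'],1),o['gripper_width'],o['joints'][5])
    tot=np.linalg.norm(d)
    s+='\n shift(FS) %s  |d|=%.1fmm rows>=%d'%(np.round(t/.12,3),tot*1e3,int(np.ceil(tot/.0417)))
    if yaw is not None:
        e=(cur-yaw+90)%180-90   # turn about tool z (down): positive = clockwise from above
        s+=' turn(FS) %.3f (%.1f deg) rows>=%d'%(e/45,e,int(np.ceil(abs(e)/7.16)))
    print(s)
if __name__=='__main__':
    a=[float(v) for v in sys.argv[1:]]; go(*a)
E
python3 go.py 0.40 0.1 0.25 0
```

```text
t=0.1 pos [0.2069 0.5094 0.2068] yaw -22.1 F [ 0.6 -0.5 -0.9] w 0.0942 j6 -0.07
 shift(FS) [-2.775 -2.555 -0.357]  |d|=454.7mm rows>=11 turn(FS) -0.491 (-22.1 deg) rows>=4
```

Request:
move_arm --plan '[-0.22, -0.2, -0.03, 0, -0.15, -0.23, -0.21, -0.03, 0, -0.15, -0.23, -0.21, -0.03, 0, -0.15, -0.23, -0.21, -0.03, 0, -0.15, -0.23, -0.21, -0.03, 0, -0.15, -0.23, -0.21, -0.03, 0, -0.15, -0.23, -0.21, -0.03, 0, -0.15, -0.23, -0.21, -0.03, 0, -0.15, -0.23, -0.21, -0.03, 0, -0.15, -0.23, -0.21, -0.03, 0, -0.15, -0.23, -0.21, -0.03, 0, -0.15, -0.23, -0.21, -0.03, 0, -0.15]' --grip_force 30

```text
time_s: 1.1
tcp_pos: [0.4017, 0.0918, 0.2486]
tcp_rot: [0.187, 0.982, -0.003, -0.002]
ft_force: [1.4, -0.0, 0.1]
gripper_width: 0.04
```

```bash
python3 go.py 0.498 -0.430 0.15 0.3
```

```text
t=1.1 pos [0.4017 0.0918 0.2486] yaw -21.5 F [ 1.4 -0.   0.1] w 0.0400 j6 -1.06
 shift(FS) [-2.343 -3.745  0.844]  |d|=539.6mm rows>=13 turn(FS) -0.485 (-21.8 deg) rows>=4
```

Request:
move_arm --plan '[0, 0, 0, -0.121, -0.15, 0, 0, 0, -0.121, -0.15, 0, 0, 0, -0.121, -0.15, 0, 0, 0, -0.121, -0.15]'

```text
time_s: 1.43
tcp_pos: [0.4041, 0.0839, 0.2485]
tcp_rot: [-0.003, 1.0, -0.004, -0.003]
ft_force: [-0.1, 0.3, 0.4]
gripper_width: 0.0401
```

```bash
python3 go.py 0.498 -0.430 0.15 0.3
```

```text
t=1.4 pos [0.4041 0.0839 0.2485] yaw 0.3 F [-0.1  0.3  0.4] w 0.0401 j6 -1.45
 shift(FS) [-0.765 -4.281  0.847]  |d|=531.6mm rows>=13 turn(FS) -0.000 (-0.0 deg) rows>=1
```

Request:
move_arm --plan '[-0.06, -0.33, 0.06, 0, -0.15, -0.06, -0.33, 0.06, 0, -0.15, -0.06, -0.33, 0.06, 0, -0.15, -0.06, -0.33, 0.06, 0, -0.15, -0.06, -0.33, 0.06, 0, -0.15, -0.06, -0.33, 0.06, 0, -0.15, -0.06, -0.33, 0.06, 0, -0.15, -0.06, -0.33, 0.06, 0, -0.15, -0.06, -0.33, 0.06, 0, -0.15, -0.06, -0.33, 0.06, 0, -0.15, -0.06, -0.33, 0.06, 0, -0.15, -0.06, -0.33, 0.06, 0, -0.15]'

```text
time_s: 2.43
tcp_pos: [0.4969, -0.3963, 0.1613]
tcp_rot: [-0.012, 1.0, -0.002, -0.002]
ft_force: [0.8, 0.2, 1.0]
gripper_width: 0.0403
```

```bash
python3 - <<'E'
from h import *
c=shot('top','top1'); i=c['img']; cv2.imwrite('pics/t1b.png',cv2.resize(i[130:330,180:440],None,fx=3,fy=3,interpolation=cv2.INTER_CUBIC))
import go
go.go(0.498,-0.43,0.10,0.3)
E
```

```text
t=2.5 pos [ 0.4962 -0.4016  0.1579] yaw 1.2 F [ 0.5 -5.7 -0.9] w 0.0403 j6 -2.32
 shift(FS) [-0.013 -0.236  0.483]  |d|=64.5mm rows>=2 turn(FS) 0.020 (0.9 deg) rows>=1
```

View pics/t1b.png

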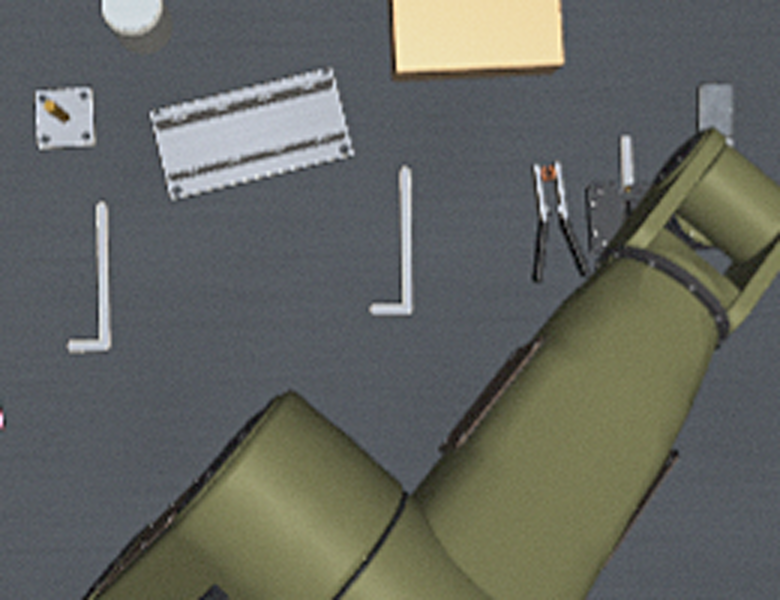

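Request:
move_arm --plan '[-0.006, -0.12, 0.2, 0.02, -0.15, -0.006, -0.11, 0.2, 0, -0.15, 0, 0, 0.1, 0, -0.15]'

```text
time_s: 2.73
tcp_pos: [0.4973, -0.4342, 0.0951]
tcp_rot: [-0.0, 1.0, -0.002, -0.003]
ft_force: [-0.0, 0.6, -0.5]
gripper_width: 0.0399
```

```bash
python3 go.py 0.498 -0.430 0.027 0.3
```

```text
t=2.7 pos [ 0.4973 -0.4342  0.0951] yaw 0.0 F [-0.   0.6 -0.5] w 0.0399 j6 -2.34
 shift(FS) [-0.01   0.037  0.567]  |d|=68.2mm rows>=2 turn(FS) -0.006 (-0.3 deg) rows>=1
```

Request:
move_arm --plan '[-0.005, 0.03, 0.2, 0, -0.15, 0, 0, 0.2, 0, -0.15, 0, 0, 0.14, 0, -0.15, 0, 0, 0.0, 0, -0.15]'

```text
time_s: 3.07
tcp_pos: [0.4959, -0.4278, 0.0241]
tcp_rot: [-0.0, 1.0, 0.0, -0.006]
ft_force: [-0.7, 0.4, -0.9]
gripper_width: 0.0399
```

```bash
python3 go.py 0.498 -0.430 0.027 0.3
```

```text
t=3.1 pos [ 0.4959 -0.4278  0.0241] yaw 0.0 F [-0.7  0.4 -0.9] w 0.0399 j6 -2.33
 shift(FS) [-0.017 -0.018 -0.025]  |d|=4.2mm rows>=1 turn(FS) -0.006 (-0.3 deg) rows>=1
```

Request:
move_arm --plan '[-0.01, -0.02, -0.02, 0, -0.15, 0, 0, 0, 0, -1, 0, 0, 0, 0, -1, 0, 0, 0, 0, -1, 0, 0, 0, 0, -1, 0, 0, 0, 0, -1]'

```text
time_s: 3.57
tcp_pos: [0.4993, -0.43, 0.0327]
tcp_rot: [-0.001, 1.0, -0.001, -0.003]
ft_force: [0.6, -0.1, -0.1]
gripper_width: 0.0101
```

```bash
python3 go.py 0.498 -0.430 0.12 0.3
```

```text
t=3.6 pos [ 0.4993 -0.43    0.0327] yaw 0.1 F [ 0.6 -0.1 -0.1] w 0.0101 j6 -2.33
 shift(FS) [ 0.016 -0.002 -0.727]  |d|=87.3mm rows>=3 turn(FS) -0.004 (-0.2 deg) rows>=1
```

Request:
move_arm --plan '[0, 0, 0, 0, -0.3, 0, 0, 0, 0, -0.3, 0, 0, 0.02, 0, -0.3, 0, 0, 0.02, 0, -0.3, 0, 0, 0, 0, -0.3, 0, 0, 0, 0, -0.3]'

```text
time_s: 4.07
tcp_pos: [0.4995, -0.4304, 0.0285]
tcp_rot: [-0.001, 1.0, -0.002, -0.003]
ft_force: [-0.1, -0.1, -0.7]
gripper_width: 0.0328
```

```bash
python3 go.py 0.498 -0.430 0.027 0.3
```

```text
t=4.1 pos [ 0.4995 -0.4304  0.0285] yaw 0.1 F [-0.1 -0.1 -0.7] w 0.0328 j6 -2.33
 shift(FS) [0.012 0.003 0.013]  |d|=2.1mm rows>=1 turn(FS) -0.005 (-0.2 deg) rows>=1
```

Request:
move_arm --plan '[0, 0, 0.02, 0, -0.3, 0, 0, 0, 0, -0.3, 0, 0, 0, 0, -1, 0, 0, 0, 0, -1, 0, 0, 0, 0, -1, 0, 0, 0, 0, -1]'

```text
time_s: 4.57
tcp_pos: [0.4993, -0.4302, 0.0253]
tcp_rot: [-0.001, 1.0, -0.002, -0.003]
ft_force: [-0.6, 0.2, 0.2]
gripper_width: 0.0095
```

```bash
python3 go.py 0.498 -0.430 0.14 0.3
```

```text
t=4.6 pos [ 0.4993 -0.4302  0.0253] yaw 0.1 F [-0.6  0.2  0.2] w 0.0095 j6 -2.33
 shift(FS) [ 0.017 -0.001 -0.955]  |d|=114.7mm rows>=3 turn(FS) -0.005 (-0.2 deg) rows>=1
```

Request:
move_arm --plan '[0, 0, 0, 0, -1, 0, 0, 0, 0, -1]'

```text
time_s: 4.73
tcp_pos: [0.4993, -0.4303, 0.0255]
tcp_rot: [-0.001, 1.0, -0.002, -0.003]
ft_force: [0.1, -0.2, 0.4]
gripper_width: 0.0004
```

```bash
python3 - <<'E'
from h import *
a=shot('top','top2')['img'];b=shot('scene','scene2')['img']
cv2.imwrite('pics/x2.png',np.hstack([cv2.resize(a[150:280,340:470],(400,400),interpolation=cv2.INTER_CUBIC),cv2.resize(b[100:230,130:260],(400,400),interpolation=cv2.INTER_CUBIC)]))
E
```

```text
(no output)
```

View pics/x2.png

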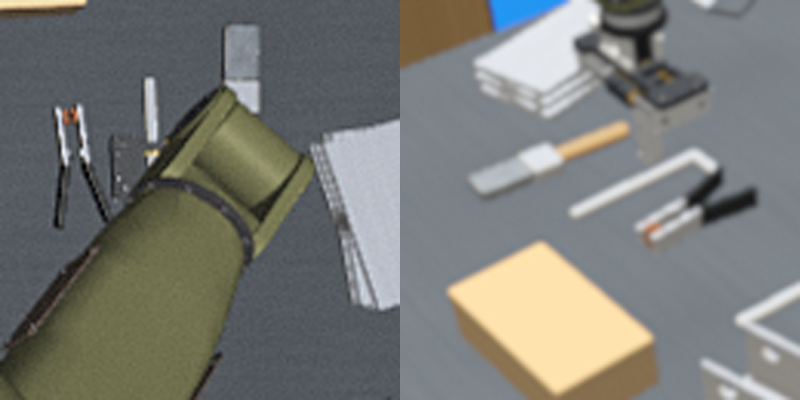

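```bash
python3 - <<'E'
from h import *
o=robot.get_obs();p=np.array(o['tcp_pos']);R=Ro.from_quat(o['tcp_rot']).as_matrix()
for n in('top2','scene2'):
    c=load(n); print(n,proj(c,[p+R[:,2]*.025,p,p-R[:,2]*.07]))
    c=load(n); i=c['img'].copy()
    for q in proj(c,[p+R[:,2]*.025,p-R[:,2]*.07]): cv2.circle(i,tuple(np.int32(q)),1,(0,0,255),-1)
    x,y=(180,110) if n=='scene2' else (370,170)
    cv2.imwrite('pics/%s_z.png'%n,cv2.resize(i[y:y+70,x:x+80],None,fx=8,fy=8,interpolation=cv2.INTER_CUBIC))
E
```

```text
top2 [[389.29620623 206.08474305]
 [391.21963327 205.6240983 ]
 [396.98731485 204.24289207]]
scene2 [[212.05612647 157.96209292]
 [211.27654675 152.35551972]
 [209.00896181 136.02144214]]
```

View pics/scene2_z.png

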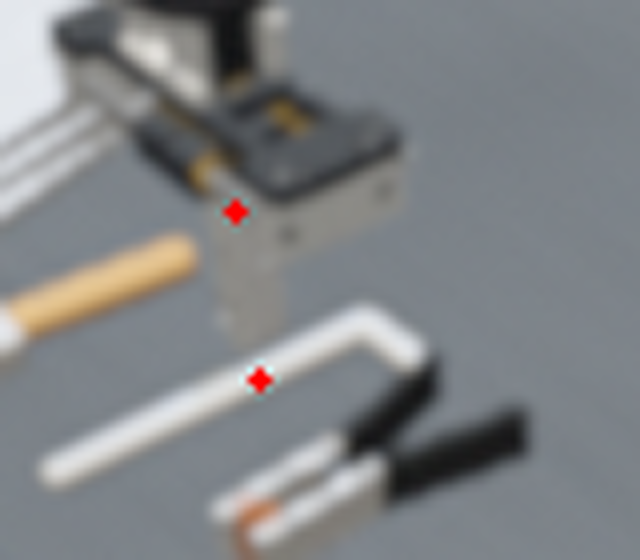

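```bash
python3 - <<'E'
from h import *
print(robot.finger_overhang, [a for a in dir(robot) if a[0]!='_'])
o=robot.get_obs();print(o['tcp_pos'],o['joints'],o['gripper_width'])
E
```

```text
0.025 ['IKError', 'finger_overhang', 'get_obs', 'hand_in', 'read_camera']
[ 0.49934847 -0.43031439  0.02548   ] [-0.76398647  0.72597733  1.32827796 -0.0078554   1.0893886  -2.33274774] 0.00048764300284976497
```

```bash
python3 - <<'E'
import cv2
a=cv2.imread('pics/scene0.png')[100:230,450:560]
cv2.imwrite('pics/s0g.png',cv2.resize(a,None,fx=5,fy=5,interpolation=cv2.INTER_CUBIC))
from h import *
c=load('scene0'); R=Ro.from_quat([.1917,.98145,0,0]).as_matrix(); p=np.array([.2069,.5094,.2068])
print((proj(c,[p+R[:,2]*.025+R[:,1]*.047,p+R[:,2]*.025-R[:,1]*.047,p+R[:,2]*.006])-[450,100])*5)
E
```

```text
[[368.88929893 680.40466334]
 [247.4687319  556.54738355]
 [319.31275513 589.88305955]]
```

View pics/s0g.png

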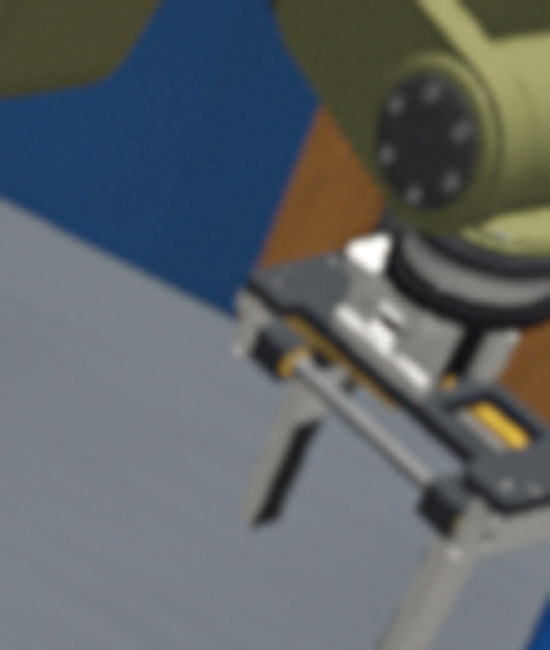

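Request:
move_arm --plan '[0, 0, -0.04, 0, -0.3, 0, 0, -0.04, 0, -0.3, 0, 0, 0, 0, -0.1, 0, 0, 0, 0, -0.1, 0, 0, 0, 0, -0.1]'

```text
time_s: 5.25
tcp_pos: [0.4996, -0.4304, 0.0367]
tcp_rot: [-0.001, 1.0, -0.002, -0.003]
ft_force: [-0.4, 0.5, 1.1]
gripper_width: 0.0302
```

```bash
python3 - <<'E'
from h import *
c=shot('scene','scene3');o=robot.get_obs();p=np.array(o['tcp_pos']);R=Ro.from_quat(o['tcp_rot']).as_matrix();print(p,o['gripper_width'],o['ft_force'])
i=c['img'].copy()
w=o['gripper_width']/2
for q in proj(c,[p+R[:,2]*.025+s*R[:,1]*w for s in(-1,1)]): cv2.circle(i,tuple(np.int32(np.round(q))),0,(0,0,255),-1)
for q in proj(c,[p+s*R[:,1]*w for s in(-1,1)]): cv2.circle(i,tuple(np.int32(np.round(q))),0,(0,255,0),-1)
x,y=(180,110)
cv2.imwrite('pics/s3z.png',cv2.resize(i[y:y+70,x:x+80],None,fx=10,fy=8,interpolation=cv2.INTER_NEAREST))
E
```

```text
[ 0.49958399 -0.43041525  0.03661173] 0.03453937903392701 [-0.35843426 -0.56562728 -0.36776487]
```

View pics/s3z.png

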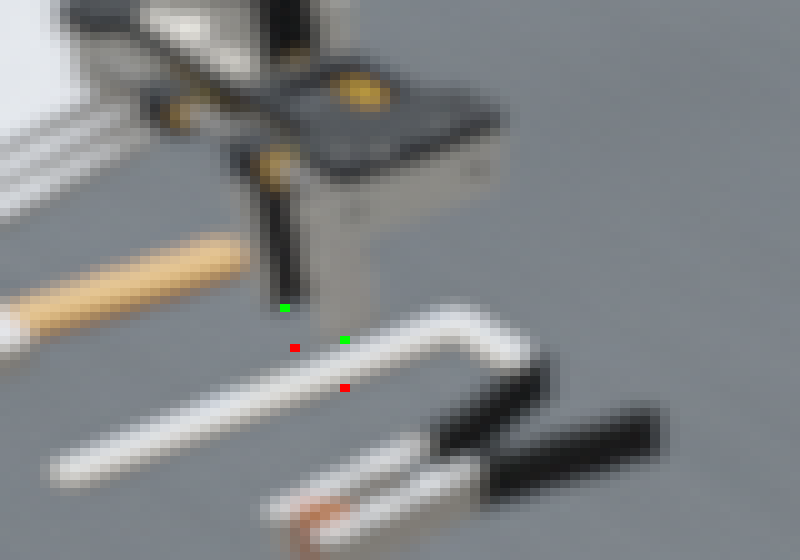

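Request:
move_arm --plan '[0, 0, 0.04, 0, -0.2, 0, 0, 0.04, 0, -0.2, 0, 0, 0.04, 0, -0.2, 0, 0, 0.0, 0, -0.2]'

```text
time_s: 5.63
tcp_pos: [0.4993, -0.4303, 0.0202]
tcp_rot: [-0.001, 1.0, -0.002, -0.003]
ft_force: [0.6, -0.3, 0.3]
gripper_width: 0.0373
```

```bash
python3 go.py 0.499 -0.430 0.006 0.3
```

```text
t=5.6 pos [ 0.4993 -0.4303  0.0202] yaw 0.1 F [ 0.6 -0.3  0.3] w 0.0373 j6 -2.33
 shift(FS) [0.002 0.003 0.119]  |d|=14.3mm rows>=1 turn(FS) -0.005 (-0.2 deg) rows>=1
```

Request:
move_arm --plan '[0, 0, 0.035, 0, -0.2, 0, 0, 0.035, 0, -0.2, 0, 0, 0.0, 0, -0.2]'

```text
time_s: 5.88
tcp_pos: [0.4989, -0.4301, 0.0101]
tcp_rot: [-0.001, 1.0, -0.001, -0.004]
ft_force: [-0.7, -0.3, -1.1]
gripper_width: 0.038
```

Request:
move_arm --plan '[0, 0, 0.025, 0, -0.2, 0, 0, 0, 0, -0.2]'

```text
time_s: 6.05
tcp_pos: [0.4988, -0.43, 0.0065]
tcp_rot: [-0.001, 1.0, -0.001, -0.004]
ft_force: [-0.1, 0.3, -0.4]
gripper_width: 0.0374
```

```bash
python3 go.py 0.499 -0.430 0.006 0.3
```

```text
t=6.0 pos [ 0.4988 -0.43    0.0065] yaw 0.1 F [-0.1  0.3 -0.4] w 0.0374 j6 -2.33
 shift(FS) [-0.001  0.     0.004]  |d|=0.5mm rows>=1 turn(FS) -0.005 (-0.2 deg) rows>=1
```

Request:
move_arm --plan '[0, 0, 0, 0, -1, 0, 0, 0, 0, -1, 0, 0, 0, 0, -1, 0, 0, 0, 0, -1, 0, 0, 0, 0, -1, 0, 0, 0, 0, -1]'

```text
time_s: 6.55
tcp_pos: [0.499, -0.4301, 0.0069]
tcp_rot: [-0.001, 1.0, -0.001, -0.003]
ft_force: [0.1, -0.0, -1.8]
gripper_width: 0.013
```

```bash
python3 - <<'E'
from h import *
c=shot('scene','scene4');i=c['img'];o=robot.get_obs();print(o['tcp_pos'],o['gripper_width'],o['ft_force'])
x,y=(170,100)
cv2.imwrite('pics/s4z.png',cv2.resize(i[y:y+80,x:x+100],None,fx=7,fy=7,interpolation=cv2.INTER_CUBIC))
E
```

```text
[ 0.49899322 -0.43011212  0.00690585] 0.013144041732557874 [ 0.68198031  0.0130199  -1.21053677]
```

View pics/s4z.png

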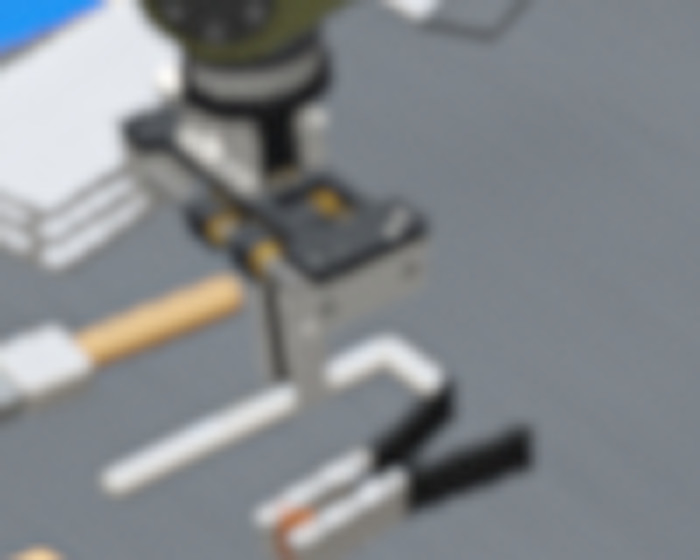

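Request:
move_arm --plan '[0, 0, 0, 0, -0.4, 0, 0, 0, 0, -0.4, 0, 0, 0.03, 0, -0.4, 0, 0, 0, 0, -0.4]'

```text
time_s: 6.93
tcp_pos: [0.4991, -0.4303, 0.0033]
tcp_rot: [-0.001, 1.0, -0.002, -0.003]
ft_force: [-0.1, -0.1, 0.1]
gripper_width: 0.028
```

Request:
move_arm --plan '[0, 0, 0.02, 0, -0.4, 0, 0, 0, 0, -0.4]'

```text
time_s: 7.1
tcp_pos: [0.4997, -0.4308, 0.0025]
tcp_rot: [-0.001, 1.0, -0.002, -0.003]
ft_force: [0.5, -0.1, 0.6]
gripper_width: 0.0283
```

Request:
move_arm --plan '[0, 0, 0.025, 0, -0.4, 0, 0, 0, 0, -0.4]'

```text
time_s: 7.27
tcp_pos: [0.5003, -0.4313, 0.0029]
tcp_rot: [-0.001, 1.0, -0.003, -0.002]
ft_force: [0.2, 0.6, -0.5]
gripper_width: 0.0285
```

Request:
move_arm --plan '[0, 0, 0, 0, -1, 0, 0, 0, 0, -1, 0, 0, 0, 0, -1, 0, 0, 0, 0, -1, 0, 0, 0, 0, -1]'

```text
time_s: 7.68
tcp_pos: [0.5005, -0.4314, 0.003]
tcp_rot: [-0.001, 1.0, -0.003, -0.002]
ft_force: [-2.2, 0.8, 3.5]
gripper_width: 0.013
```

```bash
python3 go.py 0.499 -0.430 0.1 0.3; python3 -c "
from h import *
print(robot.get_obs())"
```

```text
t=7.7 pos [ 0.5005 -0.4314  0.003 ] yaw 0.1 F [-2.2  0.8  3.5] w 0.0130 j6 -2.33
 shift(FS) [ 0.015  0.006 -0.809]  |d|=97.1mm rows>=3 turn(FS) -0.004 (-0.2 deg) rows>=1
{'time_s': 7.6833, 'joints': array([-0.76404025,  0.75681084,  1.33418942, -0.00783531,  1.048559  ,
       -2.33274508]), 'qvel': array([-0.00138538, -0.00099026,  0.00057342, -0.00085592,  0.00153943,
       -0.00077404]), 'joint_efforts': array([-8.90495768e-02, -6.98885608e+01, -2.99681318e+01, -5.67583158e-02,
       -3.67670031e-01,  3.69226816e-02]), 'tcp_pos': array([ 0.5004527 , -0.43135756,  0.00295492]), 'tcp_rot': array([-9.05005073e-04,  9.99993302e-01, -3.15818316e-03, -1.61309370e-03]), 'ft_force': array([-2.1820705 ,  0.76943528,  3.52569199]), 'moment': array([0.2417307 , 0.17407841, 0.05842858]), 'gripper_width': 0.013037501036924868}
```

Request:
move_arm --plan '[0, 0, -0.05, 0, -1, 0, 0, -0.15, 0, -1, 0, 0, -0.25, 0, -1, 0, 0, -0.3, 0, -1, 0, 0, -0.25, 0, -1, 0, 0, 0, 0, -1]'

```text
time_s: 8.18
tcp_pos: [0.4992, -0.4292, 0.1244]
tcp_rot: [-0.001, 1.0, -0.0, -0.005]
ft_force: [0.8, -0.5, -0.5]
gripper_width: 0.0129
```

```bash
cat > st.py <<'E'
import sys
from h import *
from go import go
Q=[.6245,.0282,np.radians(12.75)]
x,y,z=[float(v) for v in sys.argv[1:4]]
P=W(Q,[[x,y,z]])[0]; print('world',P); go(*P,float(sys.argv[4]) if len(sys.argv)>4 else 12.75)
E
python3 st.py -.1625 -.078 .15
```

```text
world [ 0.48322127 -0.08374003  0.15      ]
t=8.2 pos [ 0.4992 -0.4292  0.1244] yaw 0.1 F [ 0.8 -0.5 -0.5] w 0.0129 j6 -2.33
 shift(FS) [ 0.131  2.879 -0.213]  |d|=346.7mm rows>=9 turn(FS) -0.281 (-12.7 deg) rows>=2
```

Request:
move_arm --plan '[0.01, 0.15, -0.02, 0, -1, 0.01, 0.25, -0.02, 0, -1, 0.01, 0.3, -0.02, 0, -1, 0.01, 0.3, -0.02, 0, -1, 0.01, 0.3, -0.02, 0, -1, 0.01, 0.3, -0.02, 0, -1, 0.01, 0.3, -0.02, 0, -1, 0.01, 0.3, -0.02, 0, -1, 0.01, 0.3, -0.02, 0, -1, 0.01, 0.2, 0, -0.1, -1, 0, 0.1, 0, -0.1, -1, 0, 0, 0, -0.08, -1]'

```text
time_s: 9.18
tcp_pos: [0.481, -0.0785, 0.1424]
tcp_rot: [-0.112, 0.994, 0.001, -0.006]
ft_force: [0.5, -0.6, -0.3]
gripper_width: 0.013
```

```bash
python3 st.py -.1625 -.078 .061
```

```text
world [ 0.48322127 -0.08374003  0.061     ]
t=9.2 pos [ 0.481  -0.0785  0.1424] yaw 12.8 F [ 0.5 -0.6 -0.3] w 0.0130 j6 -2.03
 shift(FS) [-0.017 -0.049  0.678]  |d|=81.6mm rows>=2 turn(FS) 0.001 (0.1 deg) rows>=1
```

Request:
move_arm --plan '[-0.01, -0.04, 0.15, 0, -1, 0, 0, 0.2, 0, -1, 0, 0, 0.2, 0, -1, 0, 0, 0.06, 0, -1, 0, 0, 0, 0, -1, 0, 0, 0, 0, -1]'

```text
time_s: 9.68
tcp_pos: [0.4818, -0.0809, 0.0665]
tcp_rot: [-0.116, 0.993, 0.001, -0.006]
ft_force: [-0.4, -0.4, -0.8]
gripper_width: 0.0137
```

```bash
python3 st.py -.1625 -.078 .061; python3 - <<'E'
from h import *
c=shot('scene','scene5');i=c['img']
x,y=(180,150)
cv2.imwrite('pics/s5z.png',cv2.resize(i[y:y+120,x:x+160],None,fx=5,fy=5,interpolation=cv2.INTER_CUBIC))
c=shot('top','top5');i=c['img']
x,y=(220,140)
cv2.imwrite('pics/t5z.png',cv2.resize(i[y:y+120,x:x+160],None,fx=5,fy=5,interpolation=cv2.INTER_CUBIC))
E
```

```text
world [ 0.48322127 -0.08374003  0.061     ]
t=9.7 pos [ 0.4818 -0.0809  0.0665] yaw 13.3 F [-0.4 -0.4 -0.8] w 0.0137 j6 -2.04
 shift(FS) [-0.006 -0.026  0.046]  |d|=6.4mm rows>=1 turn(FS) 0.012 (0.6 deg) rows>=1
```

View pics/s5z.png

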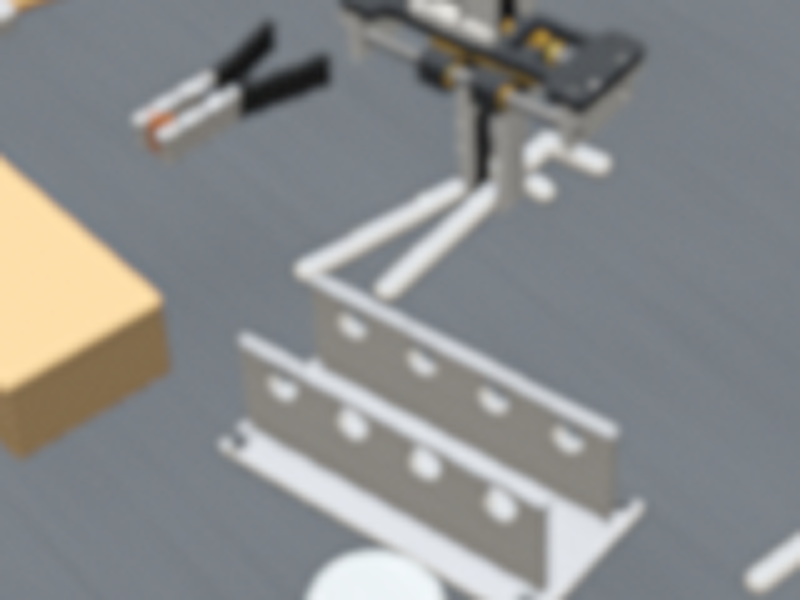

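View pics/t5z.png

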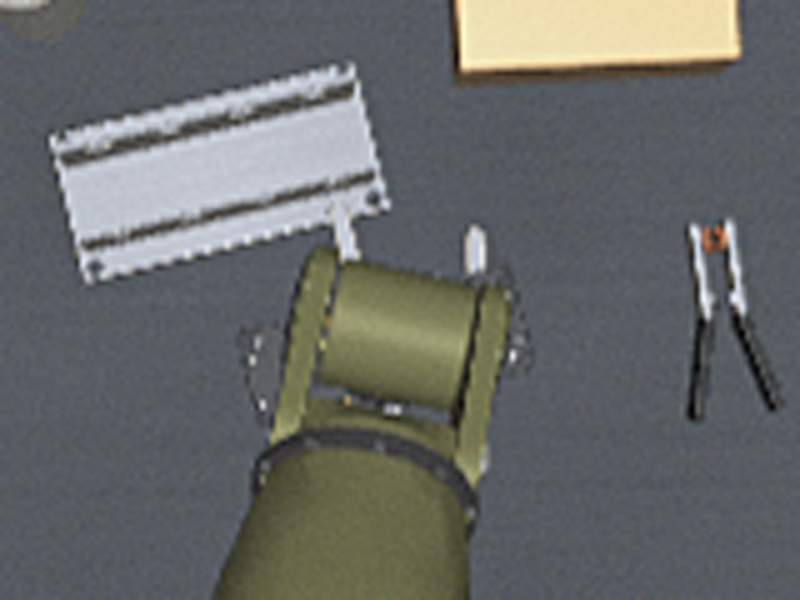

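```bash
python3 - <<'E'
from h import *
T=load('top5');S=load('scene5')
f=lambda p,x,y:[(p[0]+.5)/5-.5+x,(p[1]+.5)/5-.5+y]
print(tri(T,f((342,207),220,140),S,f((386,288),180,150)))
o=robot.get_obs();p=o['tcp_pos'];R=Ro.from_quat(o['tcp_rot']).as_matrix(); d=-R[:,0] if R[0,0]<0 else R[:,0]
print('pred tip',p+d*.1125, d)
Q=[.6245,.0282,np.radians(12.75)]
for P in (tri(T,f((342,207),220,140),S,f((386,288),180,150))[0],p+d*.1125):
    v=P[:2]-Q[:2];c,s=np.cos(Q[2]),np.sin(Q[2]);print('stand',c*v[0]+s*v[1],-s*v[0]+c*v[1])
E
```

```text
(array([ 0.58736364, -0.05783086,  0.07231493]), np.float64(0.004736696475132543))
pred tip [ 0.59182292 -0.0551647   0.06604637] [ 0.97310939  0.23008835 -0.01083807]
stand -0.05520745174257893 -0.07571363750536834
stand -0.050269713571937505 -0.07409737671977229
```

Request:
move_arm --plan '[0, -0.026, 0.02, 0.012, -1, 0, 0, 0.02, 0, -1, 0, 0, 0, 0, -1]'

```text
time_s: 10.03
tcp_pos: [0.4844, -0.0848, 0.0646]
tcp_rot: [-0.111, 0.994, -0.0, -0.004]
ft_force: [0.7, 0.1, -1.1]
gripper_width: 0.0127
```

```bash
python3 st.py -.1625 -.078 .0615
```

```text
world [ 0.48322127 -0.08374003  0.0615    ]
t=10.0 pos [ 0.4844 -0.0848  0.0646] yaw 12.7 F [ 0.7  0.1 -1.1] w 0.0127 j6 -2.04
 shift(FS) [0.007 0.011 0.026]  |d|=3.5mm rows>=1 turn(FS) -0.001 (-0.1 deg) rows>=1
```

Request:
move_arm --plan '[0, 0.01, 0.035, 0, -1, 0, 0, 0, 0, -1, -0.05, 0, 0, 0, -1, -0.05, 0, 0, 0, -1, 0, 0, 0, 0, -1]'

```text
time_s: 10.45
tcp_pos: [0.4974, -0.0809, 0.0609]
tcp_rot: [-0.11, 0.994, -0.0, -0.003]
ft_force: [1.8, 0.2, -2.1]
gripper_width: 0.0129
```

```bash
python3 st.py -.1425 -.078 .0615; python3 - <<'E'
from h import *
c=shot('scene','scene6');i=c['img']
x,y=(220,180)
cv2.imwrite('pics/s6z.png',cv2.resize(i[y:y+100,x:x+120],None,fx=6,fy=6,interpolation=cv2.INTER_CUBIC))
E
```

```text
world [ 0.50272812 -0.07932609  0.0615    ]
t=10.4 pos [ 0.4974 -0.0809  0.0609] yaw 12.7 F [ 1.8  0.2 -2.1] w 0.0129 j6 -2.02
 shift(FS) [-0.046  0.003 -0.006]  |d|=5.6mm rows>=1 turn(FS) -0.002 (-0.1 deg) rows>=1
```

View pics/s6z.png

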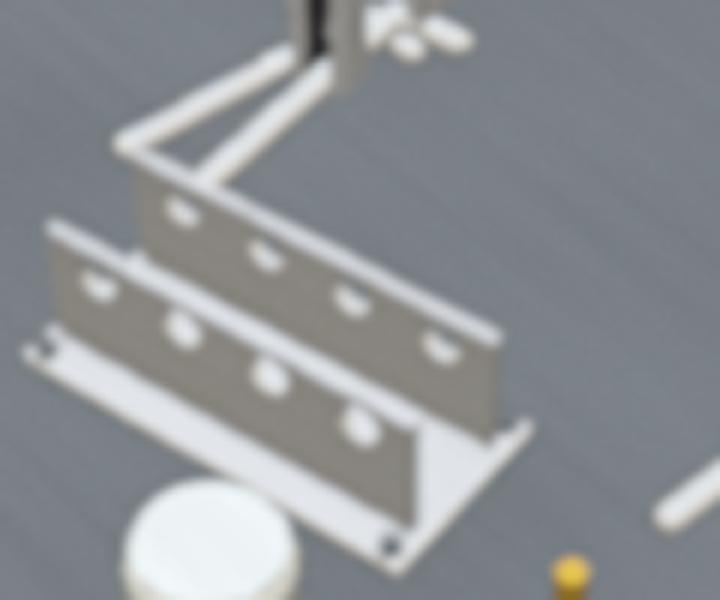

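Request:
move_arm --plan '[-0.06, 0, 0, 0, -1, -0.06, 0, 0, 0, -1, -0.06, 0, 0, 0, -1, 0, 0, 0, 0, -1]'

```text
time_s: 10.83
tcp_pos: [0.5205, -0.0756, 0.0607]
tcp_rot: [-0.11, 0.994, -0.0, -0.003]
ft_force: [0.5, 0.2, -1.4]
gripper_width: 0.0131
```

```bash
python3 st.py -.1225 -.078 .0615; python3 - <<'E'
from h import *
c=shot('scene','scene6');i=c['img']
x,y=(220,180)
cv2.imwrite('pics/s6z.png',cv2.resize(i[y:y+100,x:x+120],None,fx=6,fy=6,interpolation=cv2.INTER_CUBIC))
E
```

```text
world [ 0.52223497 -0.07491214  0.0615    ]
t=10.8 pos [ 0.5205 -0.0756  0.0607] yaw 12.7 F [ 0.5  0.2 -1.4] w 0.0131 j6 -2.00
 shift(FS) [-0.016  0.002 -0.007]  |d|=2.1mm rows>=1 turn(FS) -0.002 (-0.1 deg) rows>=1
```

View pics/s6z.png

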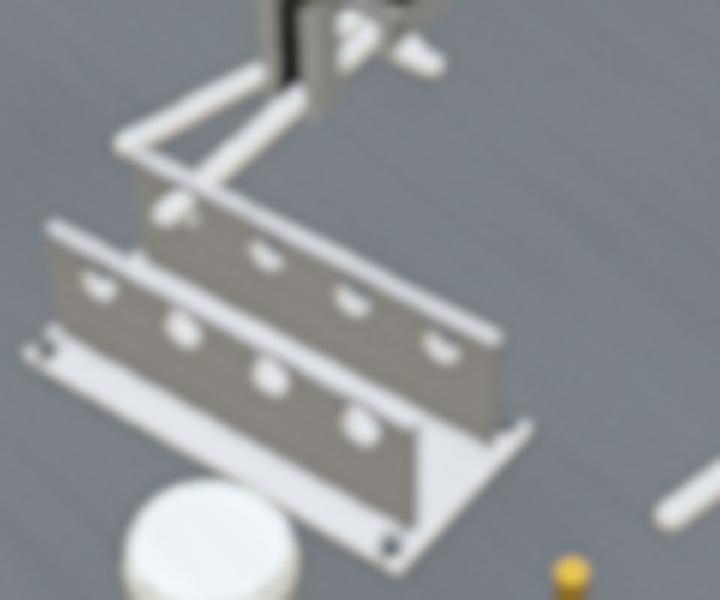

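Request:
move_arm --plan '[-0.06, 0, 0, 0, -1, -0.06, 0, 0, 0, -1, -0.06, 0, 0, 0, -1, -0.06, 0, 0, 0, -1, -0.06, 0, 0, 0, -1, 0, 0, 0, 0, -1]'

```text
time_s: 11.38
tcp_pos: [0.5587, -0.0668, 0.0601]
tcp_rot: [-0.11, 0.994, -0.0, -0.003]
ft_force: [-0.4, -0.3, -1.1]
gripper_width: 0.013
```

```bash
python3 st.py -.0575 -.078 .0615; python3 - <<'E'
from h import *
c=shot('scene','scene6');i=c['img']
x,y=(220,180)
cv2.imwrite('pics/s6z.png',cv2.resize(i[y:y+100,x:x+120],None,fx=6,fy=6,interpolation=cv2.INTER_CUBIC))
E
```

```text
world [ 0.58563222 -0.0605668   0.0615    ]
t=11.4 pos [ 0.5587 -0.0668  0.0601] yaw 12.7 F [-0.4 -0.3 -1.1] w 0.0130 j6 -1.97
 shift(FS) [-0.231  0.002 -0.013]  |d|=27.7mm rows>=1 turn(FS) -0.002 (-0.1 deg) rows>=1
```

View pics/s6z.png

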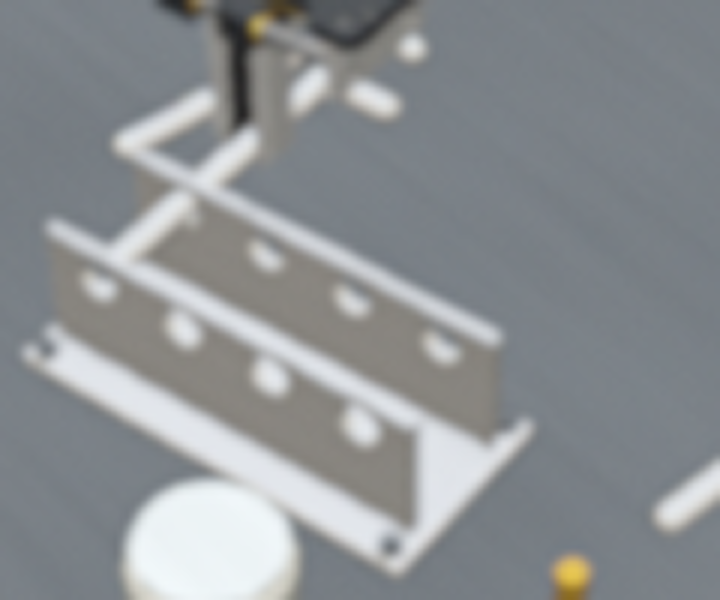

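Request:
move_arm --plan '[-0.05, 0, -0.01, 0, -1, -0.05, 0, 0, 0, -1, -0.05, 0, 0, 0, -1, -0.05, 0, 0, 0, -1, -0.03, 0, 0, 0, -1, 0, 0, 0, 0, -1]'

```text
time_s: 11.93
tcp_pos: [0.5875, -0.0603, 0.061]
tcp_rot: [-0.11, 0.994, -0.0, -0.004]
ft_force: [-0.4, -0.9, -0.9]
gripper_width: 0.0129
```

```bash
python3 st.py -.0575 -.078 .0615; python3 - <<'E'
from h import *
c=shot('scene','scene7');i=c['img']
x,y=(200,180)
cv2.imwrite('pics/s7z.png',cv2.resize(i[y:y+100,x:x+130],None,fx=6,fy=6,interpolation=cv2.INTER_CUBIC))
E
```

```text
world [ 0.58563222 -0.0605668   0.0615    ]
t=11.9 pos [ 0.5875 -0.0603  0.061 ] yaw 12.7 F [-0.4 -0.9 -0.9] w 0.0129 j6 -1.95
 shift(FS) [ 0.016  0.001 -0.004]  |d|=2.0mm rows>=1 turn(FS) -0.002 (-0.1 deg) rows>=1
```

View pics/s7z.png

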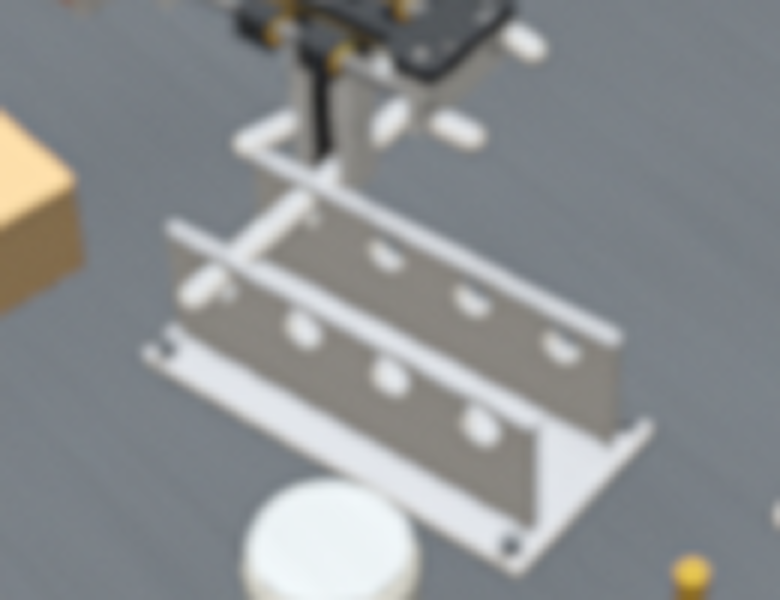

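```bash
cat >> h.py <<'E'
QS=[.6245,.0282,np.radians(12.75)]
def tost(P):
    v=np.array(P)[:2]-QS[:2];c,s=np.cos(QS[2]),np.sin(QS[2]);return np.round([c*v[0]+s*v[1],-s*v[0]+c*v[1]],4)
E
python3 - <<'E'
from h import *
S=load('scene7')
for u in((181,298),(186,300)): 
    for z in(.062,.066): print(u,z,tost(onz(S,[[(u[0]+.5)/6-.5+200,(u[1]+.5)/6-.5+180]],z)[0]))
c=shot('top','top7'); i=c['img']; cv2.imwrite('pics/t7z.png',cv2.resize(i[130:230,220:350],None,fx=6,fy=6,interpolation=cv2.INTER_CUBIC))
E
```

```text
(181, 298) 0.062 [ 0.053  -0.0851]
(181, 298) 0.066 [ 0.0558 -0.0823]
(186, 300) 0.062 [ 0.0526 -0.0823]
(186, 300) 0.066 [ 0.0554 -0.0795]
```

View pics/t7z.png

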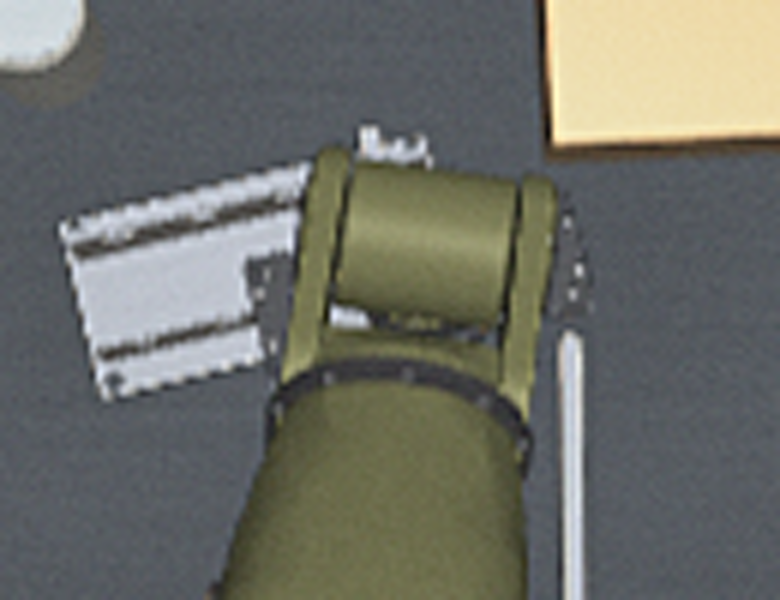

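```bash
python3 - <<'E'
from h import *
S=load('top7')
for u in((370,124),(370,127)): print(u,tost(onz(S,[[(u[0]+.5)/6-.5+220,(u[1]+.5)/6-.5+130]],.065)[0]))
E
```

```text
(370, 124) [ 0.0589 -0.081 ]
(370, 127) [ 0.0571 -0.0806]
```

Request:
move_arm --plan '[0, 0, 0, 0, -0.7, 0, 0, 0, 0, -0.5, 0, 0, 0, 0, -0.5, 0, 0, 0, 0, -0.5, 0, 0, -0.1, 0, -0.5, 0, 0, -0.2, 0, -0.5, 0, 0, -0.3, 0, -0.5, 0, 0, -0.2, 0, -0.5]'

```text
time_s: 12.7
tcp_pos: [0.5846, -0.0603, 0.1577]
tcp_rot: [-0.11, 0.994, 0.001, -0.008]
ft_force: [0.1, -0.6, 1.1]
gripper_width: 0.023
```

```bash
python3 - <<'E'
from h import *
c=shot('scene','scene8');i=c['img']
x,y=(180,150)
cv2.imwrite('pics/s8z.png',cv2.resize(i[y:y+130,x:x+160],None,fx=5,fy=5,interpolation=cv2.INTER_CUBIC))
E
```

```text
(no output)
```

View pics/s8z.png

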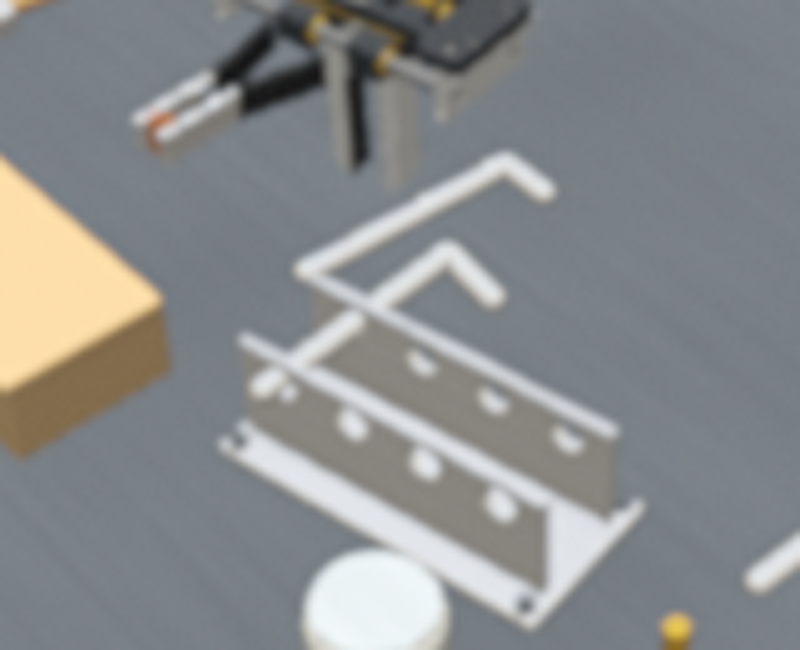

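```bash
python3 go.py 0.4695 -.1567 0.06 -1.1
```

```text
t=12.8 pos [ 0.5861 -0.0605  0.1621] yaw 12.6 F [ 0.9 -0.9  4.2] w 0.0233 j6 -1.95
 shift(FS) [ 1.114 -0.571  0.862]  |d|=182.4mm rows>=5 turn(FS) 0.305 (13.7 deg) rows>=2
```

Request:
move_arm --plan '[0.2, -0.1, 0, 0, -0.15, 0.22, -0.12, 0, 0, -0.15, 0.22, -0.12, 0, 0, -0.15, 0.22, -0.12, 0, 0, -0.15, 0.2, -0.11, 0, 0, -0.15, 0.05, 0, 0, 0.1, -0.15, 0, 0, 0, 0.1, -0.15, 0, 0, 0, 0.1, -0.15, 0, 0, 0, 0, -0.15]'

```text
time_s: 13.5
tcp_pos: [0.4668, -0.1608, 0.174]
tcp_rot: [0.012, 1.0, -0.003, 0.002]
ft_force: [-0.2, 0.4, -0.8]
gripper_width: 0.04
```

```bash
python3 go.py 0.4695 -.1567 0.035 -1.1; python3 - <<'E'
from h import *
c=shot('scene','scene9');i=c['img']
cv2.imwrite('pics/s9z.png',cv2.resize(i[130:270,170:370],None,fx=4,fy=4,interpolation=cv2.INTER_CUBIC))
E
```

```text
t=13.5 pos [ 0.4668 -0.1608  0.174 ] yaw -1.4 F [-0.2  0.4 -0.8] w 0.0400 j6 -1.95
 shift(FS) [-0.017  0.041  1.158]  |d|=139.0mm rows>=4 turn(FS) -0.007 (-0.3 deg) rows>=1
```

View pics/s9z.png

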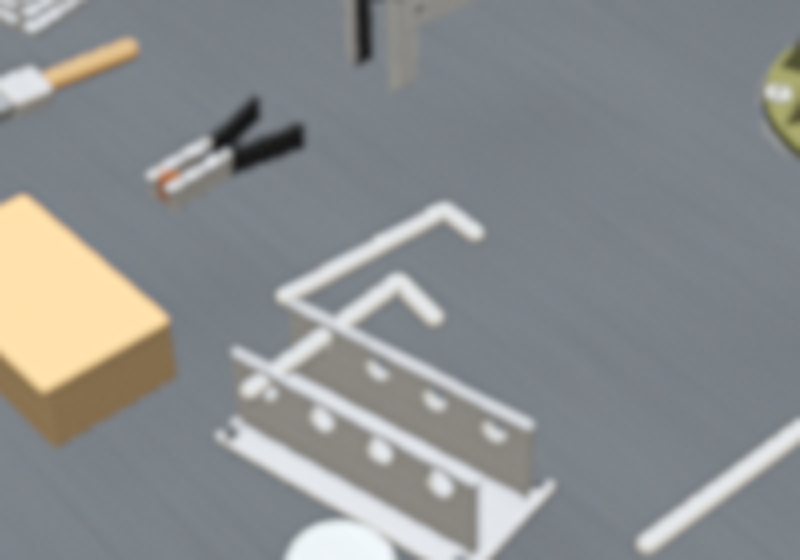

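Request:
move_arm --plan '[-0.01, 0.03, 0.2, 0, -0.15, 0, 0, 0.3, 0, -0.15, 0, 0, 0.3, 0, -0.15, 0, 0, 0.2, 0, -0.15, 0, 0, 0, 0, -0.15, 0, 0, 0, 0, -0.15]'

```text
time_s: 14.05
tcp_pos: [0.4716, -0.1579, 0.0542]
tcp_rot: [-0.0, 1.0, -0.004, 0.006]
ft_force: [0.3, 0.2, 1.1]
gripper_width: 0.0398
```

```bash
python3 go.py 0.4695 -.1567 0.0045 -1.1; python3 - <<'E'
from h import *
c=shot('scene','scene10');i=c['img']
cv2.imwrite('pics/s10z.png',cv2.resize(i[130:270,170:370],None,fx=4,fy=4,interpolation=cv2.INTER_CUBIC))
E
```

```text
t=14.1 pos [ 0.4716 -0.1579  0.0542] yaw -0.0 F [0.3 0.2 1.1] w 0.0398 j6 -1.96
 shift(FS) [0.022 0.013 0.413]  |d|=49.7mm rows>=2 turn(FS) 0.024 (1.1 deg) rows>=1
```

View pics/s10z.png

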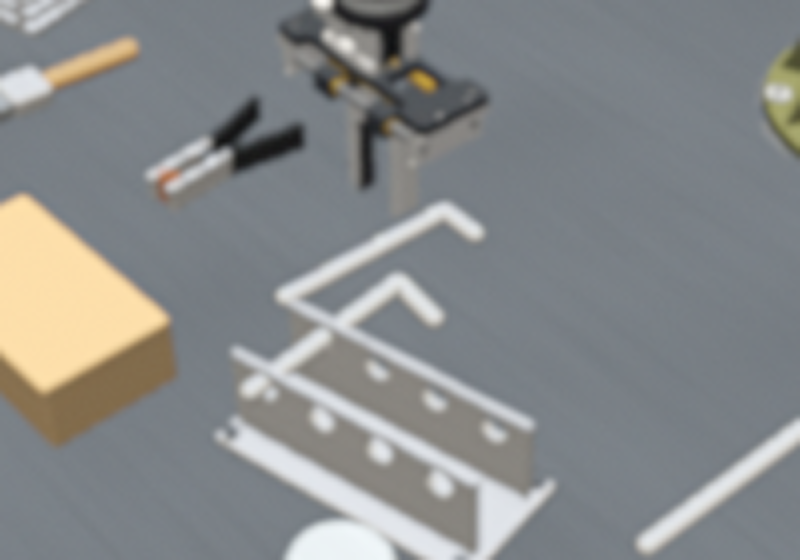

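```bash
python3 - <<'E'
from h import *
c=load('scene10')
print((proj(c,W(QS,[[-.118,-.078,.062]]))-[170,130])*4)
for th in range(0,91,15):
    t=np.radians(th); print(th,(proj(c,W(QS,[[-.118,-.078+.043*np.cos(t),.062-.043*np.sin(t)]]))-[170,130])*4)
E
```

```text
[[393.83269749 272.24080917]]
0 [[438.83256063 294.63100252]]
15 [[437.40976463 304.68424233]]
30 [[433.03163304 312.40081463]]
45 [[426.05243288 317.29675035]]
60 [[416.98897029 319.09640932]]
75 [[406.47500785 317.73554248]]
90 [[395.21462526 313.35054095]]
```

Request:
move_arm --plan '[0.01, 0.01, 0.15, 0.024, -0.15, 0, 0, 0.15, 0, -0.15, 0, 0, 0.06, 0, -0.15, 0, 0, 0.03, 0, -0.15, 0, 0, 0, 0, -0.15, 0, 0, 0, 0, -0.15]'

```text
time_s: 14.6
tcp_pos: [0.4765, -0.159, 0.0159]
tcp_rot: [0.007, 1.0, -0.007, 0.012]
ft_force: [-0.2, -0.4, 0.8]
gripper_width: 0.0401
```

```bash
python3 go.py 0.4695 -.1567 0.0035 -1.1
```

```text
t=14.6 pos [ 0.4765 -0.159   0.0159] yaw -0.8 F [-0.2 -0.4  0.8] w 0.0401 j6 -1.95
 shift(FS) [0.061 0.02  0.102]  |d|=14.5mm rows>=1 turn(FS) 0.006 (0.3 deg) rows>=1
```

Request:
move_arm --plan '[0.03, 0.01, 0.04, 0, -0.15, 0.02, 0.01, 0.04, 0, -0.15, 0, 0, 0, 0, -0.15, 0, 0, 0, 0, -0.15]'

```text
time_s: 14.93
tcp_pos: [0.4714, -0.1569, 0.0079]
tcp_rot: [0.007, 1.0, -0.008, 0.014]
ft_force: [-0.1, -0.6, 0.3]
gripper_width: 0.0398
```

```bash
python3 go.py 0.4695 -.1567 0.0035 -1.1
```

```text
t=14.9 pos [ 0.4714 -0.1569  0.0079] yaw -0.8 F [-0.1 -0.6  0.3] w 0.0398 j6 -1.95
 shift(FS) [0.017 0.002 0.036]  |d|=4.8mm rows>=1 turn(FS) 0.007 (0.3 deg) rows>=1
```

Request:
move_arm --plan '[0, 0, -0.15, 0, -0.15, 0, 0, -0.15, 0, -0.15, 0.02, 0, -0.1, 0, -0.15, 0.02, 0, 0, 0, -0.15, 0.02, 0, 0, 0, -0.15, -0.3, 0, 0, 0, -0.15, 0, 0, 0, 0, -0.15]'

```text
time_s: 15.52
tcp_pos: [0.497, -0.156, 0.0565]
tcp_rot: [0.007, 1.0, -0.007, 0.012]
ft_force: [1.7, 0.0, -0.3]
gripper_width: 0.0401
```

Request:
move_arm --plan '[0, 0, 0, 0, -0.15, 0.04, 0, 0, 0, -0.15, 0.04, 0, 0, 0, -0.15, 0.04, 0, 0, 0, -0.15, 0, 0, 0, 0, -0.15]'

```text
time_s: 15.93
tcp_pos: [0.4788, -0.1551, 0.0527]
tcp_rot: [0.007, 1.0, -0.006, 0.009]
ft_force: [0.2, 0.6, -0.5]
gripper_width: 0.0402
```

Request:
move_arm --plan '[0, 0, -0.34, 0, -0.15, 0, 0, -0.34, 0, -0.15, 0, 0, 0, 0, -0.15, 0, 0, 0, 0, -0.15, 0, 0, 0.08, 0, -0.15, 0, 0, 0.08, 0, -0.15, 0, 0, 0.08, 0, -0.15, 0, 0, 0.08, 0, -0.15, 0, 0, 0.08, 0, -0.15, 0, 0, 0.08, 0, -0.15, 0, 0, 0.08, 0, -0.15, 0, 0, 0.08, 0, -0.15]'

```text
time_s: 16.93
tcp_pos: [0.4733, -0.1543, 0.048]
tcp_rot: [0.008, 1.0, -0.004, 0.005]
ft_force: [0.2, -0.5, 0.5]
gripper_width: 0.0398
```

```bash
python3 go.py 0.4695 -.1567 0.0035 -1.1
```

```text
t=16.9 pos [ 0.4733 -0.1543  0.048 ] yaw -0.9 F [ 0.2 -0.5  0.5] w 0.0398 j6 -1.94
 shift(FS) [ 0.036 -0.018  0.371]  |d|=44.7mm rows>=2 turn(FS) 0.004 (0.2 deg) rows>=1
```

Tilt is down to about 0.6°. Descend gently.

Request:
move_arm --plan '[0.02, -0.01, 0.06, 0, -0.15, 0.01, -0.01, 0.06, 0, -0.15, 0, 0, 0.06, 0, -0.15, 0, 0, 0.06, 0, -0.15, 0, 0, 0.06, 0, -0.15, 0, 0, 0.05, 0, -0.15, 0, 0, 0.02, 0, -0.15, 0, 0, 0, 0, -0.15]'

```text
time_s: 17.6
tcp_pos: [0.4701, -0.1574, 0.0028]
tcp_rot: [0.008, 1.0, -0.004, 0.005]
ft_force: [0.7, 0.1, -0.2]
gripper_width: 0.0398
```

```bash
python3 go.py 0.4695 -.1567 0.0035 -1.1
```

```text
t=17.6 pos [ 0.4701 -0.1574  0.0028] yaw -0.9 F [ 0.7  0.1 -0.2] w 0.0398 j6 -1.95
 shift(FS) [ 0.005  0.006 -0.006]  |d|=1.2mm rows>=1 turn(FS) 0.004 (0.2 deg) rows>=1
```

Request:
move_arm --plan '[0, 0, 0, 0, -1, 0, 0, 0, 0, -1, 0, 0, 0, 0, -1, 0, 0, 0, 0, -1, 0, 0, 0, 0, -1, 0, 0, -0.06, 0, -1, 0, 0, -0.1, 0, -1, 0, 0, -0.15, 0, -1, 0, 0, -0.2, 0, -1, 0, 0, -0.2, 0, -1, 0, 0, -0.1, 0, -1, 0, 0, 0, 0, -1]'

```text
time_s: 18.6
tcp_pos: [0.4679, -0.1559, 0.1037]
tcp_rot: [0.008, 1.0, -0.003, 0.003]
ft_force: [0.4, -0.5, -1.2]
gripper_width: 0.013
```

```bash
python3 st.py -.165 -.026 .0615
```

```text
world [ 0.46930665 -0.03357398  0.0615    ]
t=18.6 pos [ 0.4679 -0.1559  0.1037] yaw -0.9 F [ 0.4 -0.5 -1.2] w 0.0130 j6 -1.95
 shift(FS) [0.006 1.022 0.345]  |d|=129.4mm rows>=4 turn(FS) -0.304 (-13.7 deg) rows>=2
```

Request:
move_arm --plan '[0, 0.12, 0, 0, -1, 0, 0.17, 0, 0, -1, 0, 0.2, 0, 0, -1, 0, 0.2, 0, 0, -1, 0, 0.17, 0, 0, -1, 0, 0.12, 0, 0, -1, 0, 0.03, 0, -0.08, -1, 0, 0, 0, -0.08, -1, 0, 0, 0, -0.08, -1, 0, 0, 0, -0.06, -1, 0, 0, 0, 0, -1, 0, 0, 0, 0, -1]'

```text
time_s: 19.6
tcp_pos: [0.4656, -0.0283, 0.0953]
tcp_rot: [-0.114, 0.993, -0.003, -0.002]
ft_force: [-0.0, -0.3, -2.2]
gripper_width: 0.0132
```

```bash
python3 st.py -.165 -.026 .0615
```

```text
world [ 0.46930665 -0.03357398  0.0615    ]
t=19.6 pos [ 0.4656 -0.0283  0.0953] yaw 13.1 F [-0.  -0.3 -2.2] w 0.0132 j6 -1.93
 shift(FS) [-0.022 -0.048  0.282]  |d|=34.4mm rows>=1 turn(FS) 0.008 (0.3 deg) rows>=1
```

Request:
move_arm --plan '[-0.005, -0.015, 0.06, 0.01, -1, -0.005, -0.015, 0.06, 0, -1, -0.005, -0.015, 0.06, 0, -1, 0, 0, 0.06, 0, -1, 0, 0, 0.03, 0, -1, 0, 0, 0, 0, -1]'

```text
time_s: 20.1
tcp_pos: [0.4678, -0.0343, 0.0577]
tcp_rot: [-0.107, 0.994, -0.002, -0.003]
ft_force: [-0.8, 0.5, -1.9]
gripper_width: 0.013
```

```bash
python3 st.py -.165 -.026 .0615; python3 - <<'E'
from h import *
c=shot('scene','scene11');i=c['img']
x,y=(210,170)
cv2.imwrite('pics/s11z.png',cv2.resize(i[y:y+100,x:x+130],None,fx=6,fy=6,interpolation=cv2.INTER_CUBIC))
c=shot('top','top11');i=c['img']
cv2.imwrite('pics/t11z.png',cv2.resize(i[130:230,220:350],None,fx=6,fy=6,interpolation=cv2.INTER_CUBIC))
E
```

```text
world [ 0.46930665 -0.03357398  0.0615    ]
t=20.1 pos [ 0.4678 -0.0343  0.0577] yaw 12.2 F [-0.8  0.5 -1.9] w 0.0130 j6 -1.93
 shift(FS) [-0.013  0.003 -0.032]  |d|=4.1mm rows>=1 turn(FS) -0.011 (-0.5 deg) rows>=1
```

View pics/s11z.png

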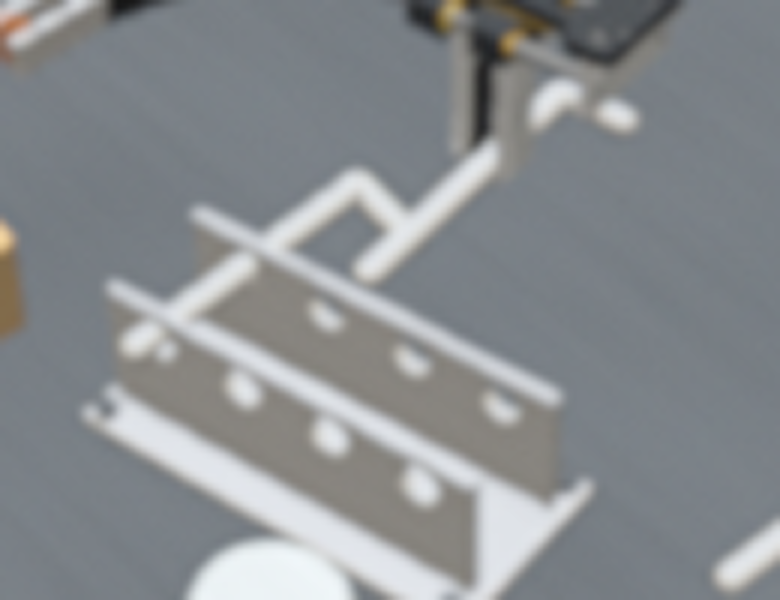

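View pics/t11z.png

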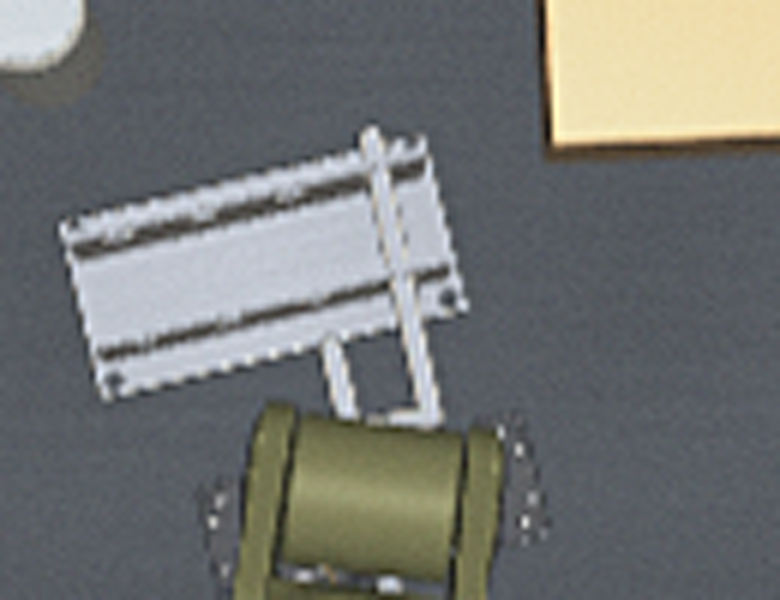

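```bash
cat >> h.py <<'E'
def tr(a,pa,oa,b,pb,ob,k=6):
    f=lambda p,o:[(p[0]+.5)/k-.5+o[0],(p[1]+.5)/k-.5+o[1]]
    P,e=tri(a,f(pa,oa),b,f(pb,ob)); print('world',np.round(P,4),'gap',round(e,4),'stand',tost(P)); return P
def ptip(L):
    o=robot.get_obs();p=o['tcp_pos'];R=Ro.from_quat(o['tcp_rot']).as_matrix(); d=-R[:,0] if R[0,0]<0 else R[:,0]
    P=p+d*L; print('pred tip',np.round(P,4),tost(P),'dir z',d[2])
E
python3 - <<'E'
from h import *
tr(load('top11'),(331,338),(220,130),load('scene11'),(366,274),(210,170)); ptip(.1114)
E
```

```text
world [ 0.5723 -0.0115  0.0632] gap 0.0037 stand [-0.0597 -0.0272]
pred tip [ 0.5769 -0.0106  0.0579] [-0.055  -0.0273] dir z -0.006316518646304408
```

Request:
move_arm --plan '[0, 0.003, -0.025, -0.012, -1, 0, 0, 0, 0, -1, -0.06, 0, 0, 0, -1, -0.06, 0, 0, 0, -1, 0, 0, 0, 0, -1]'

```text
time_s: 20.62
tcp_pos: [0.4843, -0.0304, 0.0635]
tcp_rot: [-0.112, 0.994, -0.003, -0.001]
ft_force: [0.2, 0.5, -1.4]
gripper_width: 0.013
```

```bash
python3 st.py -.145 -.026 .0605; python3 -c "
from h import *
ptip(.1114)"
```

```text
world [ 0.4888135  -0.02916003  0.0605    ]
t=20.6 pos [ 0.4843 -0.0304  0.0635] yaw 12.9 F [ 0.2  0.5 -1.4] w 0.0130 j6 -1.93
 shift(FS) [-0.039  0.002  0.024]  |d|=5.5mm rows>=1 turn(FS) 0.002 (0.1 deg) rows>=1
pred tip [ 0.5929 -0.0056  0.0631] [-0.0382 -0.026 ] dir z -0.0033427133973739243
```

Request:
move_arm --plan '[0, 0, 0.028, 0, -1, 0, 0, 0, 0, -1, -0.06, 0, 0, 0, -1, -0.06, 0, 0, 0, -1, -0.06, 0, 0, 0, -1, 0, 0, 0, 0, -1]'

```text
time_s: 21.12
tcp_pos: [0.508, -0.0249, 0.0596]
tcp_rot: [-0.112, 0.994, -0.003, -0.001]
ft_force: [0.1, 0.5, -1.2]
gripper_width: 0.0134
```

```bash
python3 st.py -.12 -.026 .0605; python3 - <<'E'
from h import *
ptip(.1114)
c=shot('scene','scene12');i=c['img']
x,y=(210,170)
cv2.imwrite('pics/s12z.png',cv2.resize(i[y:y+100,x:x+130],None,fx=6,fy=6,interpolation=cv2.INTER_CUBIC))
E
```

```text
world [ 0.51319705 -0.02364259  0.0605    ]
t=21.1 pos [ 0.508  -0.0249  0.0596] yaw 12.9 F [ 0.1  0.5 -1.2] w 0.0134 j6 -1.91
 shift(FS) [-0.044  0.    -0.008]  |d|=5.4mm rows>=1 turn(FS) 0.003 (0.1 deg) rows>=1
pred tip [ 6.166e-01 -1.000e-04  5.920e-02] [-0.0139 -0.0258] dir z -0.0031519993405631887
```

View pics/s12z.png

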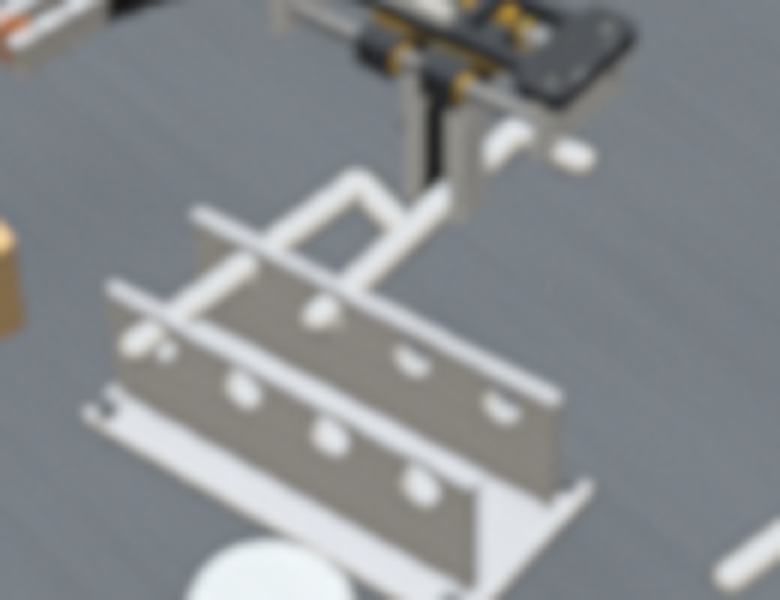

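Request:
move_arm --plan '[-0.06, 0, -0.01, 0, -1, -0.06, 0, 0, 0, -1, -0.06, 0, 0, 0, -1, -0.06, 0, 0, 0, -1, -0.05, 0, 0, 0, -1, 0, 0, 0, 0, -1]'

```text
time_s: 21.67
tcp_pos: [0.545, -0.0163, 0.0605]
tcp_rot: [-0.112, 0.994, -0.003, -0.002]
ft_force: [1.3, 0.2, -2.2]
gripper_width: 0.0131
```

```bash
python3 st.py -.058 -.026 .0605; python3 - <<'E'
from h import *
ptip(.1114)
c=shot('scene','scene13');i=c['img']
x,y=(210,170)
cv2.imwrite('pics/s13z.png',cv2.resize(i[y:y+100,x:x+130],None,fx=6,fy=6,interpolation=cv2.INTER_CUBIC))
E
```

```text
world [ 0.57366828 -0.00995935  0.0605    ]
t=21.7 pos [ 0.545  -0.0163  0.0605] yaw 12.9 F [ 1.3  0.2 -2.2] w 0.0131 j6 -1.89
 shift(FS) [-0.244 -0.002 -0.001]  |d|=29.3mm rows>=1 turn(FS) 0.003 (0.1 deg) rows>=1
pred tip [0.6537 0.0085 0.0601] [ 0.0241 -0.0256] dir z -0.003714540491971357
```

View pics/s13z.png

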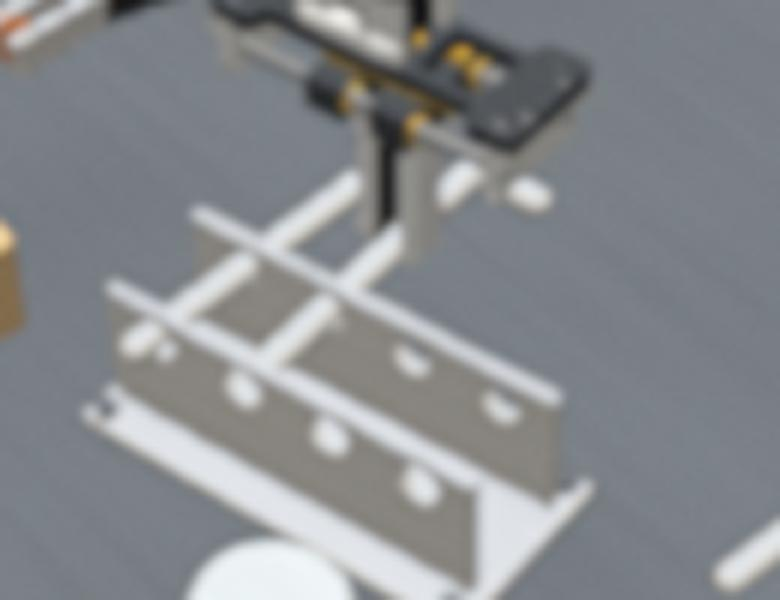

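Request:
move_arm --plan '[-0.05, 0, 0, 0, -1, -0.05, 0, 0, 0, -1, -0.05, 0, 0, 0, -1, -0.05, 0, 0, 0, -1, -0.04, 0, 0, 0, -1, 0, 0, 0, 0, -1]'

```text
time_s: 22.22
tcp_pos: [0.5752, -0.0093, 0.0602]
tcp_rot: [-0.112, 0.994, -0.003, -0.002]
ft_force: [0.3, -0.8, -2.2]
gripper_width: 0.013
```

```bash
python3 st.py -.058 -.026 .0605; python3 - <<'E'
from h import *
ptip(.1114)
c=shot('scene','scene13');i=c['img']
x,y=(210,170)
cv2.imwrite('pics/s13z.png',cv2.resize(i[y:y+100,x:x+130],None,fx=6,fy=6,interpolation=cv2.INTER_CUBIC))
c=shot('top','top13');i=c['img']
cv2.imwrite('pics/t13z.png',cv2.resize(i[130:230,220:350],None,fx=6,fy=6,interpolation=cv2.INTER_CUBIC))
E
```

```text
world [ 0.57366828 -0.00995935  0.0605    ]
t=22.2 pos [ 0.5752 -0.0093  0.0602] yaw 12.9 F [ 0.3 -0.8 -2.2] w 0.0130 j6 -1.87
 shift(FS) [ 0.014 -0.003 -0.003]  |d|=1.7mm rows>=1 turn(FS) 0.002 (0.1 deg) rows>=1
pred tip [0.6838 0.0155 0.0597] [ 0.0551 -0.0255] dir z -0.0044794902420432405
```

View pics/s13z.png

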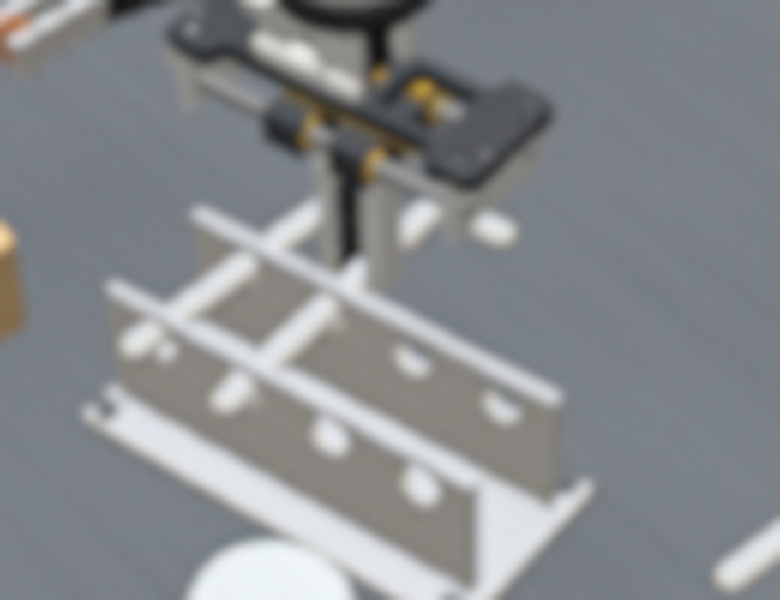

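View pics/t13z.png

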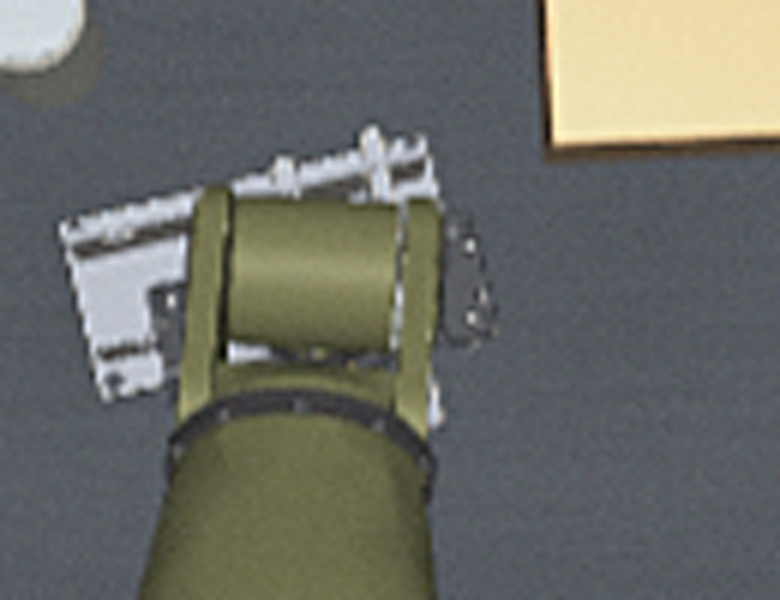

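```bash
python3 - <<'E'
from h import *
T=load('top13');S=load('scene13')
tr(T,(370,127),(220,130),S,(126,347),(210,170)); tr(T,(284,156),(220,130),S,(222,403),(210,170))
E
```

```text
world [ 0.6957 -0.0374  0.0744] gap 0.0011 stand [ 0.055  -0.0797]
world [0.6801 0.0141 0.0664] gap 0.0032 stand [ 0.0511 -0.026 ]
```

Request:
move_arm --plan '[-0.028, 0, 0, 0, -1, 0, 0, 0, 0, -1, 0, 0, 0, 0, -0.7, 0, 0, 0, 0, -0.5, 0, 0, 0, 0, -0.5, 0, 0, -0.05, 0, -0.5, 0, 0, -0.1, 0, -0.5, 0, 0, -0.15, 0, -0.5, 0, 0, -0.2, 0, -0.5, 0, 0, -0.2, 0, -0.5, 0, 0, -0.1, 0, -0.5, 0, 0, 0, 0, -0.5]'

```text
time_s: 23.32
tcp_pos: [0.5777, -0.0083, 0.1662]
tcp_rot: [-0.112, 0.994, -0.003, -0.001]
ft_force: [-0.3, 1.2, -0.2]
gripper_width: 0.0239
```

```bash
python3 go.py .432 .2107 .12 .6; python3 - <<'E'
from h import *
c=shot('scene','scene14');i=c['img']
x,y=(190,150)
cv2.imwrite('pics/s14z.png',cv2.resize(i[y:y+150,x:x+200],None,fx=4,fy=4,interpolation=cv2.INTER_CUBIC))
E
```

```text
t=23.3 pos [ 0.5777 -0.0083  0.1662] yaw 12.8 F [-0.3  1.2 -0.2] w 0.0239 j6 -1.87
 shift(FS) [0.777 2.051 0.377]  |d|=267.1mm rows>=7 turn(FS) 0.272 (12.2 deg) rows>=2
```

View pics/s14z.png

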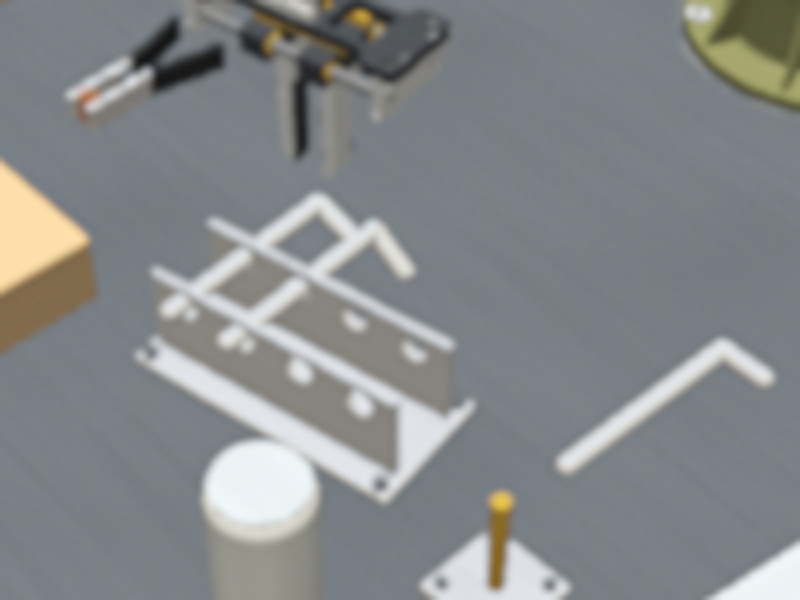

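Request:
move_arm --plan '[0.06, 0.15, 0, 0, -0.15, 0.09, 0.24, 0, 0, -0.15, 0.09, 0.24, 0, 0, -0.15, 0.09, 0.24, 0, 0, -0.15, 0.09, 0.24, 0, 0, -0.15, 0.09, 0.24, 0, 0, -0.15, 0.09, 0.24, 0, 0, -0.15, 0.09, 0.24, 0, 0, -0.15, 0.04, 0.15, 0, 0.05, -0.15, 0, 0, 0, 0.1, -0.15, 0, 0, 0, 0.1, -0.15, 0, 0, 0, 0.02, -0.15]'

```text
time_s: 24.37
tcp_pos: [0.4276, 0.2115, 0.1565]
tcp_rot: [-0.001, 1.0, -0.004, -0.007]
ft_force: [1.4, -0.6, -0.3]
gripper_width: 0.0398
```

```bash
python3 go.py .432 .2113 .003 .6
```

```text
t=24.4 pos [0.4276 0.2115 0.1565] yaw 0.1 F [ 1.4 -0.6 -0.3] w 0.0398 j6 -1.19
 shift(FS) [-0.053  0.009  1.279]  |d|=153.6mm rows>=4 turn(FS) -0.010 (-0.5 deg) rows>=1
```

Request:
move_arm --plan '[-0.02, 0, 0.1, -0.01, -0.15, -0.02, 0, 0.13, 0, -0.15, 0, 0, 0.13, 0, -0.15, 0, 0, 0.13, 0, -0.15, 0, 0, 0.13, 0, -0.15, 0, 0, 0.13, 0, -0.15, 0, 0, 0.13, 0, -0.15, 0, 0, 0.13, 0, -0.15, 0, 0, 0.08, 0, -0.15, 0, 0, 0.03, 0, -0.15, 0, 0, 0, 0, -0.15, 0, 0, 0, 0, -0.15]'

```text
time_s: 25.37
tcp_pos: [0.429, 0.2071, 0.0123]
tcp_rot: [-0.013, 1.0, -0.005, -0.009]
ft_force: [-0.3, 0.3, -1.2]
gripper_width: 0.0399
```

```bash
python3 go.py .432 .2113 .003 .6; python3 - <<'E'
from h import *
c=shot('scene','scene15');i=c['img']
cv2.imwrite('pics/s15z.png',cv2.resize(i[170:320,200:400],None,fx=4,fy=4,interpolation=cv2.INTER_CUBIC))
E
```

```text
t=25.4 pos [0.429  0.2071 0.0123] yaw 1.5 F [-0.3  0.3 -1.2] w 0.0399 j6 -1.22
 shift(FS) [-0.027  0.035  0.077]  |d|=10.6mm rows>=1 turn(FS) 0.020 (0.9 deg) rows>=1
```

View pics/s15z.png

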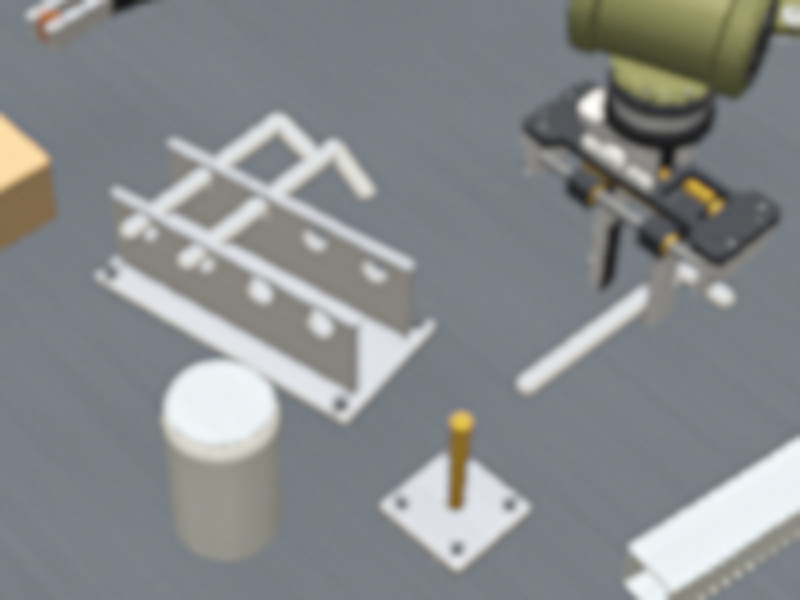

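Request:
move_arm --plan '[-0.02, 0.03, 0.03, 0.02, -0.15, 0, 0, 0.03, 0, -0.15, 0, 0, 0, 0, -0.15, 0, 0, 0, 0, -0.15]'

```text
time_s: 25.75
tcp_pos: [0.4329, 0.2117, 0.0066]
tcp_rot: [-0.004, 1.0, -0.005, -0.007]
ft_force: [-0.0, -0.8, 0.1]
gripper_width: 0.04
```

```bash
python3 go.py .432 .2113 .003 .6
```

```text
t=25.8 pos [0.4329 0.2117 0.0066] yaw 0.5 F [-0.  -0.8  0.1] w 0.0400 j6 -1.20
 shift(FS) [ 0.007 -0.003  0.03 ]  |d|=3.7mm rows>=1 turn(FS) -0.002 (-0.1 deg) rows>=1
```

Request:
move_arm --plan '[0, 0, 0.03, 0, -0.15, 0, 0, 0, 0, -0.15, 0, 0, 0, 0, -1, 0, 0, 0, 0, -1, 0, 0, 0, 0, -1, 0, 0, 0, 0, -1, 0, 0, 0, 0, -1, 0, 0, -0.06, 0, -1, 0, 0, -0.1, 0, -1, 0, 0, -0.15, 0, -1, 0, 0, -0.2, 0, -1, 0, 0, -0.2, 0, -1]'

```text
time_s: 26.75
tcp_pos: [0.4313, 0.2114, 0.0883]
tcp_rot: [-0.005, 1.0, -0.006, -0.011]
ft_force: [-0.1, -1.2, -0.9]
gripper_width: 0.0133
```

Request:
move_arm --plan '[0, 0, -0.15, 0, -1, 0, 0, -0.05, 0, -1, 0, 0, 0, 0, -1]'

```text
time_s: 27.0
tcp_pos: [0.4332, 0.2123, 0.1188]
tcp_rot: [-0.005, 1.0, -0.005, -0.008]
ft_force: [0.0, -0.1, -1.5]
gripper_width: 0.013
```

```bash
python3 st.py -.168 .078 .0605
```

```text
world [0.44342809 0.06719953 0.0605    ]
t=27.0 pos [0.4332 0.2123 0.1188] yaw 0.5 F [ 0.  -0.1 -1.5] w 0.0130 j6 -1.20
 shift(FS) [-0.082 -1.205  0.497]  |d|=156.7mm rows>=4 turn(FS) -0.272 (-12.2 deg) rows>=2
```

Request:
move_arm --plan '[-0.01, -0.12, 0, 0, -1, -0.01, -0.18, 0, 0, -1, -0.02, -0.22, 0, 0, -1, -0.02, -0.22, 0, 0, -1, -0.01, -0.2, 0, 0, -1, 0, -0.15, 0, 0, -1, 0, -0.06, 0, -0.07, -1, 0, 0, 0, -0.07, -1, 0, 0, 0, -0.07, -1, 0, 0, 0, -0.06, -1, 0, 0, 0, 0, -1, 0, 0, 0, 0, -1]'

```text
time_s: 28.0
tcp_pos: [0.4377, 0.0669, 0.1089]
tcp_rot: [-0.114, 0.993, -0.004, -0.016]
ft_force: [0.3, -1.0, -2.1]
gripper_width: 0.0133
```

```bash
python3 st.py -.168 .078 .0605
```

```text
world [0.44342809 0.06719953 0.0605    ]
t=28.0 pos [0.4377 0.0669 0.1089] yaw 13.2 F [ 0.3 -1.  -2.1] w 0.0133 j6 -1.72
 shift(FS) [-0.06  -0.007  0.402]  |d|=48.8mm rows>=2 turn(FS) 0.009 (0.4 deg) rows>=1
```

Request:
move_arm --plan '[-0.01, 0, 0.07, 0.01, -1, -0.01, 0, 0.1, 0, -1, -0.01, 0, 0.1, 0, -1, 0, 0, 0.07, 0, -1, 0, 0, 0.03, 0, -1, 0, 0, 0, 0, -1, 0, 0, 0, 0, -1]'

```text
time_s: 28.58
tcp_pos: [0.4387, 0.0677, 0.0585]
tcp_rot: [-0.106, 0.994, -0.004, -0.018]
ft_force: [-0.0, -0.3, -1.4]
gripper_width: 0.0133
```

```bash
python3 st.py -.168 .078 .0605; python3 - <<'E'
from h import *
ptip(.111)
c=shot('scene','scene16');i=c['img']
x,y=(240,170)
cv2.imwrite('pics/s16z.png',cv2.resize(i[y:y+100,x:x+130],None,fx=6,fy=6,interpolation=cv2.INTER_CUBIC))
c=shot('top','top16');i=c['img']
cv2.imwrite('pics/t16z.png',cv2.resize(i[130:230,210:340],None,fx=6,fy=6,interpolation=cv2.INTER_CUBIC))
E
```

```text
world [0.44342809 0.06719953 0.0605    ]
t=28.6 pos [0.4387 0.0677 0.0585] yaw 12.2 F [-0.  -0.3 -1.4] w 0.0133 j6 -1.70
 shift(FS) [-0.037 -0.012 -0.018]  |d|=5.2mm rows>=1 turn(FS) -0.013 (-0.6 deg) rows>=1
pred tip [0.5472 0.0911 0.0545] [-0.0616  0.0784] dir z -0.035772009559207014
```

View pics/s16z.png

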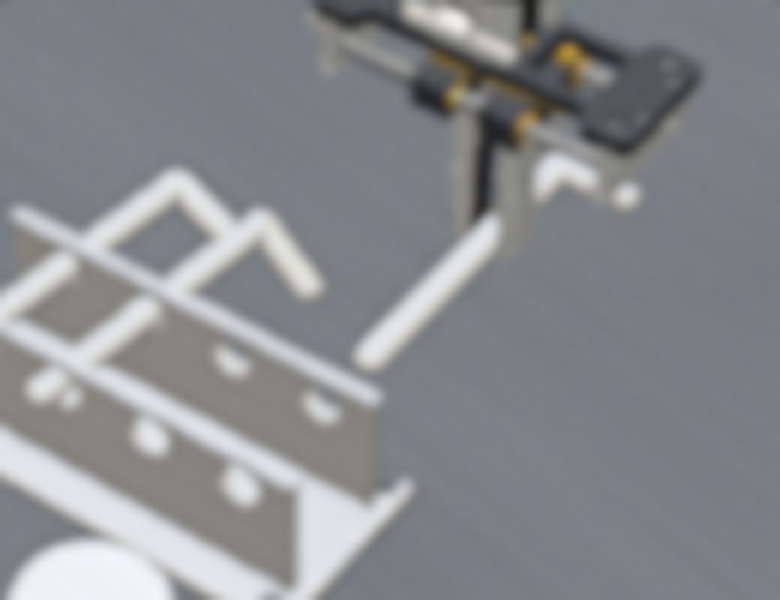

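View pics/t16z.png

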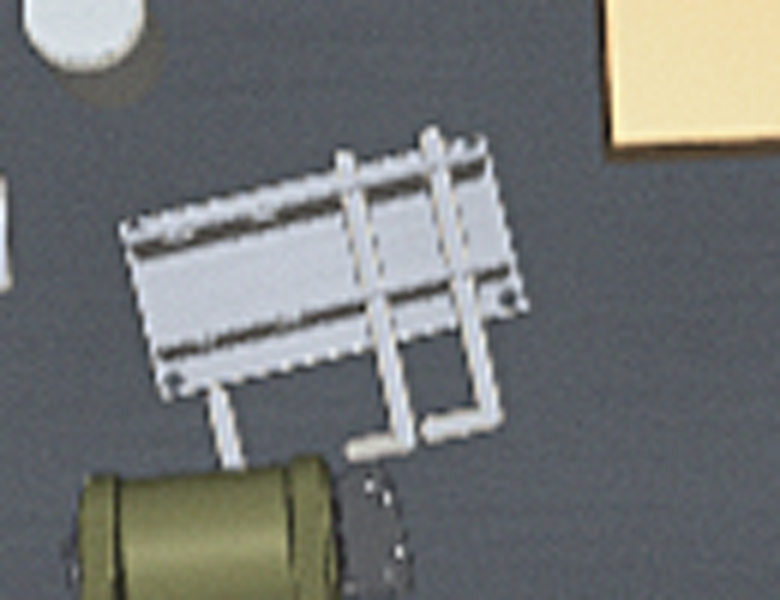

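```bash
python3 - <<'E'
from h import *
T=load('top16');S=load('scene16')
tr(T,(217,388),(210,130),S,(364,360),(240,170)); tr(T,(346,152),(210,130),S,(38,390),(240,170))
E
```

```text
world [0.5455 0.09   0.0632] gap 0.0016 stand [-0.0634  0.0777]
world [0.6809 0.0127 0.0746] gap 0.0033 stand [ 0.0515 -0.0276]
```

Request:
move_arm --plan '[0, -0.012, -0.014, -0.013, -1, 0, 0, 0, 0, -1, -0.06, 0, 0, 0, -1, -0.06, 0, 0, 0, -1, 0, 0, 0, 0, -1]'

```text
time_s: 29.1
tcp_pos: [0.4559, 0.0696, 0.0622]
tcp_rot: [-0.112, 0.994, -0.004, -0.015]
ft_force: [1.3, -0.3, -0.8]
gripper_width: 0.013
```

```bash
python3 st.py -.148 .078 .0605; python3 -c "
from h import *
ptip(.111)"
```

```text
world [0.46293494 0.07161348 0.0605    ]
t=29.1 pos [0.4559 0.0696 0.0622] yaw 12.8 F [ 1.3 -0.3 -0.8] w 0.0130 j6 -1.71
 shift(FS) [-0.062  0.003  0.012]  |d|=7.5mm rows>=1 turn(FS) 0.001 (0.1 deg) rows>=1
pred tip [0.564  0.0942 0.0587] [-0.0444  0.0777] dir z -0.031106578323587097
```

Request:
move_arm --plan '[0, 0, 0.02, 0, -1, 0, 0, 0, 0, -1, -0.07, 0, 0, 0, -1, -0.07, 0, 0, 0, -1, -0.07, 0, 0, 0, -1, -0.05, 0, 0, 0, -1, 0, 0, 0, 0, -1]'

```text
time_s: 29.68
tcp_pos: [0.4902, 0.0775, 0.0584]
tcp_rot: [-0.112, 0.994, -0.004, -0.015]
ft_force: [-0.9, -0.7, -0.0]
gripper_width: 0.0131
```

```bash
python3 st.py -.056 .078 .0605; python3 - <<'E'
from h import *
ptip(.111)
c=shot('scene','scene17');i=c['img']
x,y=(240,170)
cv2.imwrite('pics/s17z.png',cv2.resize(i[y:y+100,x:x+130],None,fx=6,fy=6,interpolation=cv2.INTER_CUBIC))
E
```

```text
world [0.55266643 0.09191764 0.0605    ]
t=29.7 pos [0.4902 0.0775 0.0584] yaw 12.8 F [-0.9 -0.7 -0. ] w 0.0131 j6 -1.70
 shift(FS) [-0.534  0.002 -0.034]  |d|=64.2mm rows>=2 turn(FS) 0.001 (0.1 deg) rows>=1
pred tip [0.5984 0.1021 0.0549] [-0.0092  0.0778] dir z -0.030794389535789533
```

View pics/s17z.png

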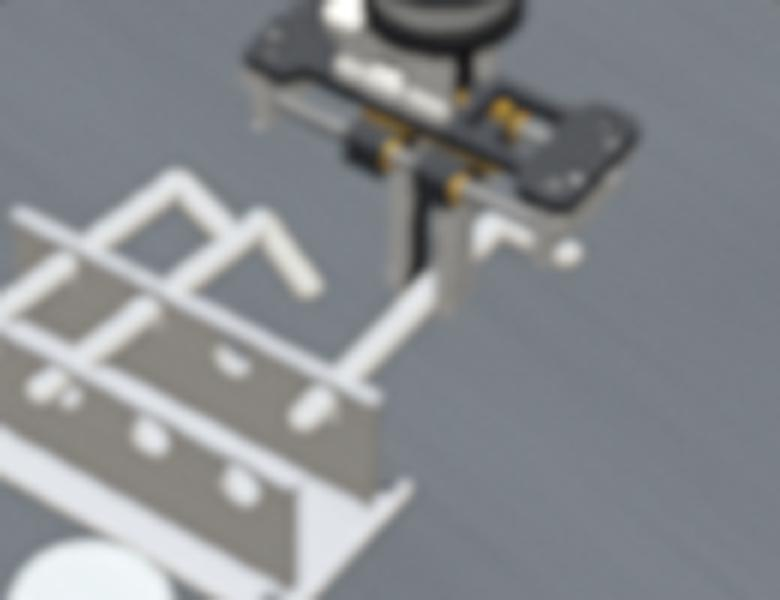

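Request:
move_arm --plan '[-0.06, 0, -0.015, 0, -1, -0.06, 0, -0.003, 0, -1, -0.06, 0, -0.003, 0, -1, -0.06, 0, -0.003, 0, -1, -0.03, 0, 0, 0, -1, 0, 0, 0, 0, -1]'

```text
time_s: 30.23
tcp_pos: [0.5245, 0.0854, 0.0602]
tcp_rot: [-0.112, 0.994, -0.004, -0.015]
ft_force: [0.3, -0.2, -1.2]
gripper_width: 0.0132
```

```bash
python3 st.py -.056 .078 .0605; python3 - <<'E'
from h import *
ptip(.111)
c=shot('scene','scene17');i=c['img']
x,y=(240,170)
cv2.imwrite('pics/s17z.png',cv2.resize(i[y:y+100,x:x+130],None,fx=6,fy=6,interpolation=cv2.INTER_CUBIC))
E
```

```text
world [0.55266643 0.09191764 0.0605    ]
t=30.2 pos [0.5245 0.0854 0.0602] yaw 12.8 F [ 0.3 -0.2 -1.2] w 0.0132 j6 -1.69
 shift(FS) [-0.24   0.001 -0.01 ]  |d|=28.9mm rows>=1 turn(FS) 0.001 (0.1 deg) rows>=1
pred tip [0.6327 0.11   0.0567] [0.0261 0.0779] dir z -0.03148587885142592
```

View pics/s17z.png

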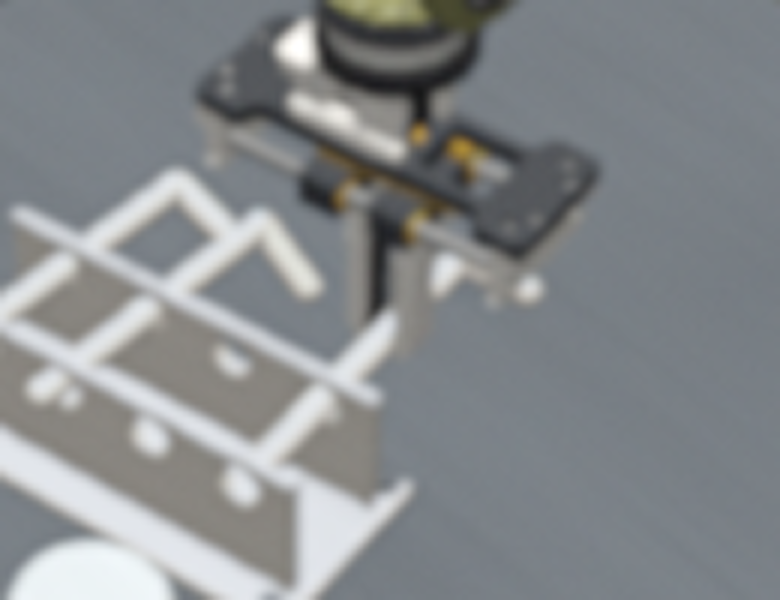

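Request:
move_arm --plan '[-0.05, 0, -0.002, 0, -1, -0.05, 0, -0.002, 0, -1, -0.05, 0, -0.002, 0, -1, -0.05, 0, -0.002, 0, -1, -0.05, 0, 0, 0, -1, 0, 0, 0, 0, -1]'

```text
time_s: 30.78
tcp_pos: [0.5562, 0.0926, 0.0601]
tcp_rot: [-0.111, 0.994, -0.004, -0.016]
ft_force: [-0.3, -0.0, -0.8]
gripper_width: 0.0131
```

```bash
python3 st.py -.056 .078 .0605; python3 - <<'E'
from h import *
ptip(.111)
c=shot('scene','scene18');i=c['img']
x,y=(240,180)
cv2.imwrite('pics/s18z.png',cv2.resize(i[y:y+100,x:x+130],None,fx=6,fy=6,interpolation=cv2.INTER_CUBIC))
c=shot('top','top18');i=c['img']
cv2.imwrite('pics/t18z.png',cv2.resize(i[130:230,210:340],None,fx=6,fy=6,interpolation=cv2.INTER_CUBIC))
E
```

```text
world [0.55266643 0.09191764 0.0605    ]
t=30.8 pos [0.5562 0.0926 0.0601] yaw 12.8 F [-0.3 -0.  -0.8] w 0.0131 j6 -1.69
 shift(FS) [ 0.03   0.001 -0.003]  |d|=3.6mm rows>=1 turn(FS) 0.001 (0.1 deg) rows>=1
pred tip [0.6643 0.1172 0.0565] [0.0585 0.078 ] dir z -0.0320718774887815
```

View pics/s18z.png

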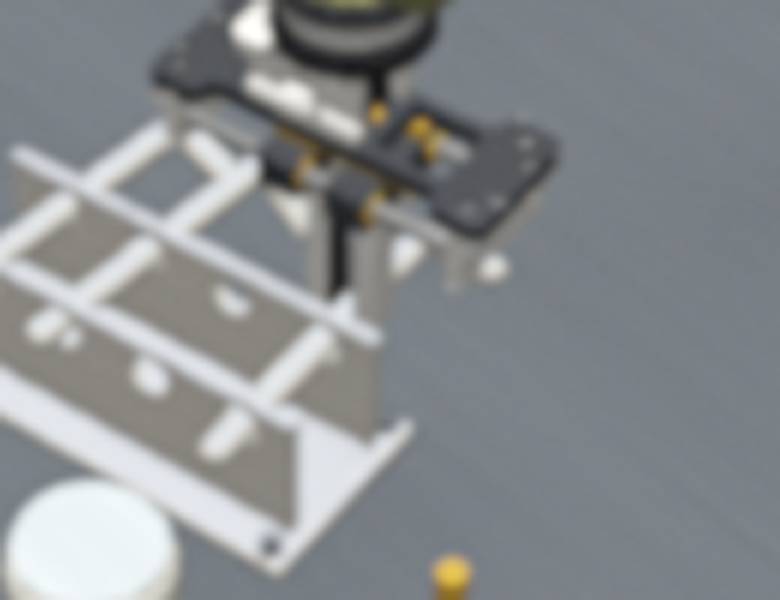

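View pics/t18z.png

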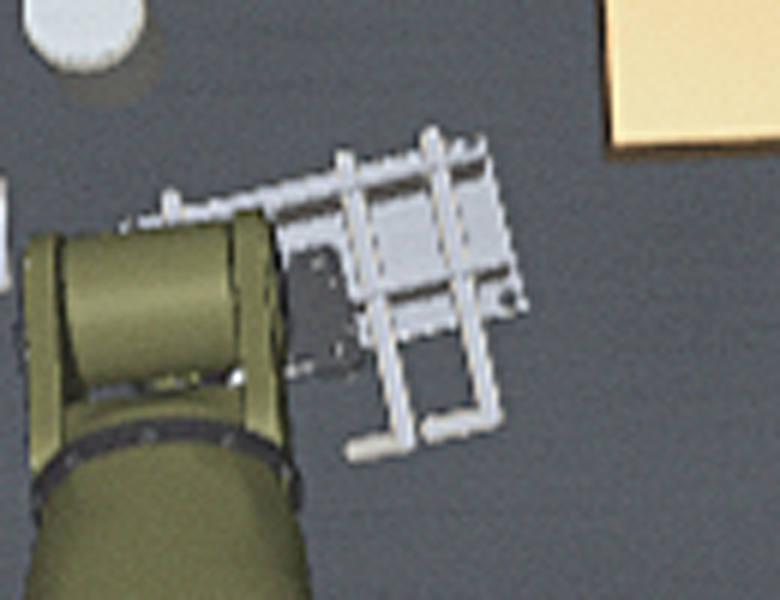

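```bash
python3 - <<'E'
from h import *
T=load('top18');S=load('scene18')
f=lambda p,o:[[(p[0]+.5)/6-.5+o[0],(p[1]+.5)/6-.5+o[1]]]
for nm,t,s,z in(('b2',(171,188),(207,455),.065),('b1',(346,151),(36,332),.062),('b0',(430,127),None,.062)):
    print(nm,'top',tost(onz(T,f(t,(210,130)),z)[0]), 'scene',tost(onz(S,f(s,(240,180)),z)[0]) if s else '')
E
```

```text
b2 top [0.058  0.0759] scene [0.0588 0.0783]
b1 top [ 0.0556 -0.0292] scene [ 0.0435 -0.0343]
b0 top [ 0.0577 -0.0807] scene
```

Request:
move_arm --plan '[0.02, 0, 0, 0, -1, 0, 0, 0, 0, -1, 0, 0, 0, 0, -0.7, 0, 0, 0, 0, -0.5, 0, 0, 0, 0, -0.5, 0, 0, -0.05, 0, -0.5, 0, 0, -0.1, 0, -0.5, 0, 0, -0.15, 0, -0.5, 0, 0, -0.2, 0, -0.5, 0, 0, -0.2, 0, -0.5, 0, 0, -0.2, 0, -0.5, 0, 0, 0, 0, -0.5]'

```text
time_s: 31.88
tcp_pos: [0.5552, 0.0929, 0.1783]
tcp_rot: [-0.111, 0.994, -0.004, -0.016]
ft_force: [0.6, 1.0, 0.6]
gripper_width: 0.0235
```

```bash
python3 go.py .45 .30 .2; python3 - <<'E'
from h import *
c=shot('scene','scene19');i=c['img']
x,y=(210,170)
cv2.imwrite('pics/s19z.png',cv2.resize(i[y:y+100,x:x+130],None,fx=6,fy=6,interpolation=cv2.INTER_CUBIC))
E
```

```text
t=31.9 pos [0.5552 0.0929 0.1783] yaw 12.8 F [0.6 1.  0.6] w 0.0235 j6 -1.69
 shift(FS) [ 0.478  1.876 -0.174]  |d|=233.3mm rows>=6
```

View pics/s19z.png

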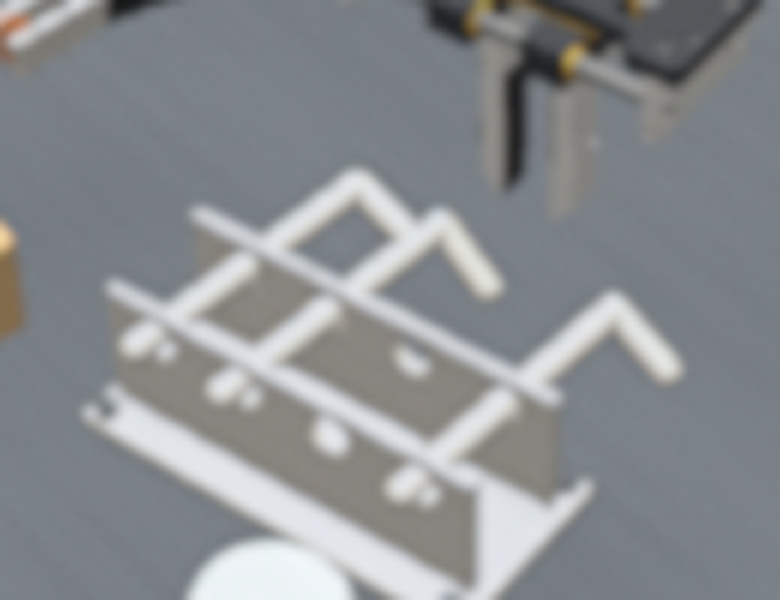

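```bash
python3 - <<'E'
from h import *
c=shot('top','top20');i=c['img']
cv2.imwrite('pics/t20z.png',cv2.resize(i[165:255,130:240],None,fx=6.66,fy=6.66,interpolation=cv2.INTER_CUBIC))
c=shot('scene','scene20');i=c['img']
cv2.imwrite('pics/s20z.png',cv2.resize(i[260:340,340:440],None,fx=7,fy=7,interpolation=cv2.INTER_CUBIC))
E
```

```text
(no output)
```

View pics/t20z.png

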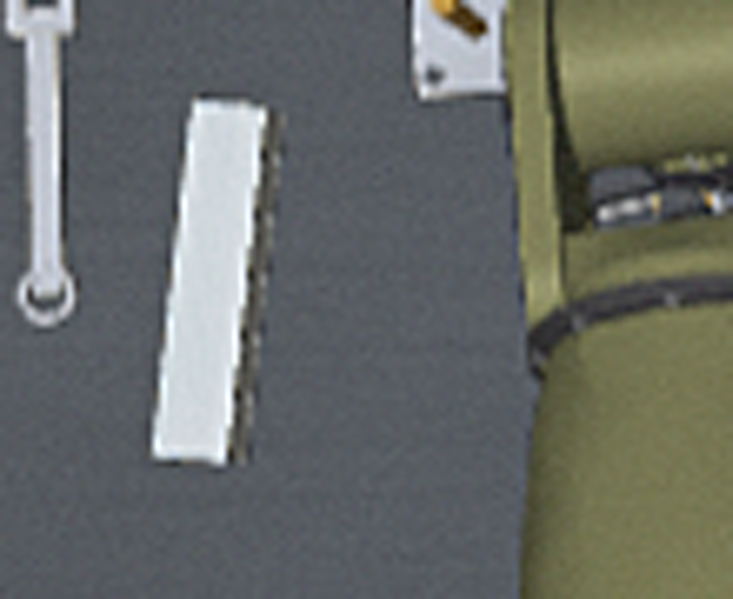

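View pics/s20z.png

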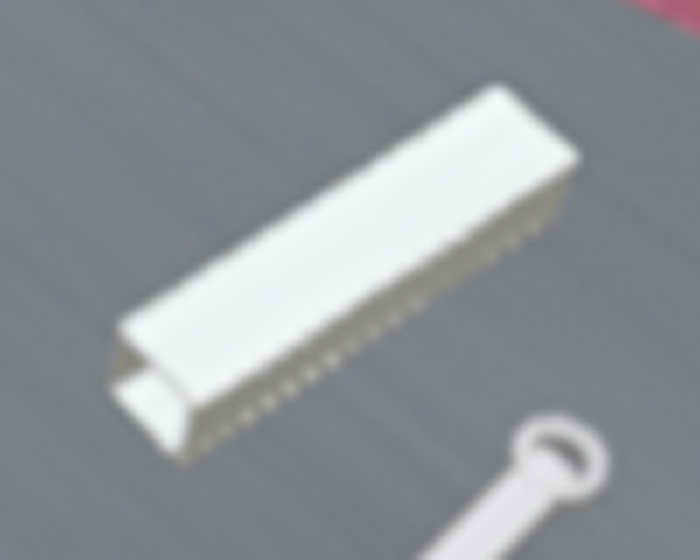

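```bash
python3 - <<'E'
from h import *
T=load('top20');S=load('scene20')
f=lambda L,k,o:[[(a+.5)/k-.5+o[0],(b+.5)/k-.5+o[1]] for a,b in L]
for P in (onz(T,f([(192,102),(268,108),(227,463),(153,457)],6.66,(130,165)),.04),onz(S,f([(120,328),(192,410),(579,157),(499,88)],7,(340,260)),.04)):
    print(np.round(P,4).tolist(),P.mean(0))
    d=(P[0]+P[1]-P[2]-P[3])/2; print(np.linalg.norm(d),np.degrees(np.arctan2(d[1],d[0])),np.linalg.norm(P[0]-P[1]))
E
python3 go.py .516 .396 .2 -5
```

```text
[[0.605, 0.4025, 0.04], [0.6011, 0.3619, 0.04], [0.4118, 0.383, 0.04], [0.4156, 0.4222, 0.04]] [0.50838588 0.39239996 0.04      ]
0.19046848517150497 -6.137989225054492 0.0408304158634075
[[0.6035, 0.3648, 0.04], [0.6099, 0.4047, 0.04], [0.4174, 0.4256, 0.04], [0.4135, 0.3852, 0.04]] [0.51108419 0.39508638 0.04      ]
0.19242310393145337 -6.175082848877629 0.0404061829375142
t=32.0 pos [0.5533 0.0927 0.1727] yaw 12.8 F [-0.4 -0.3 -0.3] w 0.0233 j6 -1.69
 shift(FS) [-0.247  2.533 -0.246]  |d|=306.8mm rows>=8 turn(FS) 0.396 (17.8 deg) rows>=3
```

Request:
move_arm --plan '[-0.02, 0.15, -0.02, 0, 0.4, -0.03, 0.25, -0.02, 0, 0.4, -0.03, 0.28, -0.02, 0, 0.4, -0.03, 0.28, -0.02, 0, 0.4, -0.03, 0.28, 0, 0, 0.4, -0.03, 0.28, 0, 0, 0.4, -0.03, 0.28, 0, 0, 0.4, -0.03, 0.28, 0, 0, 0.4, -0.03, 0.25, 0, 0, 0.4, 0, 0.15, 0, 0.1, 0.4, 0, 0, 0, 0.15, 0.4, 0, 0, 0, 0.15, 0.4]'

```text
time_s: 33.03
tcp_pos: [0.5101, 0.4014, 0.1644]
tcp_rot: [0.05, 0.998, -0.013, -0.029]
ft_force: [1.2, 0.1, -0.0]
gripper_width: 0.0659
```

```bash
python3 go.py .5097 .3937 .12 -6.2
```

```text
t=33.0 pos [0.5101 0.4014 0.1644] yaw -5.7 F [ 1.2  0.1 -0. ] w 0.0659 j6 -0.87
 shift(FS) [-0.025 -0.053  0.371]  |d|=45.0mm rows>=2 turn(FS) 0.011 (0.5 deg) rows>=1
```

Request:
move_arm --plan '[0, -0.05, -0.1, 0, 0.4, 0, 0, -0.1, 0, 0.4, 0, 0, -0.1, 0, 0.4, 0, 0, -0.1, 0, 0.4, 0, 0, 0.34, 0, 0.4, 0, 0, 0.34, 0, 0.4, 0, 0, 0.1, 0, 0.4, 0, 0, 0, 0, 0.4, 0, 0, 0, 0, 0.4]'

```text
time_s: 33.78
tcp_pos: [0.5081, 0.3908, 0.1243]
tcp_rot: [0.039, 0.999, -0.012, -0.029]
ft_force: [-0.4, 0.5, 0.3]
gripper_width: 0.0655
```

```bash
python3 go.py .5097 .3937 .12 -6.2
```

```text
t=33.8 pos [0.5081 0.3908 0.1243] yaw -4.4 F [-0.4  0.5  0.3] w 0.0655 j6 -0.90
 shift(FS) [-0.013  0.026  0.035]  |d|=5.4mm rows>=1 turn(FS) 0.040 (1.8 deg) rows>=1
```

Request:
move_arm --plan '[0.33, 0, 0, 0, 0.4, 0.33, 0, 0, 0, 0.4, 0, 0, 0, 0, 0.4, 0, 0, 0, 0, 0.4]'

```text
time_s: 34.12
tcp_pos: [0.4291, 0.3964, 0.1339]
tcp_rot: [0.036, 0.999, -0.011, -0.028]
ft_force: [1.1, 0.2, 0.3]
gripper_width: 0.0658
```

Request:
move_arm --plan '[-0.07, 0, 0, 0, 0.4, -0.07, 0, 0, 0, 0.4, -0.07, 0, 0, 0, 0.4, -0.07, 0, 0, 0, 0.4, -0.07, 0, 0, 0, 0.4, -0.07, 0, 0, 0, 0.4, -0.07, 0, 0, 0, 0.4, -0.07, 0, 0, 0, 0.4, 0, 0, 0, 0, 0.4]'

```text
time_s: 34.87
tcp_pos: [0.5091, 0.39, 0.1331]
tcp_rot: [0.037, 0.999, -0.009, -0.026]
ft_force: [-0.1, -0.4, -0.7]
gripper_width: 0.066
```

Request:
move_arm --plan '[0, -0.15, 0, 0, 0.4, 0, -0.28, 0, 0, 0.4, 0, -0.28, 0, 0, 0.4, 0, -0.28, 0, 0, 0.4, 0, -0.15, 0, 0, 0.4, 0, 0, 0, 0, 0.4]'

```text
time_s: 35.37
tcp_pos: [0.4979, 0.2492, 0.1339]
tcp_rot: [0.035, 0.999, -0.01, -0.027]
ft_force: [-1.1, 0.5, -0.0]
gripper_width: 0.0657
```

Request:
move_arm --plan '[0, 0.1, 0, 0, 0.4, 0, 0.1, 0, 0, 0.4, 0, 0.1, 0, 0, 0.4, 0, 0.1, 0, 0, 0.4, 0, 0.1, 0, 0, 0.4, 0, 0.1, 0, 0, 0.4, 0, 0.1, 0, 0, 0.4, 0, 0.1, 0, 0, 0.4, 0, 0.1, 0, 0, 0.4, 0, 0.1, 0, 0, 0.4, 0, 0, 0, 0, 0.4]'

```text
time_s: 36.28
tcp_pos: [0.5029, 0.3935, 0.1286]
tcp_rot: [0.03, 0.999, -0.01, -0.028]
ft_force: [-0.5, 0.7, -0.4]
gripper_width: 0.0657
```

```bash
python3 go.py .5097 .3937 .12 -6.2
```

```text
t=36.3 pos [0.5029 0.3935 0.1286] yaw -3.4 F [-0.5  0.7 -0.4] w 0.0657 j6 -0.92
 shift(FS) [-0.06   0.007  0.068]  |d|=10.9mm rows>=1 turn(FS) 0.063 (2.8 deg) rows>=1
```

Request:
move_arm --plan '[-0.06, 0, 0, 0.06, 0.4, 0, 0, 0.06, 0, 0.4, 0, 0, 0.1, 0, 0.4, 0, 0, 0.1, 0, 0.4, 0, 0, 0.1, 0, 0.4, 0, 0, 0.1, 0, 0.4, 0, 0, 0.1, 0, 0.4, 0, 0, 0.1, 0, 0.4, 0, 0, 0, 0, 0.4]'

```text
time_s: 37.03
tcp_pos: [0.5003, 0.3945, 0.0365]
tcp_rot: [0.048, 0.998, -0.012, -0.03]
ft_force: [-0.3, 0.3, -0.8]
gripper_width: 0.066
```

```bash
python3 go.py .5097 .3937 .025 -6.2
```

```text
t=37.0 pos [0.5003 0.3945 0.0365] yaw -5.5 F [-0.3  0.3 -0.8] w 0.0660 j6 -0.88
 shift(FS) [-0.084  0.004  0.091]  |d|=14.9mm rows>=1 turn(FS) 0.016 (0.7 deg) rows>=1
```

Request:
move_arm --plan '[-0.045, 0.003, 0.04, 0.016, 0.4, -0.045, 0, 0.045, 0, 0.4, 0, 0, 0, 0, 0.4, 0, 0, 0, 0, 0.4]'

```text
time_s: 37.37
tcp_pos: [0.5117, 0.3933, 0.0244]
tcp_rot: [0.055, 0.998, -0.012, -0.03]
ft_force: [-0.7, 1.0, -0.5]
gripper_width: 0.066
```

```bash
python3 go.py .5097 .3937 .025 -6.2; python3 - <<'E'
from h import *
c=shot('scene','scene21');i=c['img']
cv2.imwrite('pics/s21z.png',cv2.resize(i[220:340,330:490],None,fx=5,fy=5,interpolation=cv2.INTER_CUBIC))
E
```

```text
t=37.4 pos [0.5117 0.3933 0.0244] yaw -6.2 F [-0.7  1.  -0.5] w 0.0660 j6 -0.88
 shift(FS) [ 0.017  0.001 -0.004]  |d|=2.2mm rows>=1 turn(FS) -0.001 (-0.0 deg) rows>=1
```

View pics/s21z.png

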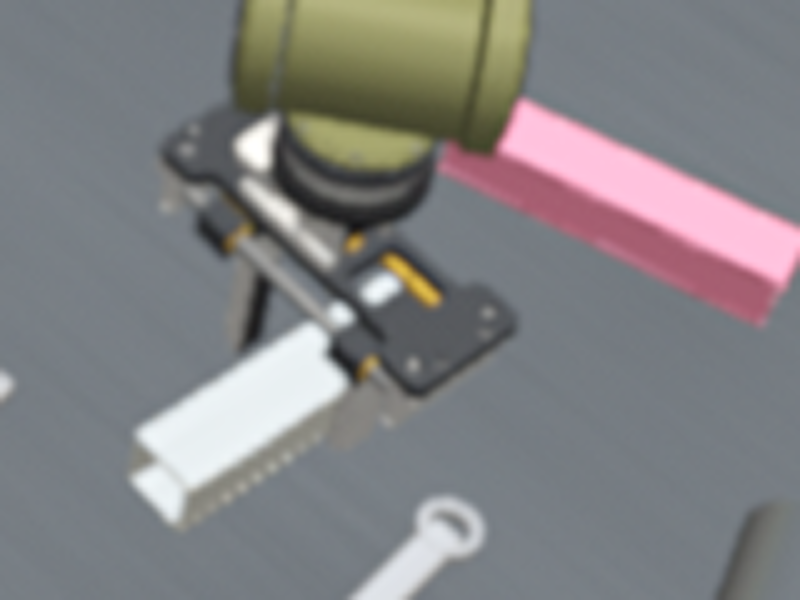

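Request:
move_arm --plan '[0, 0, 0, 0, -0.4, 0, 0, 0, 0, -0.4, 0, 0, 0, 0, -0.4, 0, 0, 0, 0, -0.4, 0, 0, -0.03, 0, -0.4, 0, 0, -0.06, 0, -0.4, 0, 0, -0.1, 0, -0.4, 0, 0, -0.1, 0, -0.4]' --grip_force 40

```text
time_s: 38.08
tcp_pos: [0.5126, 0.3934, 0.06]
tcp_rot: [0.055, 0.998, -0.014, -0.031]
ft_force: [-0.3, 0.1, -4.4]
gripper_width: 0.0398
```

```bash
python3 go.py .6245 .0282 .17 -77.25; python3 - <<'E'
from h import *
c=shot('scene','scene22');i=c['img']
cv2.imwrite('pics/s22z.png',cv2.resize(i[220:340,330:490],None,fx=5,fy=5,interpolation=cv2.INTER_CUBIC))
E
```

```text
t=38.1 pos [0.5126 0.3934 0.06  ] yaw -6.2 F [-0.3  0.1 -4.4] w 0.0398 j6 -0.88
 shift(FS) [-1.203 -2.951 -0.902]  |d|=397.5mm rows>=10 turn(FS) 1.579 (71.0 deg) rows>=10
```

View pics/s22z.png

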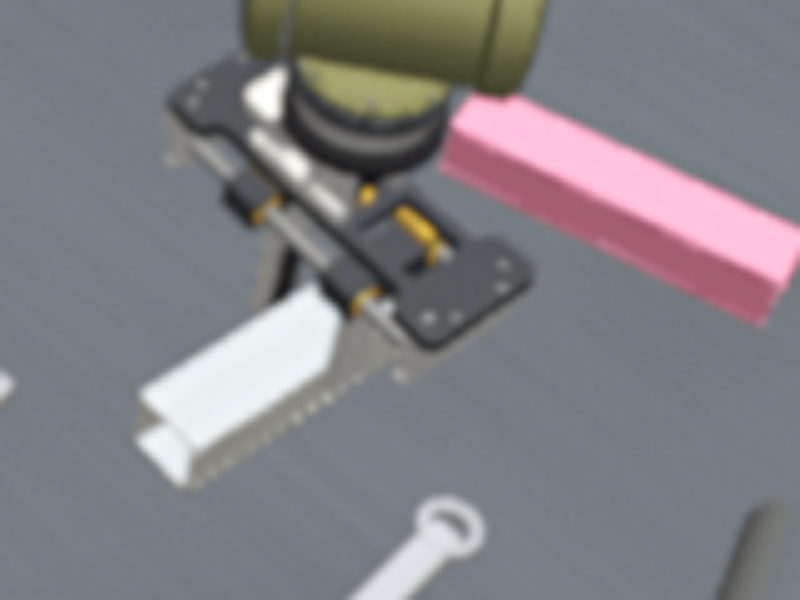

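Request:
move_arm --plan '[0, 0, -0.12, 0, -0.4, 0, 0, -0.2, 0, -0.4, 0, 0, -0.2, 0, -0.4, 0, 0, -0.2, 0, -0.4, 0, 0, -0.2, 0, -0.4, 0, 0, -0.12, 0, -0.4, 0, 0, 0, 0, -0.4]'

```text
time_s: 38.72
tcp_pos: [0.5215, 0.3967, 0.1986]
tcp_rot: [0.055, 0.998, -0.011, -0.028]
ft_force: [-0.3, 0.4, -3.9]
gripper_width: 0.0399
```

Request:
move_arm --plan '[0, 0, 0, 0.06, -0.4, 0, 0, 0, 0.12, -0.4, 0, 0, 0, 0.14, -0.4, 0, 0, 0, 0.14, -0.4, 0, 0, 0, 0.14, -0.4, 0, 0, 0, 0.14, -0.4, 0, 0, 0, 0.14, -0.4, 0, 0, 0, 0.14, -0.4, 0, 0, 0, 0.14, -0.4, 0, 0, 0, 0.14, -0.4, 0, 0, 0, 0.14, -0.4, 0, 0, 0, 0.14, -0.4]'

```text
time_s: 39.72
tcp_pos: [0.5189, 0.3951, 0.1913]
tcp_rot: [0.646, 0.763, -0.029, -0.016]
ft_force: [0.4, -0.2, -5.4]
gripper_width: 0.0398
```

```bash
python3 go.py .6245 .0282 .2 -77.25; python3 -c "
from h import *
o=robot.get_obs();print(Ro.from_quat(o['tcp_rot']).as_matrix().round(3))"
```

```text
t=39.7 pos [0.5189 0.3951 0.1913] yaw -80.6 F [ 0.4 -0.2 -5.4] w 0.0398 j6 0.42
 shift(FS) [-3.161  0.361 -0.056]  |d|=381.9mm rows>=10 turn(FS) -0.074 (-3.3 deg) rows>=1
[[-0.165  0.984 -0.063]
 [ 0.986  0.163 -0.024]
 [-0.013 -0.066 -0.998]]
```

Request:
move_arm --plan '[-0.12, 0.01, 0, 0, -0.4, -0.22, 0.02, 0, 0, -0.4, -0.28, 0.03, 0, 0, -0.4, -0.3, 0.04, 0, 0, -0.4, -0.3, 0.04, 0, 0, -0.4, -0.3, 0.04, 0, 0, -0.4, -0.3, 0.04, 0, 0, -0.4, -0.3, 0.04, 0, 0, -0.4, -0.3, 0.04, 0, 0, -0.4, -0.3, 0.04, 0, 0, -0.4, -0.2, 0.02, 0, 0, -0.4, -0.12, 0, 0, 0, -0.4]'

```text
time_s: 40.72
tcp_pos: [0.622, 0.022, 0.1847]
tcp_rot: [0.636, 0.771, -0.033, -0.019]
ft_force: [-0.5, 0.1, -4.4]
gripper_width: 0.0394
```

Request:
move_arm --plan '[0, 0, 0, 0, -0.4, 0, 0, 0, 0, -0.4]'

```text
time_s: 40.88
tcp_pos: [0.6215, 0.017, 0.1834]
tcp_rot: [0.636, 0.771, -0.034, -0.02]
ft_force: [-0.1, 0.6, -4.5]
gripper_width: 0.0394
```

```bash
python3 go.py .6245 .0282 .15 -77.25; python3 -c "
from h import *
o=robot.get_obs();print(Ro.from_quat(o['tcp_rot']).as_matrix().round(3))
c=shot('scene','scene23');i=c['img']
cv2.imwrite('pics/s23z.png',cv2.resize(i[140:290,180:380],None,fx=4,fy=4,interpolation=cv2.INTER_CUBIC))
"
```

```text
t=40.9 pos [0.6215 0.017  0.1834] yaw -79.1 F [-0.1  0.6 -4.5] w 0.0394 j6 -0.21
 shift(FS) [0.091 0.063 0.273]  |d|=35.4mm rows>=1 turn(FS) -0.040 (-1.8 deg) rows>=1
[[-0.191  0.979 -0.073]
 [ 0.982  0.189 -0.027]
 [-0.013 -0.077 -0.997]]
```

View pics/s23z.png

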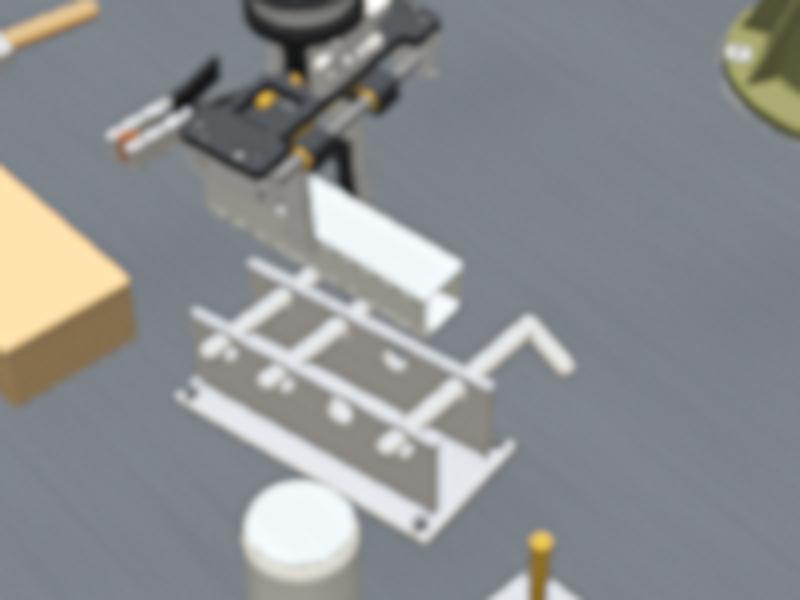

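Request:
move_arm --plan '[0.04, 0.03, 0.05, -0.04, -0.4, 0.04, 0.03, 0.08, 0, -0.4, 0, 0, 0.1, 0, -0.4, 0, 0, 0.1, 0, -0.4, 0, 0, 0.1, 0, -0.4, 0, 0, 0.05, 0, -0.4, 0, 0, 0, 0, -0.4, 0, 0, 0, 0, -0.4]'

```text
time_s: 41.6
tcp_pos: [0.6206, 0.0372, 0.1177]
tcp_rot: [0.616, 0.787, -0.034, -0.022]
ft_force: [-0.5, -0.5, -3.9]
gripper_width: 0.0397
```

```bash
python3 go.py .625 .026 .1 -77.25; python3 -c "
from h import *
o=robot.get_obs();print(Ro.from_quat(o['tcp_rot']).as_matrix().round(3),tost(o['tcp_pos']))
c=shot('scene','scene23');i=c['img']
cv2.imwrite('pics/s23z.png',cv2.resize(i[160:270,200:360],None,fx=5,fy=5,interpolation=cv2.INTER_CUBIC))
"
```

```text
t=41.6 pos [0.6206 0.0372 0.1177] yaw -76.1 F [-0.5 -0.5 -3.9] w 0.0397 j6 -0.22
 shift(FS) [-0.098  0.025  0.147]  |d|=21.4mm rows>=1 turn(FS) 0.025 (1.1 deg) rows>=1
[[-0.241  0.968 -0.076]
 [ 0.971  0.239 -0.027]
 [-0.008 -0.08  -0.997]] [-0.0018  0.0096]
```

View pics/s23z.png

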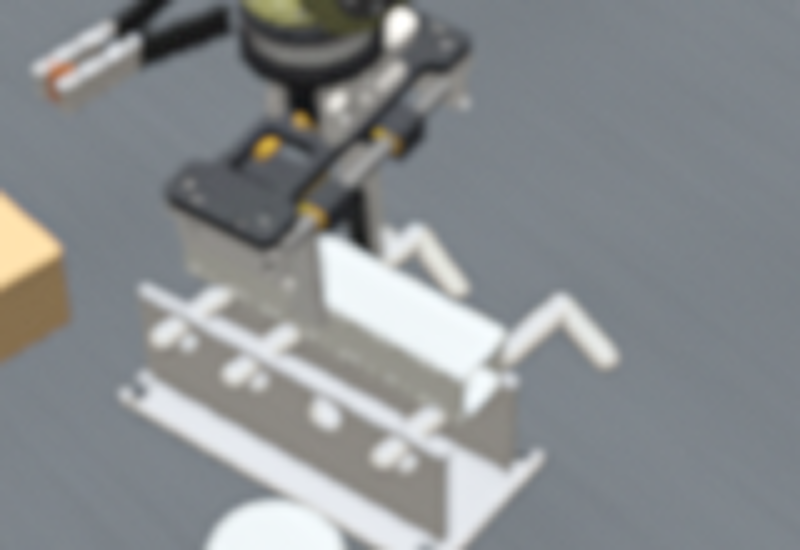

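Request:
move_arm --plan '[-0.05, 0.01, 0, 0.02, -0.4, -0.04, 0.01, 0, 0, -0.4, 0, 0, 0, 0, -0.4, 0, 0, 0, 0, -0.4]'

```text
time_s: 41.98
tcp_pos: [0.6271, 0.0265, 0.1198]
tcp_rot: [0.623, 0.782, -0.033, -0.02]
ft_force: [-0.9, 0.1, -4.6]
gripper_width: 0.0396
```

```bash
python3 go.py .625 .026 .1 -77.25; python3 - <<'E'
from h import *
c=shot('top','top24');i=c['img']
cv2.imwrite('pics/t24z.png',cv2.resize(i[130:230,210:340],None,fx=6,fy=6,interpolation=cv2.INTER_CUBIC))
E
```

```text
t=42.0 pos [0.6271 0.0265 0.1198] yaw -77.1 F [-0.9  0.1 -4.6] w 0.0396 j6 -0.22
 shift(FS) [ 0.001 -0.005  0.166]  |d|=19.9mm rows>=1 turn(FS) 0.004 (0.2 deg) rows>=1
```

View pics/t24z.png

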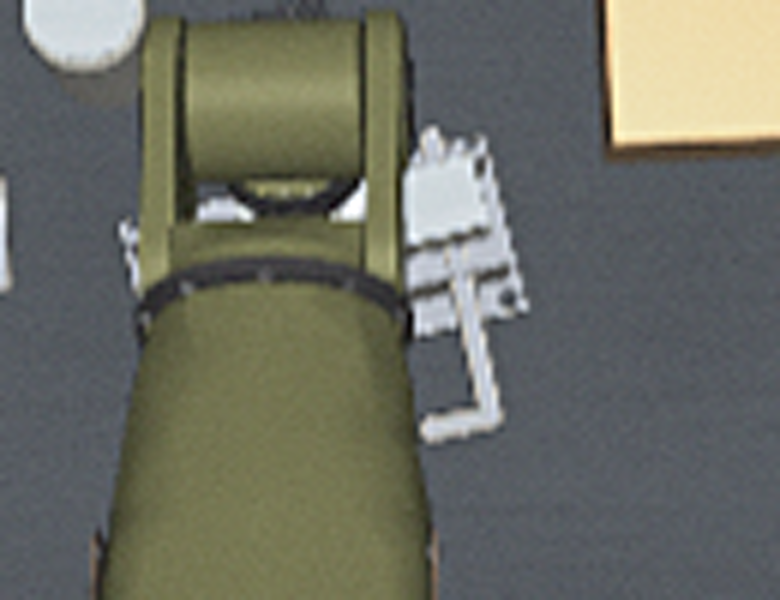

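```bash
python3 - <<'E'
from h import *
T=load('top24')
f=lambda p,o:[[(p[0]+.5)/6-.5+o[0],(p[1]+.5)/6-.5+o[1]]]
for p in((474,158),(490,228),(405,245)): print(p,tost(onz(T,f(p,(210,130)),.145)[0]),tost(onz(T,f(p,(210,130)),.105)[0]))
o=robot.get_obs();print(tost(o['tcp_pos']))
E
```

```text
(474, 158) [ 0.0187 -0.0959] [ 0.0259 -0.0986]
(490, 228) [-0.0213 -0.0951] [-0.0154 -0.0978]
(405, 245) [-0.0194 -0.0472] [-0.0134 -0.0484]
[ 0.0021 -0.0023]
```

Request:
move_arm --plan '[0, 0.004, 0.04, 0, -0.4, 0, 0.004, 0.04, 0, -0.4, 0, 0.003, 0.03, 0, -0.4, 0, 0, 0, 0, -0.4]'

```text
time_s: 42.37
tcp_pos: [0.6276, 0.0262, 0.1056]
tcp_rot: [0.623, 0.782, -0.033, -0.02]
ft_force: [-0.5, -0.0, -4.0]
gripper_width: 0.0399
```

Request:
move_arm --plan '[0, 0.002, 0.02, 0, -0.4, 0, 0, 0, 0, -0.4]'

```text
time_s: 42.53
tcp_pos: [0.6275, 0.0264, 0.1026]
tcp_rot: [0.623, 0.782, -0.033, -0.02]
ft_force: [0.2, 0.1, -4.7]
gripper_width: 0.0393
```

```bash
python3 go.py .625 .026 .095 -77.25
```

```text
t=42.5 pos [0.6275 0.0264 0.1026] yaw -77.1 F [ 0.2  0.1 -4.7] w 0.0393 j6 -0.22
 shift(FS) [ 0.002 -0.016  0.064]  |d|=8.0mm rows>=1 turn(FS) 0.003 (0.1 deg) rows>=1
```

Lighter grip so it can pivot, lowering in small steps.

Request:
move_arm --plan '[0, -0.004, 0.02, 0, -0.4, 0, 0, 0, 0, -0.4, 0, -0.004, 0.02, 0, -0.4, 0, 0, 0, 0, -0.4]' --grip_force 15

```text
time_s: 42.87
tcp_pos: [0.6265, 0.0261, 0.098]
tcp_rot: [0.623, 0.782, -0.033, -0.019]
ft_force: [-0.2, 0.9, -3.7]
gripper_width: 0.0401
```

```bash
python3 go.py .625 .026 .095 -77.25;  python3 -c "
from h import *
c=shot('scene','scene25');i=c['img']
cv2.imwrite('pics/s25z.png',cv2.resize(i[170:270,210:340],None,fx=6,fy=6,interpolation=cv2.INTER_CUBIC))
"
```

```text
t=42.9 pos [0.6265 0.0261 0.098 ] yaw -77.1 F [-0.2  0.9 -3.7] w 0.0401 j6 -0.22
 shift(FS) [ 0.002 -0.01   0.026]  |d|=3.4mm rows>=1 turn(FS) 0.003 (0.2 deg) rows>=1
```

View pics/s25z.png

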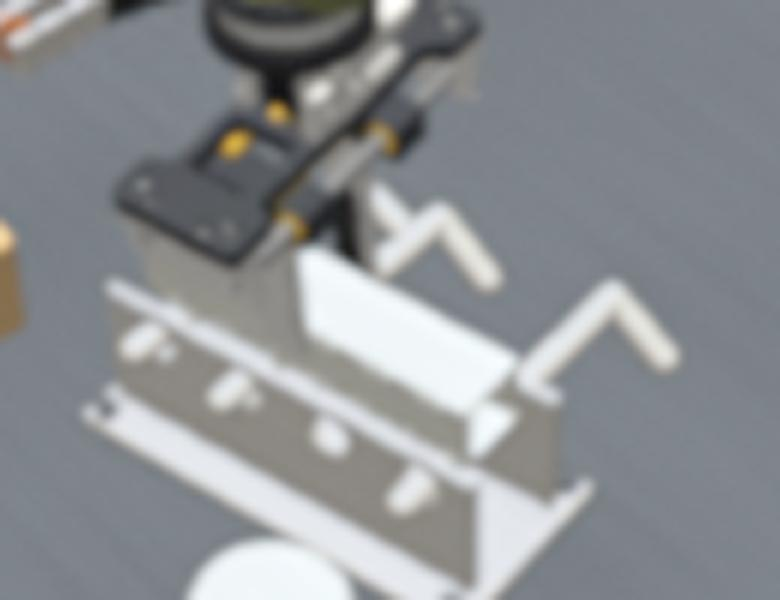

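Request:
move_arm --plan '[0, -0.004, 0.02, 0, -0.4, 0, 0, 0, 0, -0.4, 0, 0, 0.02, 0, -0.4, 0, 0, 0, 0, -0.4]' --grip_force 8

```text
time_s: 43.25
tcp_pos: [0.6261, 0.0256, 0.0952]
tcp_rot: [0.623, 0.782, -0.032, -0.018]
ft_force: [-0.8, -0.3, -2.5]
gripper_width: 0.0404
```

```bash
python3 go.py .625 .026 .095 -77.25;  python3 -c "
from h import *
c=shot('scene','scene25');i=c['img']
cv2.imwrite('pics/s25z.png',cv2.resize(i[170:270,210:340],None,fx=6,fy=6,interpolation=cv2.INTER_CUBIC))
"
```

```text
t=43.2 pos [0.6261 0.0256 0.0952] yaw -77.1 F [-0.8 -0.3 -2.5] w 0.0404 j6 -0.22
 shift(FS) [ 0.005 -0.008  0.002]  |d|=1.2mm rows>=1 turn(FS) 0.003 (0.2 deg) rows>=1
```

View pics/s25z.png

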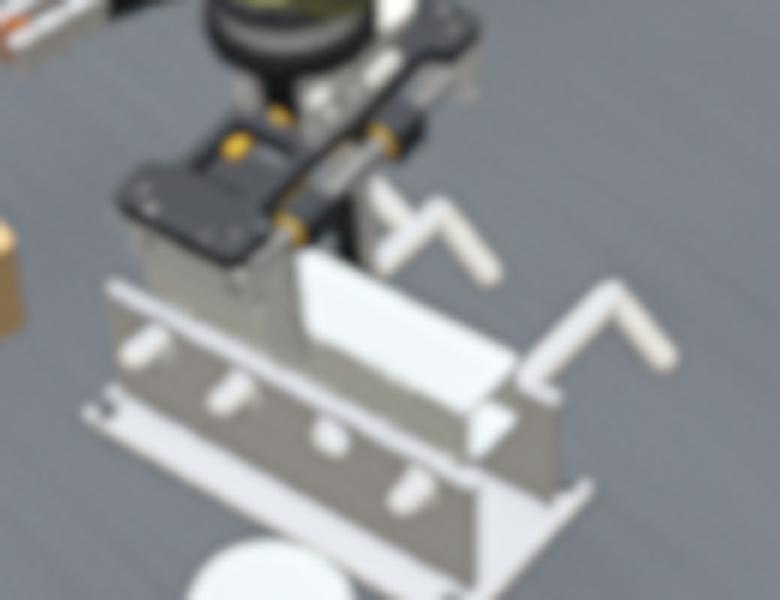

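Request:
move_arm --plan '[0, 0, 0.012, 0, -0.4, 0, 0, 0, 0, -0.4, 0, 0, 0, 0, -0.1, 0, 0, 0, 0, 0, 0, 0, 0, 0, 0.1, 0, 0, 0, 0, 0.15, 0, 0, 0, 0, 0.15, 0, 0, 0, 0, 0.15]'

```text
time_s: 43.97
tcp_pos: [0.6266, 0.0257, 0.0946]
tcp_rot: [0.623, 0.782, -0.032, -0.018]
ft_force: [-0.6, -0.3, -0.1]
gripper_width: 0.054
```

```bash
python3 go.py .625 .026 .095 -77.25;  python3 -c "
from h import *
c=shot('scene','scene25');i=c['img']
cv2.imwrite('pics/s25z.png',cv2.resize(i[170:270,210:340],None,fx=6,fy=6,interpolation=cv2.INTER_CUBIC))
"
```

```text
t=44.0 pos [0.6266 0.0257 0.0946] yaw -77.1 F [-0.6 -0.3 -0.1] w 0.0540 j6 -0.22
 shift(FS) [ 0.006 -0.013 -0.003]  |d|=1.7mm rows>=1 turn(FS) 0.003 (0.2 deg) rows>=1
```

View pics/s25z.png

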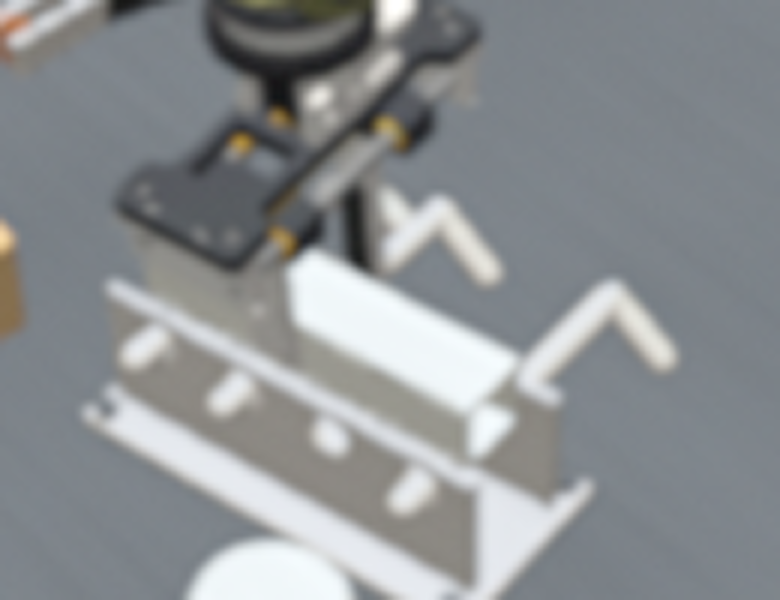

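Released. Lift straight, then retreat and look.

Request:
move_arm --plan '[0, -0.004, -0.05, 0, 0.15, 0, -0.004, -0.08, 0, 0.15, 0, -0.004, -0.1, 0, 0.15, 0, 0, -0.15, 0, 0.15, 0, 0, -0.2, 0, 0.15, 0, 0, -0.2, 0, 0.15, 0, -0.2, -0.1, 0, 0.15, 0, -0.3, 0, 0, 0.15, 0, -0.3, 0, 0, 0.15, 0, -0.3, 0, 0, 0.15, 0, -0.3, 0, 0, 0.15, 0, -0.1, 0, 0, 0.15]'

```text
time_s: 45.02
tcp_pos: [0.4524, -0.0122, 0.2287]
tcp_rot: [0.622, 0.782, -0.029, -0.014]
ft_force: [-0.2, 0.6, 0.3]
gripper_width: 0.054
```

```bash
python3 -c "
from h import *
o=robot.get_obs();print(o['tcp_pos'],o['tcp_rot'],o['ft_force'])
i=shot('scene','scene26')['img'];j=shot('top','top26')['img']
cv2.imwrite('pics/s26z.png',cv2.resize(i[170:270,210:340],None,fx=6,fy=6,interpolation=cv2.INTER_CUBIC))
cv2.imwrite('pics/t26z.png',cv2.resize(j[130:260,200:400],None,fx=4,fy=4,interpolation=cv2.INTER_CUBIC))
"
```

```text
[ 0.45240505 -0.01222343  0.22870476] [ 0.62211437  0.78227539 -0.02886594 -0.01362691] [-0.24202583  0.64608282  0.26046568]
```

View pics/s26z.png

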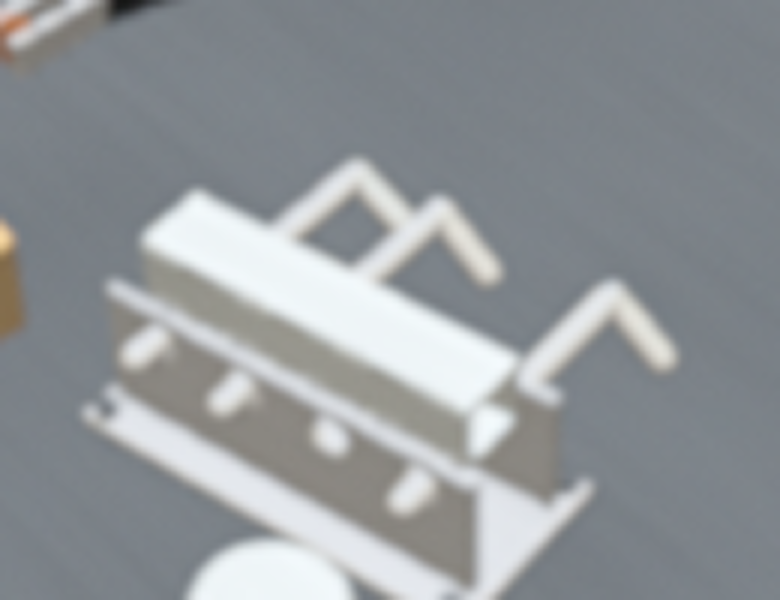

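View pics/t26z.png

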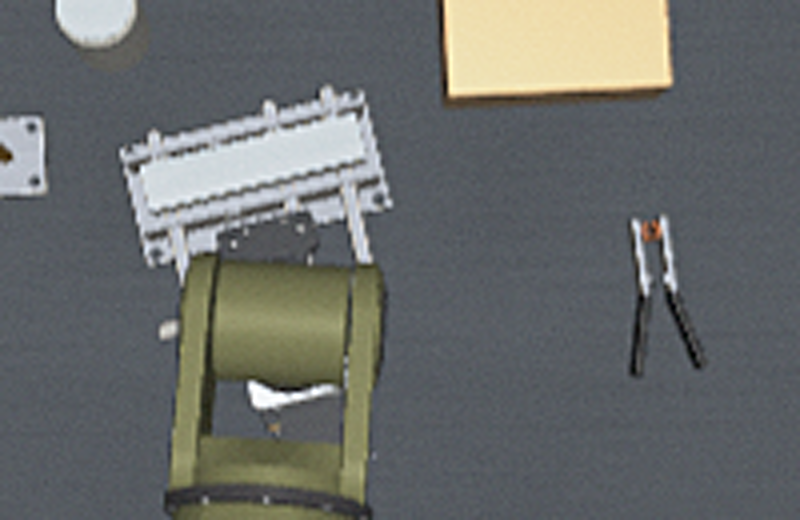

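```bash
python3 - <<'E'
from h import *
T=load('top26');S=load('scene26')
f=lambda L,k,o:[[(a+.5)/k-.5+o[0],(b+.5)/k-.5+o[1]] for a,b in L]
for p in onz(T,f([(140,175),(356,113),(369,155),(153,214)],4,(200,130)),.109): print('tube',tost(p))
for p in onz(S,f([(195,190),(142,243),(468,412),(520,358)],6,(210,170)),.109): print('tubeS',tost(p))
for p in onz(T,f([(154,131),(268,100),(326,86)],4,(200,130)),.062): print('tips top',tost(p))
for p in onz(S,f([(396,507),(219,408),(126,362)],6,(210,170)),.062): print('tips sc',tost(p))
E
```

```text
tube [0.0104 0.0945]
tube [ 0.0186 -0.0968]
tube [-0.0192 -0.099 ]
tube [-0.0247  0.0914]
tubeS [-0.021  -0.0977]
tubeS [ 0.0224 -0.0937]
tubeS [0.0198 0.0945]
tubeS [-0.0211  0.0938]
tips top [0.0535 0.0771]
tips top [ 0.0565 -0.0272]
tips top [ 0.0565 -0.08  ]
tips sc [0.0505 0.077 ]
tips sc [ 0.0506 -0.0266]
tips sc [ 0.0536 -0.0815]
```

```bash
python3 -c "
from h import *
i=load('scene26')['img'];j=load('top26')['img']
cv2.imwrite('pics/c_s.png',cv2.resize(i[140:190,195:255],None,fx=12,fy=12,interpolation=cv2.INTER_CUBIC))
cv2.imwrite('pics/c_t.png',cv2.resize(j[180:230,340:400],None,fx=12,fy=12,interpolation=cv2.INTER_CUBIC))
"
```

```text
(no output)
```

View pics/c_s.png

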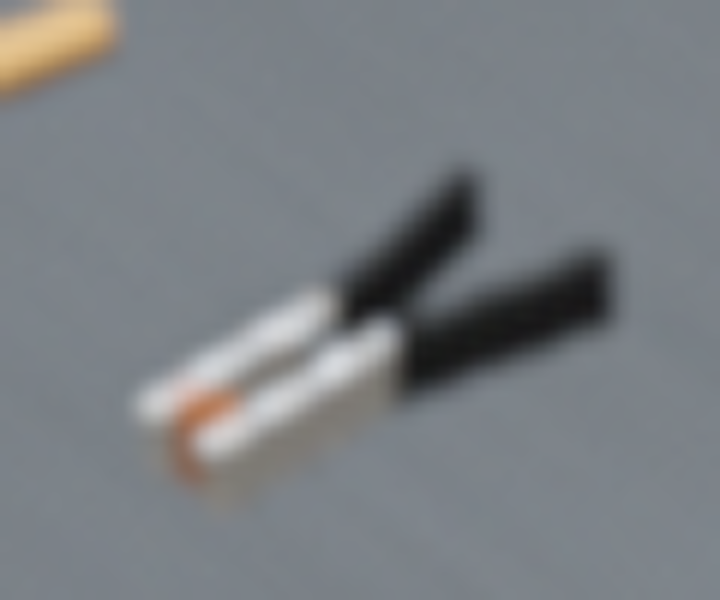

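View pics/c_t.png

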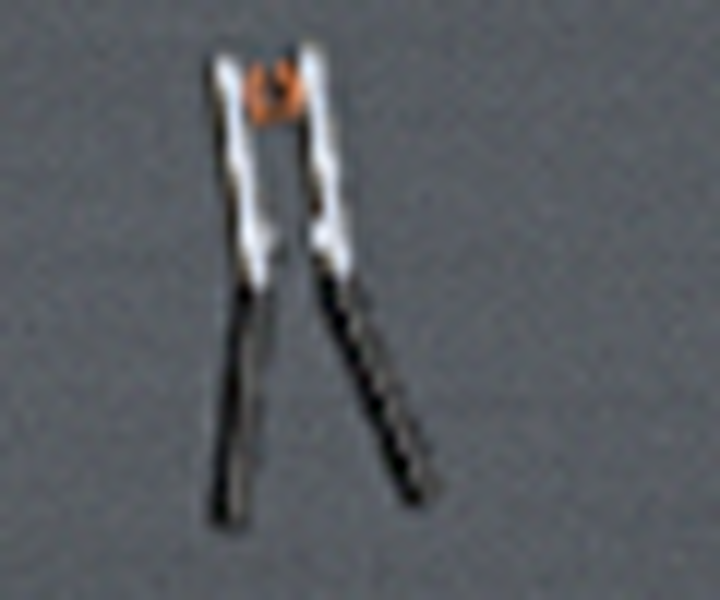

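```bash
python3 - <<'E'
from h import *
T=load('top26');S=load('scene26')
f=lambda L,k,o:[[(a+.5)/k-.5+o[0],(b+.5)/k-.5+o[1]] for a,b in L]
P=onz(T,f([(275,88),(293,236),(230,520),(420,500)],12,(340,180)),.024)
J=P[0];E=(P[2]+P[3])/2; d=(J-E)[:2]; L=np.linalg.norm(d); d/=L
print('J',J,'hinge',P[1],'ends',P[2],P[3],'len',L,'ang',np.degrees(np.arctan2(d[1],d[0])),'H',J[:2]-d*.103,'H from end',E[:2]+d*.025)
# scene: top of jaws / handle ends
Q=onz(S,f([(205,415),(465,178),(600,255)],12,(195,140)),.024); print(Q)
E=(Q[1]+Q[2])/2; d=(Q[0]-E)[:2];L=np.linalg.norm(d);d/=L;print(L,np.degrees(np.arctan2(d[1],d[0])),Q[0][:2]-d*.103,E[:2]+d*.025)
E
python3 go.py .45 -.34 .2
```

```text
J [ 0.56912171 -0.32940731  0.024     ] hinge [ 0.52431272 -0.33334935  0.024     ] ends [ 0.43941315 -0.31166099  0.024     ] [ 0.44440754 -0.36871394  0.024     ] len 0.1276673106305206 ang 4.843790665624912 H [ 0.46648956 -0.33810457] H from end [ 0.46682106 -0.33807648]
[[ 0.56795042 -0.327834    0.024     ]
 [ 0.44604291 -0.37029198  0.024     ]
 [ 0.43872353 -0.31385663  0.024     ]]
0.1263720981684105 6.470148577096034 [ 0.46560645 -0.33944061] [ 0.46722399 -0.33925717]
t=45.1 pos [ 0.4544 -0.012   0.2292] yaw -77.0 F [ 1.1 -2.   0.1] w 0.0537 j6 -0.31
 shift(FS) [-2.651 -0.633  0.321]  |d|=329.3mm rows>=8
```

Request:
move_arm --plan '[0, 0, 0, 0.08, 0.8, 0, 0, 0, 0.14, 0.9, 0, 0, 0, 0.15, 0.9, 0, 0, 0, 0.15, 0.9, 0, 0, 0, 0.15, 0.9, 0, 0, 0, 0.15, 0.9, 0, 0, 0, 0.15, 0.9, 0, 0, 0, 0.15, 0.9, 0, 0, 0, 0.15, 0.9, 0, 0, 0, 0.15, 0.9, 0, 0, 0, 0.15, 0.9, 0, 0, 0, 0.15, 0.9]'

```text
time_s: 46.12
tcp_pos: [0.4658, -0.01, 0.2381]
tcp_rot: [0.981, 0.192, -0.025, 0.01]
ft_force: [-0.3, -0.0, -0.3]
gripper_width: 0.0892
```

```bash
python3 go.py .4665 -.3385 .15 5.5; python3 -c "
from h import *
o=robot.get_obs();print(Ro.from_quat(o['tcp_rot']).as_matrix().round(3))"
```

```text
t=46.1 pos [ 0.4658 -0.01    0.2381] yaw -157.8 F [-0.3 -0.  -0.3] w 0.0892 j6 1.11
 shift(FS) [-0.988  2.53   0.811]  |d|=340.1mm rows>=9 turn(FS) 0.371 (16.7 deg) rows>=3
[[ 0.925  0.378 -0.045]
 [ 0.377 -0.926 -0.028]
 [-0.052  0.009 -0.999]]
```

Request:
move_arm --plan '[0, 0, 0, 0.124, 0.9, 0, 0, 0, 0.124, 0.9, 0, 0, 0, 0.124, 0.9, 0, 0, 0, 0, 0.9]'

```text
time_s: 46.45
tcp_pos: [0.4699, -0.0091, 0.2405]
tcp_rot: [0.999, 0.037, -0.022, 0.013]
ft_force: [-0.6, 0.5, -0.5]
gripper_width: 0.0893
```

```bash
python3 go.py .4665 -.3385 .15 5.5
```

```text
t=46.5 pos [ 0.4699 -0.0091  0.2405] yaw -175.7 F [-0.6  0.5 -0.5] w 0.0893 j6 1.42
 shift(FS) [-0.196  2.715  0.831]  |d|=341.6mm rows>=9 turn(FS) -0.028 (-1.2 deg) rows>=1
```

Request:
move_arm --plan '[-0.02, 0.15, 0, -0.028, 0.9, -0.02, 0.25, 0.05, 0, 0.9, -0.02, 0.3, 0.08, 0, 0.9, -0.02, 0.3, 0.08, 0, 0.9, -0.02, 0.3, 0.08, 0, 0.9, -0.02, 0.3, 0.08, 0, 0.9, -0.02, 0.3, 0.08, 0, 0.9, -0.02, 0.3, 0.08, 0, 0.9, -0.02, 0.25, 0.05, 0, 0.9, 0, 0.15, 0.05, 0, 0.9, 0, 0.05, 0, 0, 0.9, 0, 0, 0, 0, 0.9]'

```text
time_s: 47.45
tcp_pos: [0.4899, -0.3449, 0.174]
tcp_rot: [0.997, 0.072, -0.019, 0.013]
ft_force: [0.4, 0.6, 0.8]
gripper_width: 0.0894
```

```bash
python3 go.py .4665 -.3385 .06 5.5; python3 -c "
from h import *
o=robot.get_obs();print(Ro.from_quat(o['tcp_rot']).as_matrix().round(3))"
```

```text
t=47.5 pos [ 0.4899 -0.3449  0.174 ] yaw -171.7 F [0.4 0.6 0.8] w 0.0894 j6 0.78
 shift(FS) [-0.148 -0.104  0.954]  |d|=116.5mm rows>=3 turn(FS) 0.062 (2.8 deg) rows>=1
[[ 0.989  0.144 -0.035]
 [ 0.143 -0.989 -0.029]
 [-0.039  0.023 -0.999]]
```

Request:
move_arm --plan '[-0.05, -0.05, 0.05, 0.06, 0.9, -0.05, -0.03, 0.1, 0, 0.9, 0, 0, 0.15, 0, 0.9, 0, 0, 0.2, 0, 0.9, 0, 0, 0.2, 0, 0.9, 0, 0, 0.1, 0, 0.9, 0, 0, 0, 0, 0.9, 0, 0, 0, 0, 0.9]'

```text
time_s: 48.12
tcp_pos: [0.4785, -0.3316, 0.0809]
tcp_rot: [0.998, 0.058, -0.015, 0.015]
ft_force: [-0.4, 0.2, 0.2]
gripper_width: 0.0894
```

```bash
python3 go.py .4665 -.3385 .006 5.5; python3 -c "
from h import *
i=shot('scene','scene27')['img']
cv2.imwrite('pics/s27z.png',cv2.resize(i[100:200,180:310],None,fx=6,fy=6,interpolation=cv2.INTER_CUBIC))
"
```

```text
t=48.1 pos [ 0.4785 -0.3316  0.0809] yaw -173.4 F [-0.4  0.2  0.2] w 0.0894 j6 0.83
 shift(FS) [-0.086  0.027  0.629]  |d|=76.2mm rows>=2 turn(FS) 0.025 (1.1 deg) rows>=1
```

View pics/s27z.png

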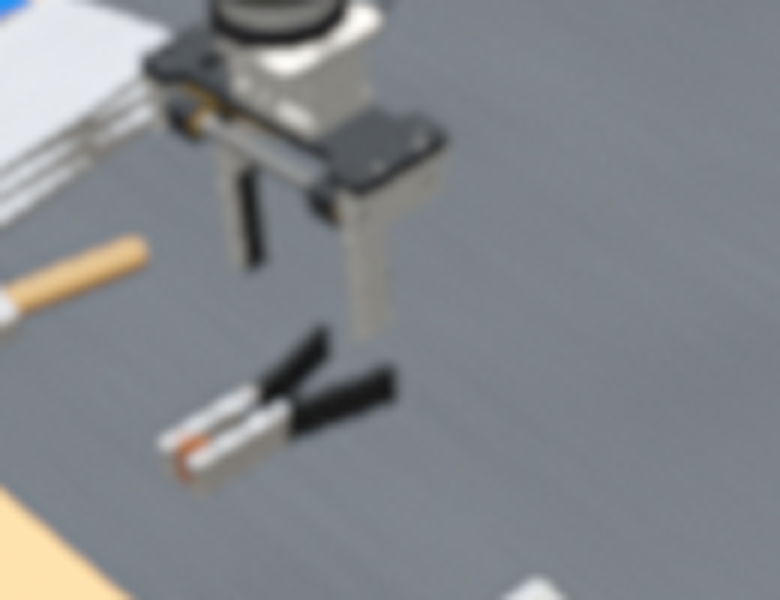

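Request:
move_arm --plan '[-0.04, 0.015, 0.08, 0.025, 0.9, -0.045, 0.012, 0.1, 0, 0.9, 0, 0, 0.1, 0, 0.9, 0, 0, 0.1, 0, 0.9, 0, 0, 0.1, 0, 0.9, 0, 0, 0.08, 0, 0.9, 0, 0, 0, 0, 0.9]'

```text
time_s: 48.75
tcp_pos: [0.4688, -0.339, 0.0136]
tcp_rot: [0.999, 0.047, -0.012, 0.018]
ft_force: [-1.0, 0.8, -0.7]
gripper_width: 0.0892
```

```bash
python3 go.py .4665 -.3385 .006 5.5
```

```text
t=48.8 pos [ 0.4688 -0.339   0.0136] yaw -174.6 F [-1.   0.8 -0.7] w 0.0892 j6 0.84
 shift(FS) [-0.017 -0.009  0.063]  |d|=8.0mm rows>=1 turn(FS) -0.002 (-0.1 deg) rows>=1
```

Request:
move_arm --plan '[-0.015, -0.009, 0.05, 0, 0.9, 0, 0, 0, 0, 0.9, 0, 0, 0, 0, 0.9]'

```text
time_s: 49.0
tcp_pos: [0.4668, -0.3382, 0.0065]
tcp_rot: [0.999, 0.047, -0.012, 0.018]
ft_force: [-0.6, 0.4, 0.4]
gripper_width: 0.0892
```

```bash
python3 go.py .4665 -.3385 .0075 5.5; python3 -c "
from h import *
i=shot('scene','scene28')['img']
cv2.imwrite('pics/s28z.png',cv2.resize(i[100:200,180:310],None,fx=6,fy=6,interpolation=cv2.INTER_CUBIC))
"
```

```text
t=49.0 pos [ 0.4668 -0.3382  0.0065] yaw -174.6 F [-0.6  0.4  0.4] w 0.0892 j6 0.84
 shift(FS) [-0.003  0.002 -0.009]  |d|=1.1mm rows>=1 turn(FS) -0.002 (-0.1 deg) rows>=1
```

View pics/s28z.png

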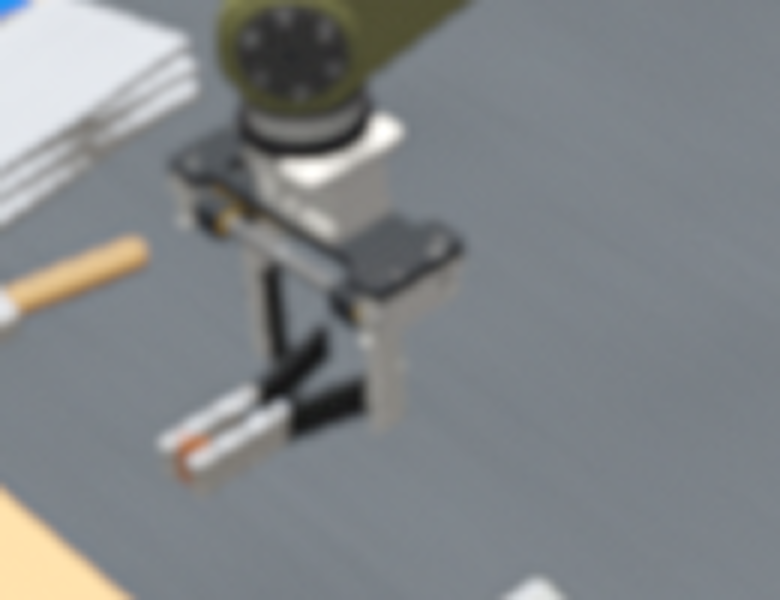

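Request:
move_arm --plan '[0, 0, 0, 0, 0.4, 0, 0, 0, 0, 0.2, 0, 0, 0, 0, 0, 0, 0, 0, 0, -0.2, 0, 0, 0, 0, -0.4, 0, 0, 0, 0, -0.6, 0, 0, 0, 0, -0.6, 0, 0, 0, 0, -0.6, 0, 0, 0, 0, -0.6, 0, 0, 0, 0, -0.6]' --grip_force 32

```text
time_s: 49.88
tcp_pos: [0.4677, -0.3389, 0.0085]
tcp_rot: [0.999, 0.047, -0.011, 0.019]
ft_force: [-0.4, 0.0, 0.7]
gripper_width: 0.0265
```

```bash
python3 -c "
from h import *
i=shot('scene','scene29')['img']
cv2.imwrite('pics/s29z.png',cv2.resize(i[100:200,180:310],None,fx=6,fy=6,interpolation=cv2.INTER_CUBIC))
"
```

```text
(no output)
```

View pics/s29z.png

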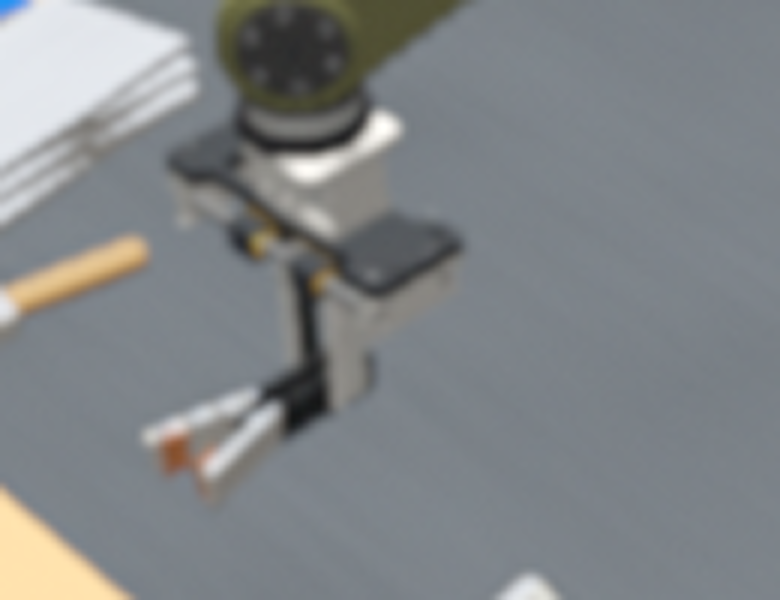

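Request:
move_arm --plan '[0, 0, -0.06, 0, -0.6, 0, 0, -0.12, 0, -0.6, 0, 0, -0.2, 0, -0.6, 0, 0, -0.25, 0, -0.6, 0, 0, -0.25, 0, -0.6, 0, 0, -0.25, 0, -0.6, 0, 0, -0.2, 0, -0.6, 0, 0, -0.12, 0, -0.6, 0, 0, -0.06, 0, -0.6, 0, 0, 0, 0, -0.6]'

```text
time_s: 50.77
tcp_pos: [0.4695, -0.3294, 0.1992]
tcp_rot: [0.999, 0.047, -0.013, 0.017]
ft_force: [-0.0, 0.7, -1.4]
gripper_width: 0.0237
```

```bash
python3 go.py .475 .239 .19 5.4; python3 -c "
from h import *
i=shot('scene','scene30')['img']
cv2.imwrite('pics/s30z.png',cv2.resize(i[60:210,150:350],None,fx=4,fy=4,interpolation=cv2.INTER_CUBIC))
"
```

```text
t=50.8 pos [ 0.4695 -0.3294  0.1992] yaw -174.6 F [-0.   0.7 -1.4] w 0.0237 j6 0.83
 shift(FS) [ 0.491 -4.711 -0.087]  |d|=568.5mm rows>=14 turn(FS) 0.000 (0.0 deg) rows>=1
```

View pics/s30z.png

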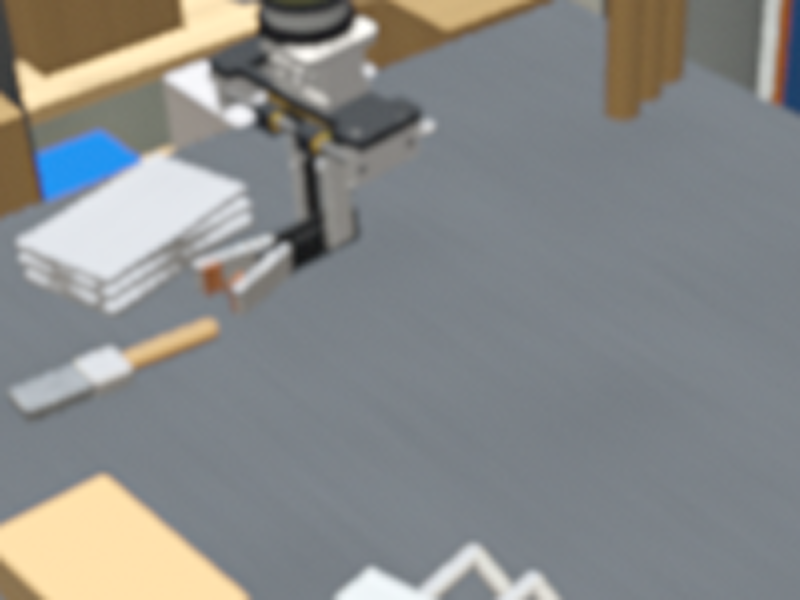

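Request:
move_arm --plan '[0.01, -0.1, 0, 0, -0.6, 0.02, -0.18, 0, 0, -0.6, 0.03, -0.24, 0, 0, -0.6, 0.03, -0.28, 0, 0, -0.6, 0.03, -0.28, 0, 0, -0.6, 0.03, -0.28, 0, 0, -0.6, 0.03, -0.28, 0, 0, -0.6, 0.03, -0.28, 0, 0, -0.6, 0.03, -0.28, 0, 0, -0.6, 0.03, -0.28, 0, 0, -0.6, 0.03, -0.28, 0, 0, -0.6, 0.03, -0.28, 0, 0, -0.6]'

```text
time_s: 51.82
tcp_pos: [0.4631, 0.0572, 0.1692]
tcp_rot: [0.999, 0.043, -0.027, 0.011]
ft_force: [0.8, -0.3, -1.6]
gripper_width: 0.0239
```

```bash
python3 go.py .475 .239 .16 5.4
```

```text
t=51.8 pos [0.4631 0.0572 0.1692] yaw -175.0 F [ 0.8 -0.3 -1.6] w 0.0239 j6 1.55
 shift(FS) [ 0.232 -1.502  0.034]  |d|=182.4mm rows>=5 turn(FS) -0.010 (-0.4 deg) rows>=1
```

Request:
move_arm --plan '[0.04, -0.26, 0, 0, -0.6, 0.04, -0.26, 0, 0, -0.6, 0.04, -0.24, 0, 0, -0.6, 0.04, -0.2, 0, 0, -0.6, 0.04, -0.16, 0, 0, -0.6, 0, -0.12, 0, 0, -0.6, 0, -0.06, 0, 0, -0.6, 0, 0, 0, 0, -0.6, 0, 0, 0, 0, -0.6]'

```text
time_s: 52.57
tcp_pos: [0.4605, 0.2306, 0.1517]
tcp_rot: [0.998, 0.047, -0.037, 0.014]
ft_force: [0.2, -0.2, -1.8]
gripper_width: 0.0239
```

```bash
python3 go.py .475 .239 .055 5.4; python3 -c "
from h import *
o=robot.get_obs();print(Ro.from_quat(o['tcp_rot']).as_matrix().round(3))
i=shot('scene','scene31')['img'];j=shot('top','top31')['img']
cv2.imwrite('pics/s31z.png',cv2.resize(i[180:330,230:430],None,fx=4,fy=4,interpolation=cv2.INTER_CUBIC))
cv2.imwrite('pics/t31z.png',cv2.resize(j[130:260,140:300],None,fx=5,fy=5,interpolation=cv2.INTER_CUBIC))
"
```

```text
t=52.6 pos [0.4605 0.2306 0.1517] yaw -174.5 F [ 0.2 -0.2 -1.8] w 0.0239 j6 1.87
 shift(FS) [ 0.188 -0.077  0.793]  |d|=98.2mm rows>=3 turn(FS) 0.002 (0.1 deg) rows>=1
[[ 0.993  0.095 -0.073]
 [ 0.093 -0.995 -0.031]
 [-0.076  0.024 -0.997]]
```

View pics/s31z.png

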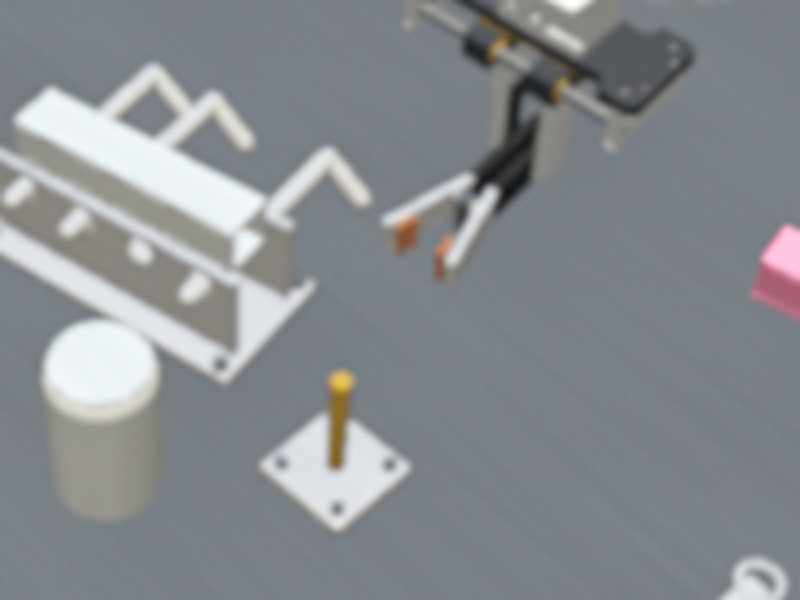

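View pics/t31z.png

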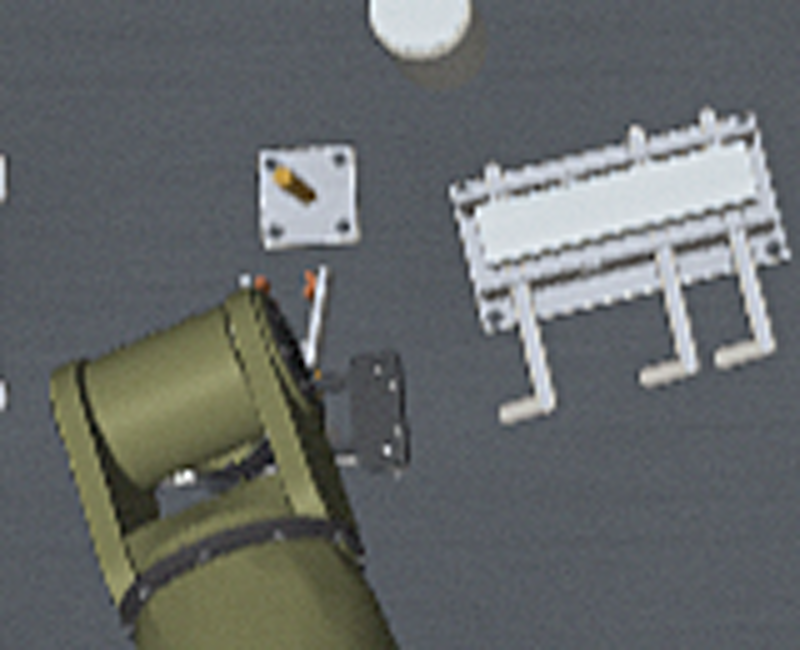

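Request:
move_arm --plan '[0.05, -0.03, 0.05, 0, -0.6, 0.05, -0.03, 0.1, 0, -0.6, 0.05, -0.02, 0.12, 0, -0.6, 0.03, 0, 0.15, 0, -0.6, 0, 0, 0.14, 0, -0.6, 0, 0, 0.1, 0, -0.6, 0, 0, 0.05, 0, -0.6, 0, 0, 0, 0, -0.6, 0, 0, 0, 0, -0.6]'

```text
time_s: 53.42
tcp_pos: [0.4792, 0.236, 0.0558]
tcp_rot: [0.998, 0.043, -0.037, 0.014]
ft_force: [0.5, 0.3, -1.5]
gripper_width: 0.0239
```

```bash
python3 go.py .475 .239 .062 5.4; python3 -c "
from h import *
o=robot.get_obs();print(Ro.from_quat(o['tcp_rot']).as_matrix().round(3))
i=shot('scene','scene32')['img'];j=shot('top','top32')['img']
cv2.imwrite('pics/s32z.png',cv2.resize(i[200:310,270:400],None,fx=6,fy=6,interpolation=cv2.INTER_CUBIC))
cv2.imwrite('pics/t32z.png',cv2.resize(j[150:220,180:260],None,fx=9,fy=9,interpolation=cv2.INTER_CUBIC))
"
```

```text
t=53.4 pos [0.4792 0.236  0.0558] yaw -175.0 F [ 0.5  0.3 -1.5] w 0.0239 j6 1.87
 shift(FS) [-0.036 -0.026 -0.05 ]  |d|=8.1mm rows>=1 turn(FS) -0.009 (-0.4 deg) rows>=1
[[ 0.994  0.087 -0.073]
 [ 0.085 -0.996 -0.03 ]
 [-0.075  0.024 -0.997]]
```

View pics/s32z.png

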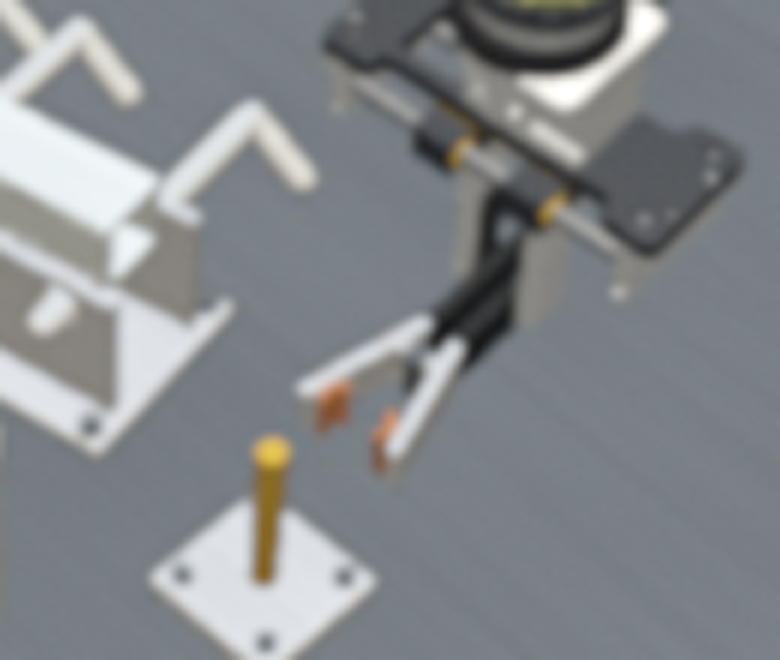

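View pics/t32z.png

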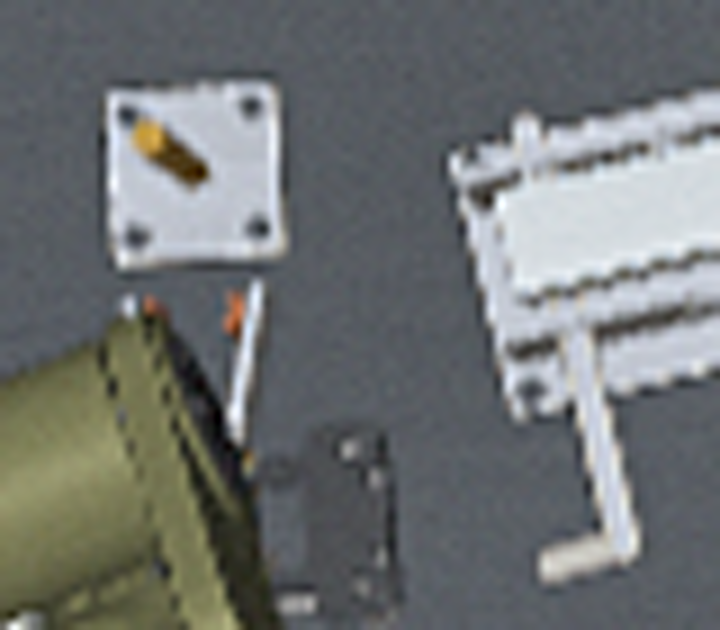

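```bash
python3 - <<'E'
from h import *
T=load('top32');S=load('scene32')
g=lambda p,k,o:[(p[0]+.5)/k-.5+o[0],(p[1]+.5)/k-.5+o[1]]
a=tri(T,g((257,284),9,(180,150)),S,g((303,388),6,(270,200)));b=tri(T,g((128,300),9,(180,150)),S,g((395,458),6,(270,200)))
print(a,b); m=(a[0]+b[0])/2; print('tip mid',m)
print('post top',tri(T,g((152,137),9,(180,150)),S,g((271,450),6,(270,200))))
o=robot.get_obs();p=o['tcp_pos']; print(p, np.degrees(np.arctan2(m[1]-p[1],m[0]-p[0])),np.linalg.norm((m-p)[:2]))
# open jaw mid = 12mm short of tips
E
```

```text
(array([0.59393057, 0.22099902, 0.0661967 ]), np.float64(0.0010719037521047942)) (array([0.58882406, 0.27242266, 0.06174301]), np.float64(0.0017855690828595054))
tip mid [0.59137731 0.24671084 0.06396985]
post top (array([0.64715109, 0.2547892 , 0.09819158]), np.float64(0.0005737841280018482))
[0.4793633  0.23623905 0.05645243] 5.340852967163741 0.11250243596439356
```

Request:
move_arm --plan '[0, -0.015, -0.04, -0.01, -0.6, 0, -0.015, -0.04, 0, -0.6, 0, 0, 0, 0, -0.6, 0, 0, 0, 0, -0.6]'

```text
time_s: 53.85
tcp_pos: [0.4811, 0.2411, 0.0695]
tcp_rot: [0.998, 0.047, -0.035, 0.012]
ft_force: [-0.3, 0.5, -1.6]
gripper_width: 0.0239
```

```bash
python3 go.py .5475 .2457 .066 5.4
```

```text
t=53.9 pos [0.4811 0.2411 0.0695] yaw -174.5 F [-0.3  0.5 -1.6] w 0.0239 j6 1.87
 shift(FS) [ 0.555  0.014 -0.009]  |d|=66.7mm rows>=2 turn(FS) 0.002 (0.1 deg) rows>=1
```

Request:
move_arm --plan '[0.05, 0.004, -0.004, 0, -0.6, 0.06, 0.004, -0.004, 0, -0.6, 0.06, 0.004, -0.004, 0, -0.6, 0.05, 0.002, -0.004, 0, -0.6, 0, 0, 0, 0, -0.6]'

```text
time_s: 54.27
tcp_pos: [0.511, 0.2423, 0.0706]
tcp_rot: [0.998, 0.048, -0.034, 0.012]
ft_force: [0.3, -0.2, -2.2]
gripper_width: 0.024
```

```bash
python3 go.py .548 .2456 .065 5.4; python3 -c "
from h import *
i=shot('scene','scene33')['img'];j=shot('top','top33')['img']
cv2.imwrite('pics/s33z.png',cv2.resize(i[220:310,270:370],None,fx=8,fy=7,interpolation=cv2.INTER_CUBIC))
cv2.imwrite('pics/t33z.png',cv2.resize(j[150:220,180:260],None,fx=9,fy=9,interpolation=cv2.INTER_CUBIC))
"
```

```text
t=54.3 pos [0.511  0.2423 0.0706] yaw -174.5 F [ 0.3 -0.2 -2.2] w 0.0240 j6 1.85
 shift(FS) [0.312 0.001 0.026]  |d|=37.5mm rows>=1 turn(FS) 0.002 (0.1 deg) rows>=1
```

View pics/s33z.png

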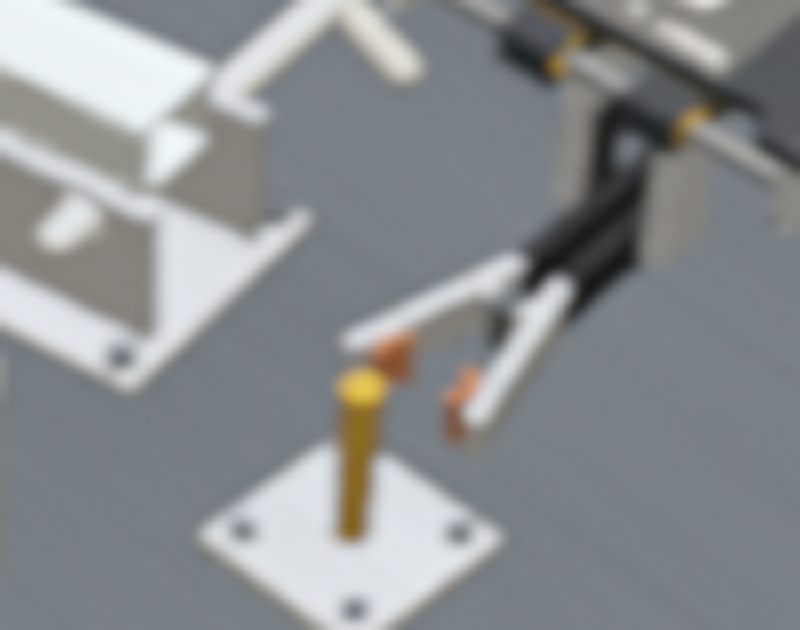

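View pics/t33z.png

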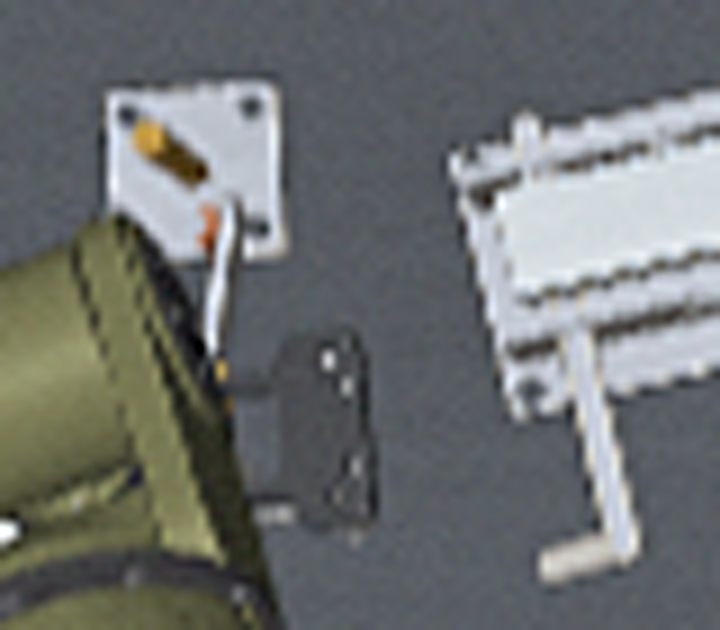

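Request:
move_arm --plan '[0.05, 0, 0.002, 0, -0.6, 0.06, 0, 0, 0, -0.6, 0.06, 0, 0, 0, -0.6, 0.06, 0, 0, 0, -0.6, 0.04, 0, 0, 0, -0.6, 0, 0, 0, 0, -0.6]'

```text
time_s: 54.87
tcp_pos: [0.5452, 0.2455, 0.0672]
tcp_rot: [0.998, 0.048, -0.034, 0.012]
ft_force: [-0.2, -0.0, -2.2]
gripper_width: 0.024
```

```bash
python3 go.py .548 .2456 .067 5.4; python3 -c "
from h import *
i=shot('scene','scene34')['img'];j=shot('top','top34')['img']
cv2.imwrite('pics/s34z.png',cv2.resize(i[220:310,270:370],None,fx=8,fy=8,interpolation=cv2.INTER_CUBIC))
cv2.imwrite('pics/t34z.png',cv2.resize(j[150:220,180:260],None,fx=9,fy=9,interpolation=cv2.INTER_CUBIC))
"
```

```text
t=54.9 pos [0.5452 0.2455 0.0672] yaw -174.5 F [-0.2 -0.  -2.2] w 0.0240 j6 1.84
 shift(FS) [0.023 0.002 0.   ]  |d|=2.8mm rows>=1 turn(FS) 0.003 (0.1 deg) rows>=1
```

View pics/s34z.png

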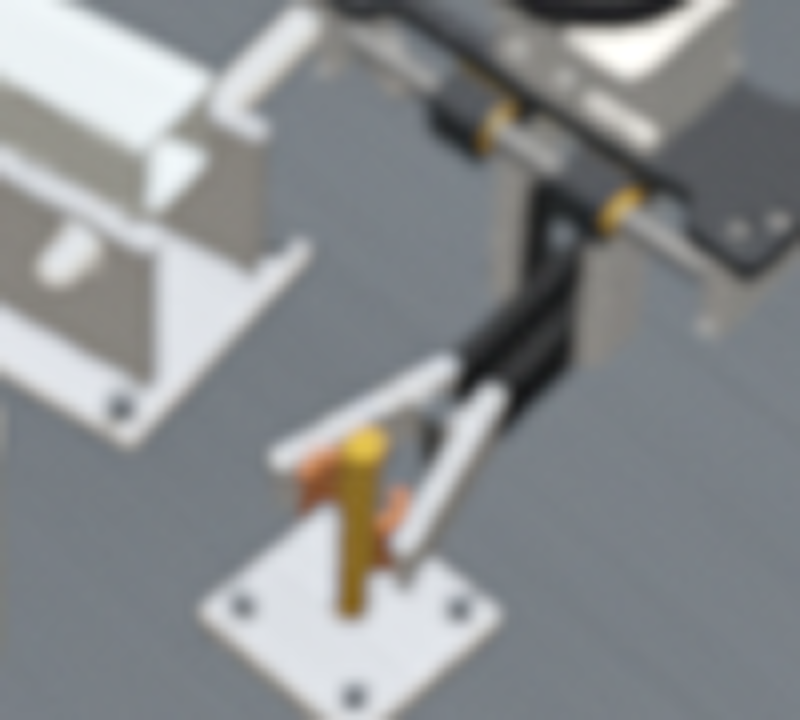

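View pics/t34z.png

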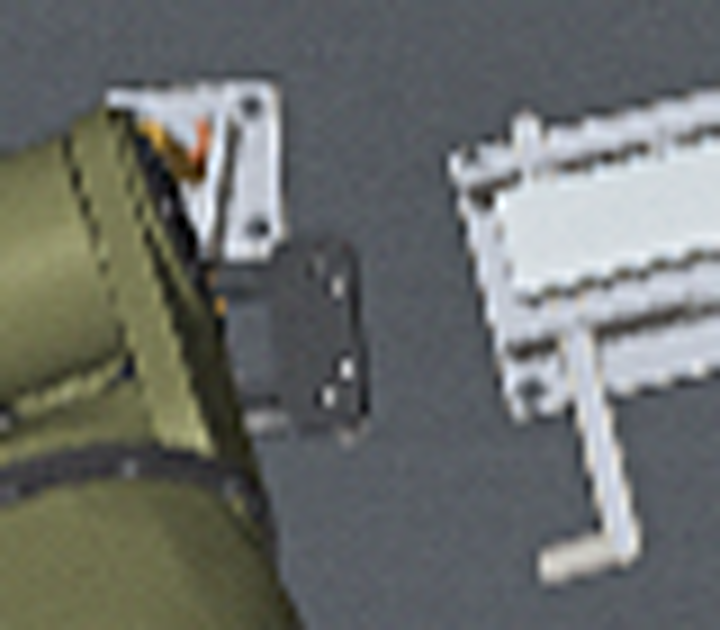

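```bash
python3 - <<'E'
from h import *
S=load('scene34')
g=lambda p,k,o:[(p[0]+.5)/k-.5+o[0],(p[1]+.5)/k-.5+o[1]]
for z in(.072,.075):
    P=onz(S,[g((272,460),8,(270,220)),g((405,562),8,(270,220))],z); print(P,P.mean(0),P.mean(0)[:2]-[.6475,.2552])
E
```

```text
[[0.65861153 0.22759756 0.072     ]
 [0.6546238  0.28431944 0.072     ]] [0.65661767 0.2559585  0.072     ] [0.00911767 0.0007585 ]
[[0.66029219 0.2293013  0.075     ]
 [0.65631737 0.28583947 0.075     ]] [0.65830478 0.25757039 0.075     ] [0.01080478 0.00237039]
```

Request:
move_arm --plan '[0.02, 0, 0, 0, -0.6, 0, 0, 0, 0, -0.6, 0, 0, 0, 0, -0.35, 0, 0, 0, 0, -0.25, 0, 0, 0, 0, -0.15, 0, 0, 0, 0, -0.05, 0, 0, 0, 0, 0, 0, 0, 0, 0, 0.05]'

```text
time_s: 55.63
tcp_pos: [0.5457, 0.2461, 0.0672]
tcp_rot: [0.998, 0.048, -0.035, 0.012]
ft_force: [-0.8, 0.6, -1.7]
gripper_width: 0.0489
```

```bash
python3 -c "
from h import *
o=robot.get_obs();print(o['tcp_pos'],o['ft_force'],o['gripper_width'])
i=shot('scene','scene35')['img']
cv2.imwrite('pics/s35z.png',cv2.resize(i[220:310,270:370],None,fx=8,fy=8,interpolation=cv2.INTER_CUBIC))
"
```

```text
[0.54569651 0.24609108 0.06721545] [-0.77460578  0.55162084 -1.67717585] 0.04891954438985221
```

View pics/s35z.png

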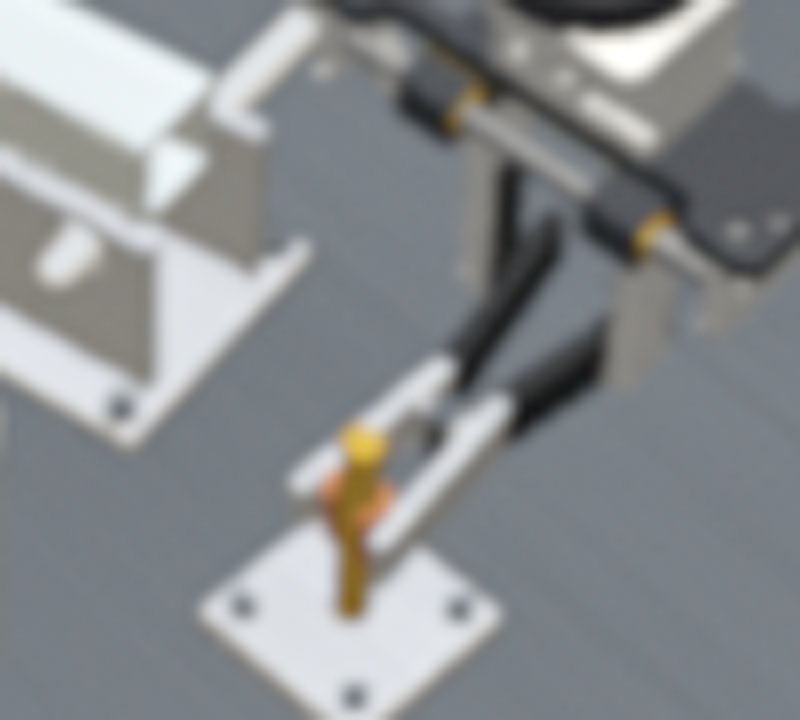

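Request:
move_arm --plan '[0, 0, 0, 0, 0.15, 0, 0, 0, 0, 0.25, 0, 0, 0, 0, 0.4, 0, 0, 0, 0, 0.6, 0, 0, 0, 0, 0.6, 0, 0, 0, 0, 0.6]'

```text
time_s: 56.18
tcp_pos: [0.5468, 0.2461, 0.0682]
tcp_rot: [0.998, 0.048, -0.034, 0.012]
ft_force: [-0.5, -0.3, -0.8]
gripper_width: 0.0747
```

```bash
python3 -c "
from h import *
o=robot.get_obs();print(o['tcp_pos'],o['ft_force'],o['gripper_width'])
i=shot('scene','scene36')['img']
cv2.imwrite('pics/s36z.png',cv2.resize(i[220:310,270:370],None,fx=8,fy=8,interpolation=cv2.INTER_CUBIC))
"
```

```text
[0.54675987 0.24610922 0.06824894] [-0.50822683 -0.33631135 -0.8046545 ] 0.07469680395235388
```

View pics/s36z.png

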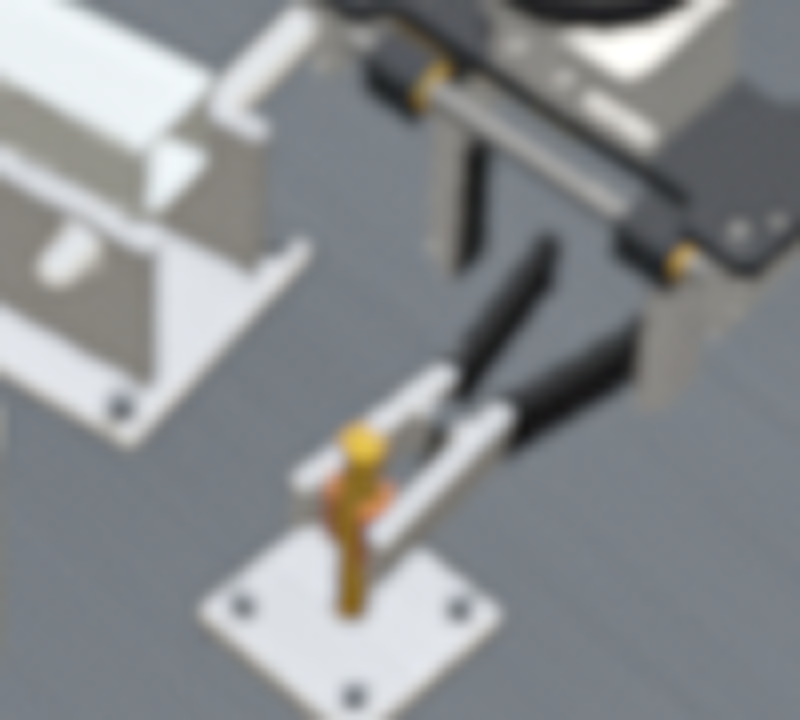

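Request:
move_arm --plan '[0, 0, 0, 0, 0.85, 0, 0, 0, 0, 0.85, -0.004, 0, -0.06, 0, 0.85, -0.008, 0, -0.1, 0, 0.85, -0.01, 0, -0.15, 0, 0.85, -0.01, 0, -0.2, 0, 0.85, -0.01, 0, -0.25, 0, 0.85, -0.1, 0, -0.2, 0, 0.85, -0.25, 0, 0, 0, 0.85, -0.25, 0, 0, 0, 0.85, -0.15, 0, 0, 0, 0.85, 0, 0, 0, 0, 0.85]'

```text
time_s: 57.23
tcp_pos: [0.457, 0.2399, 0.2047]
tcp_rot: [0.998, 0.048, -0.031, 0.011]
ft_force: [0.5, -0.3, 1.2]
gripper_width: 0.0868
```

Request:
move_arm --plan '[0, -0.2, 0, 0, 0.85, 0, -0.25, 0, 0, 0.85, 0, -0.25, 0, 0, 0.85, 0, -0.2, 0, 0, 0.85, 0, 0, 0, 0, 0.85]'

```text
time_s: 57.65
tcp_pos: [0.4478, 0.3513, 0.2098]
tcp_rot: [0.999, 0.046, -0.027, 0.009]
ft_force: [0.7, -0.6, 0.5]
gripper_width: 0.0871
```

```bash
python3 -c "
from h import *
o=robot.get_obs();print(o['time_s'],o['tcp_pos'],o['ft_force'])
i=shot('scene','scene37')['img'];j=shot('top','top37')['img']
cv2.imwrite('pics/s37z.png',cv2.resize(i[170:310,200:380],None,fx=4.4,fy=4.2,interpolation=cv2.INTER_CUBIC))
cv2.imwrite('pics/t37z.png',cv2.resize(j[120:240,160:320],None,fx=5,fy=5,interpolation=cv2.INTER_CUBIC))
"
```

```text
57.65 [0.44777378 0.35133136 0.20978241] [ 0.67142246 -0.60040511  0.5248884 ]
```

View pics/s37z.png

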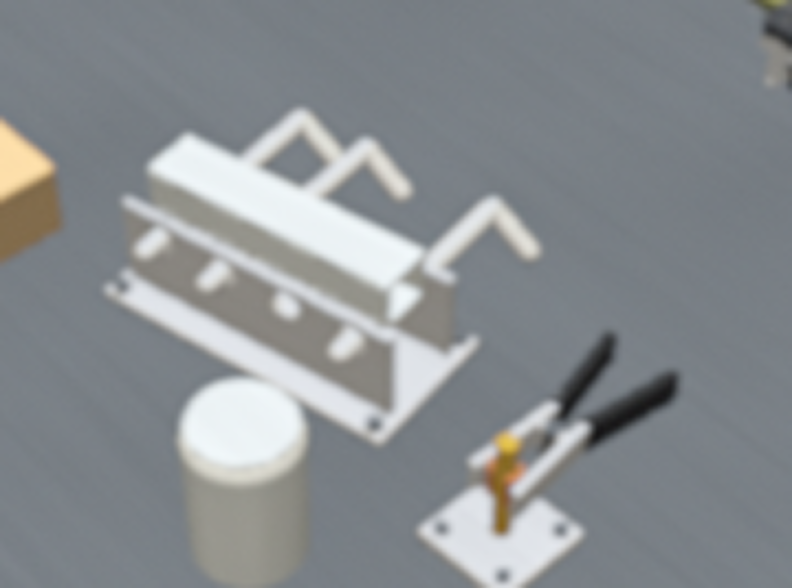

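View pics/t37z.png

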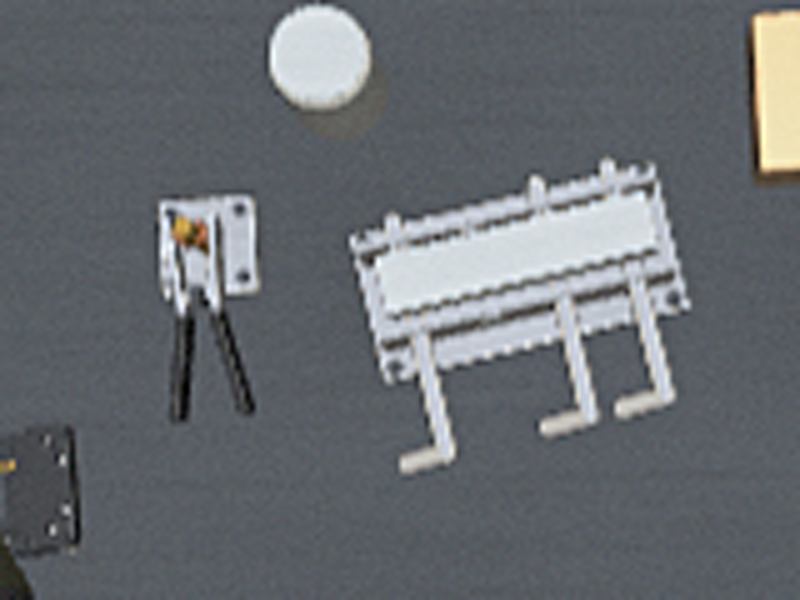

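```bash
python3 - <<'E'
from h import *
T=load('top37');S=load('scene37')
f=lambda L,kx,ky,o:[[(a+.5)/kx-.5+o[0],(b+.5)/ky-.5+o[1]] for a,b in L]
for p in onz(T,f([(393,214),(537,176),(607,160)],5,5,(160,120)),.062): print('tips top',tost(p))
for p in onz(S,f([(335,357),(201,288),(139,254)],4.4,4.2,(200,170)),.060): print('tips sc',tost(p))
for L in ([(372,262),(645,195),(660,245),(385,315)],):
    for p in onz(T,f(L,5,5,(160,120)),.109): print('tube',tost(p))
for p in onz(T,f([(165,215),(213,213),(180,415),(248,410)],5,5,(160,120)),.07): print('clamp top',p)
cv2.imwrite('pics/full.png',np.hstack([cv2.resize(T['img'],(400,300)),cv2.resize(S['img'],(400,300))]))
E
```

```text
tips top [0.0533 0.0769]
tips top [ 0.0556 -0.0283]
tips top [ 0.055  -0.0792]
tips sc [0.0504 0.0774]
tips sc [ 0.0523 -0.0282]
tips sc [ 0.0518 -0.081 ]
tube [0.0155 0.0955]
tube [ 0.0162 -0.0962]
tube [-0.0197 -0.0979]
tube [-0.0219  0.0952]
clamp top [0.66009869 0.27397053 0.07      ]
clamp top [0.66095933 0.24034637 0.07      ]
clamp top [0.51923769 0.2637425  0.07      ]
clamp top [0.52190785 0.21643943 0.07      ]
```

View pics/full.png

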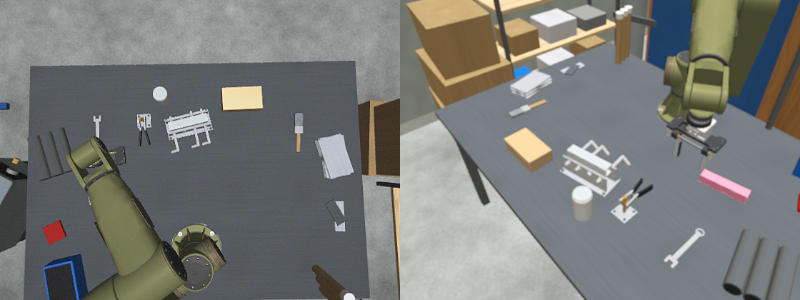

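```bash
python3 - <<'E'
from h import *
T=load('top37');S=load('scene37')
g=lambda p,kx,ky,o:[(p[0]+.5)/kx-.5+o[0],(p[1]+.5)/ky-.5+o[1]]
for t,s in(((180,417),(674,378)),((250,411),(611,338)),((215,214),(473,462))):
    print(tri(T,g(t,5,5,(160,120)),S,g(s,4.4,4.2,(200,170))))
E
```

```text
(array([0.51725641, 0.26570432, 0.06551798]), np.float64(0.002690554103042511))
(array([0.52086636, 0.21672541, 0.06479087]), np.float64(0.0020547597000946066))
(array([0.65881941, 0.23924011, 0.07297878]), np.float64(0.00248205156462965))
```

Request:
move_arm --plan '[0, 0, 0, 0, 0.85, 0, 0, 0, 0, 0.85, 0, 0, 0, 0, 0.85, 0, 0, 0, 0, 0.85, 0, 0, 0, 0, 0.85, 0, 0, 0, 0, 0.85, 0, 0, 0, 0, 0.85, 0, 0, 0, 0, 0.85, 0, 0, 0, 0, 0.85, 0, 0, 0, 0, 0.85, 0, 0, 0, 0, 0.85, 0, 0, 0, 0, 0.85]'

```text
time_s: 58.75
tcp_pos: [0.4502, 0.3446, 0.2111]
tcp_rot: [0.999, 0.043, -0.027, 0.009]
ft_force: [-0.6, 0.0, 0.2]
gripper_width: 0.0867
```

```bash
python3 -c "
from h import *
a=load('scene37')['img'].astype(int);b=shot('scene','scene38')['img'].astype(int)
d=abs(a-b).max(2)[170:310,200:380];print('max diff',d.max(),(d>30).sum())
print(robot.hand_in())
"
```

```text
max diff 86 44
the job is handed in; nothing more can be done
None
```

```bash
python3 -c "
from h import *
a=load('scene37')['img'].astype(int);b=load('scene38')['img'].astype(int)
d=abs(a-b).max(2)[170:310,200:380];y,x=np.nonzero(d>30);print(x.min()+200,x.max()+200,y.min()+170,y.max()+170)
"
```

```text
371 379 170 190
```

The job is done and handed in at about 59 s on the robot's clock, with no verdict reported. Three bars were there. They went through hole pairs y = -78, -26 and +78. The tube went on next, and the clamp was clipped to the post last. I did not touch the firebrick, tin, spanner or brush.

**Last camera checks:**
- **Bars:** plain ends stand about 17–20 mm out of the far plate, with the two views differing by about 3 mm. The bar at y = +78 is the shortest, 15–18 mm.
- **Tube:** lies across all three bars, within about 2–3 mm of the slot's middle and level as far as the pictures show.
- **Clamp:** holds the post by itself with its jaw centre about 60 mm up. The handles sag about 8 mm but are well clear of the bench.
- **Stillness:** one second of idling before hand-in showed picture changes only at the gripper, well away from the stand and post. The gripper was touching nothing.

**What disagreed:**
- **Fingertips:** they sat near the reported TCP, not 25 mm ahead of it. The first grasp closed on air, and I worked to the observed height after that.
- **Tool tilt:** the tool drifted to about 4° of tilt, which I allowed for when placing the tube and the clamp.
- **Bar tails:** they stopped part-way down, roughly 30–45°, instead of hanging straight.

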